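Set the stirrer drive's sensors with the gap gauge and refit its relays

ROBOT

A 6-joint arm with a two-finger parallel gripper is mounted at the origin on the work surface. World frame = base frame: x ahead of the robot, y to its left, z up, the work surface at z = 0. Lengths are in m, angles in rad, forces in N, time in s.
With the tool pointing down it reaches from about 0.325 to 0.9 m from the base axis. Payload 6.1 kg.
Tool frame: the origin (TCP) lies midway between the tips of the shut fingers; the grasp point (between the pads) lies 19 mm behind it; z points along the fingers, y is the direction in which the jaws open and shut (so a half turn about z gives the same grasp; the last joint's range is limited). The gripper opens to 87 mm and grips with 3 to 60 N. Pads are 19 mm wide; open, the fingers measure 117 mm over their backs; the gripper's body (75 mm by 190 mm) begins 51 mm behind the grasp point.
Start: joints at [1.008, 0.22, 1.526, -0, 1.395, -0.126], TCP at [0.264, 0.566, 0.223] pointing down, gripper open.
Joint ranges: [-2.98, 2.98], [-0.91, 2.08], [0.09, 2.57], [-1.24, 4.39], [0.2, 2.65], [-2.68, 2.68]. Speed limits (rad/s): [2.57, 2.57, 3.01, 3.14, 3.14, 3.14].

INTERFACE

Orientations are given as a unit quaternion [w, x, y, z].
In Python, from workcell import telemetry, cams, job gives the robot as it stands.
- The arm moves only by the tool send_rows, never from a script. Its argument "moves" is a list of rows, each a list of 7 numbers: the shift along the tool's x, y, z in mm, then the turn, a rotation vector about the tool's x, y, z in rad, then the opening in per cent of the stroke, from 0 (shut) to 100 (fully open). A call has 1 to 8 rows; each row is the pose to reach, as a shift and turn from the pose measured when the call began, along the tool's axes at that moment; what a row does not reach only later rows make up. A row lasts 1/12 s, in which the tool goes at most 41.7 mm and 7.16 degrees, less where a joint would pass 70% of its speed; a pose out of reach is approached as far as the arm can. A call with a gripper value outside its range is refused whole. The fingers move at their own pace and stop on an object; the grip force is fixed at half the most. Time passes only in rows, so rows that repeat a pose let the fingers close. It gives the time, the measured TCP pose, the force and the opening at its end, in the units of the state.
- telemetry.read_state(): the state, without advancing time (a new reading comes with each control period).
- cams.read_camera(name): name is "scene" or "top" or "wrist"; returns (picture, depth): 384x512x3 uint8, red, green, blue; 384x512 float32, m along the optical axis (not along the pixel's ray), 0 where there is no reading.
- cams.camera_params(name): a dict with "K" (3x3 intrinsics, pixels), "rvec" (rotation vector, rad) and "tvec" (3), from world to camera coordinates, as OpenCV has them; the wrist camera has in their place "T_tool_cam" (4x4, takes a point from camera to tool coordinates, whose origin is the TCP and whose axes are the flange's). Camera axes: x right, y down, z forward; pixel columns grow to the right and rows downward; lengths in m; the calibration is good to about 2 mm. A picture is of the moment at which its call begins: read the wrist's pose just before it. camera_params takes no time and is no camera call.
- job.job_done(): hands the job in, once; it reports no verdict.
The state is a dict: "time": time; "joint_positions": joint angles; "qvel": joint speeds; "joint_torque": joint torques, N m; "eef_pos": TCP position; "orientation": TCP orientation; "wrist_force": force on the tool from outside, world axes, zero at the start; "ft_torque": the same for the moment, N m; "gripper_width": finger opening in m.
Only numpy, scipy, OpenCV 4.12 (cv2) and the standard library are available. Lean on these libraries where they do the work, as an engineer would, in place of code of your own. Each camera call takes 0.05 s, during which the arm holds its last target.

TASK

The stirrer drive of the roaster's cooling tray is on the bench with both its block sensors slackened off. Take the blue gap gauge (6 mm blade) from the wooden rack and set both sensors, in either order: slide the blade down into the gap between the sensor and the steel hub until the handle rests on top, leave it standing there while you push the sensor in by its black knob until it just nips the blade, then draw the blade out, feeling a light drag, so that the gap is that of the blade; hang the blue gauge back in its own slot. Only then plug every loose yellow relay into a free socket of the grey relay base, pressed down fully home, and leave all the other things where they are.

Things in the scene. Friction and masses are not known exactly. Their poses are not given: they have to be found in the camera images.
- drive: Fixed stirrer drive: grey worm gear motor under a steel plate (150 mm in its x, 350 mm in its y, top 55 mm above the bench), motor on the +x side. Origin on the bench under the vertical shaft; z up. In the middle stands the steel hub; on each side of it (+y and -y) a blue block sensor (40 mm cube, orange face to the hub, top 101 mm above the bench) on a sliding bracket.
- hub (a point): Middle of the top of the drive's cross-shaped steel hub, 101 mm above the bench, axes as the drive's. Its flat target faces, 40 mm wide in x, stand at y = +32 and -32 mm. A 20 mm thick shaft stub rises 8 mm above the hub in its middle. Each gap lies between a hub face and the sensor's orange face: open at top and sides, 40 mm deep.
- sensor_left (a joint): Gap (m) between hub and the sensor on the drive's +y side: its face is at y = +(32 mm + gap). It slides along the drive's y without tipping, 0 to 16 mm, and stays where left; moving it takes about 3 N. Starts 10 to 13 mm wide. A blade that is nipped holds it at 6 mm.
- sensor_right (a joint): The same for the sensor on the drive's -y side: its face is at y = -(32 mm + gap).
- sensor_left_knob (a point): Point on the axis of the black upright knob (24 mm diameter, from 61 mm to 109 mm above the bench) on the bracket of the +y sensor, 96 mm above the bench, 95 mm further from the hub than the sensor's face and 49 mm behind the sensor's back plate. Slides with the sensor. Axes as the drive's (x alike; y points away from the hub).
- sensor_right_knob (a point): The same for the -y sensor (axes turned half round, y points away from the hub).
- gauge: Loose blue gap gauge, 45 g. Origin in the middle of the handle's underside; z up along the handle. Blue handle 30 mm in x, 28 mm in y, from z = 0 to 34 mm. White flat blade below it, 24 mm wide in x, 6 mm thick in y, reaching down to z = -36 mm (the last 3 mm narrows to 18 by 4 mm). Standing in a gap or in the rack, its handle rests on top. A half turn about z makes no difference.
- rack_slot (a point): The middle of the mouth of the blue gauge's own slot in the fixed wooden rack (56 by 104 mm, 44 mm high), 44 mm above the bench; the slot goes through, 29 mm in x by 11 mm in y with a 2 mm chamfer, axes as the rack's. The orange gauge hangs 50 mm away towards -y.
- relay_base: Fixed grey relay base on a rail: block 54 mm in x by 194 mm in y, its top 34 mm above the bench, with a row of screw terminals (up to 25 mm above the bench) along each long side. Origin on the bench under its middle. Four sockets in a row along y, 48 mm apart.
- socket0 (a point): Middle of the mouth of socket 0 of the relay base, 34 mm above the bench, axes as the base's. Rectangular hole 37 mm in x by 29 mm in y with a 2.5 mm chamfer. Contacts 6 mm below the mouth carry a relay that is just put in, 6 mm proud; a push of about 8 to 12 N drives them down and they stay down.
- socket1 (a point): Middle of the mouth of socket 1 of the relay base, 34 mm above the bench, axes as the base's. Rectangular hole 37 mm in x by 29 mm in y with a 2.5 mm chamfer. Contacts 6 mm below the mouth carry a relay that is just put in, 6 mm proud; a push of about 8 to 12 N drives them down and they stay down.
- socket2 (a point): Middle of the mouth of socket 2 of the relay base, 34 mm above the bench, axes as the base's. Rectangular hole 37 mm in x by 29 mm in y with a 2.5 mm chamfer. Contacts 6 mm below the mouth carry a relay that is just put in, 6 mm proud; a push of about 8 to 12 N drives them down and they stay down.
- socket3 (a point): Middle of the mouth of socket 3 of the relay base, 34 mm above the bench, axes as the base's. Rectangular hole 37 mm in x by 29 mm in y with a 2.5 mm chamfer. Contacts 6 mm below the mouth carry a relay that is just put in, 6 mm proud; a push of about 8 to 12 N drives them down and they stay down.
- relay0: Loose yellow plug-in relay (two to four of the four are present), 90 g, standing on its plug. Origin at the centre of its underside. Black plug 34 mm in x by 26 mm in y, 12 mm high with a bevelled foot; above it a yellow cap 40 mm in x by 32 mm in y, from z = 12 to 37 mm. Fully home, the cap sits on the relay base's top and the origin is 12 mm below the socket's mouth. It fits either way round, in any socket.
- relay1: Loose yellow plug-in relay (two to four of the four are present), 90 g, standing on its plug. Origin at the centre of its underside. Black plug 34 mm in x by 26 mm in y, 12 mm high with a bevelled foot; above it a yellow cap 40 mm in x by 32 mm in y, from z = 12 to 37 mm. Fully home, the cap sits on the relay base's top and the origin is 12 mm below the socket's mouth. It fits either way round, in any socket.
- relay2: Loose yellow plug-in relay (two to four of the four are present), 90 g, standing on its plug. Origin at the centre of its underside. Black plug 34 mm in x by 26 mm in y, 12 mm high with a bevelled foot; above it a yellow cap 40 mm in x by 32 mm in y, from z = 12 to 37 mm. Fully home, the cap sits on the relay base's top and the origin is 12 mm below the socket's mouth. It fits either way round, in any socket.
- relay3: Loose yellow plug-in relay (two to four of the four are present), 90 g, standing on its plug. Origin at the centre of its underside. Black plug 34 mm in x by 26 mm in y, 12 mm high with a bevelled foot; above it a yellow cap 40 mm in x by 32 mm in y, from z = 12 to 37 mm. Fully home, the cap sits on the relay base's top and the origin is 12 mm below the socket's mouth. It fits either way round, in any socket.
- gauge10: Loose orange gap gauge (10 mm blade) in the rack, of the same outer shape as the blue one; not for this job, leave it.
- screwdriver: Screwdriver lying on the bench; leave it.
- wrench: Steel wrench lying on the bench; leave it.
- tin: Closed tin, 72 mm diameter, 100 mm high, standing on the bench; leave it.
- scoop_cup: Steel cup, 70 mm diameter, 70 mm high; leave it.
- brush: Brush lying on the bench; leave it.
- bearing: Steel bearing ring, 52 mm diameter, 15 mm high; leave it.
Mind the look-alikes: they are no part of the job. Leave any orange or red look-alike of the relay1 alone.

How it is judged:
On the way, in this order (a step that is already met when the one before it is completed fails the run):
1. the blue gauge's blade stands fully down in one gap and that sensor has been pushed in until it nips the blade (((y of gauge in the frame of hub between 0.03 and 0.044 m and z of gauge in the frame of hub between -0.002 and 0.004 m and x of gauge in the frame of hub between -0.012 and 0.012 m and angle between gauge's own z axis and vertical below 0.12 rad and value of joint sensor_left between 0.005 and 0.007 m) or (y of gauge in the frame of hub between -0.044 and -0.03 m and z of gauge in the frame of hub between -0.002 and 0.004 m and x of gauge in the frame of hub between -0.012 and 0.012 m and angle between gauge's own z axis and vertical below 0.12 rad and value of joint sensor_right between 0.005 and 0.007 m))), for 0.2 s.
2. the blade stands fully down in the other gap, that sensor nips it, and the first gap is still set ((((y of gauge in the frame of hub between 0.03 and 0.044 m and z of gauge in the frame of hub between -0.002 and 0.004 m and x of gauge in the frame of hub between -0.012 and 0.012 m and angle between gauge's own z axis and vertical below 0.12 rad and value of joint sensor_left between 0.005 and 0.007 m) and value of joint sensor_right between 0.005 and 0.007 m) or ((y of gauge in the frame of hub between -0.044 and -0.03 m and z of gauge in the frame of hub between -0.002 and 0.004 m and x of gauge in the frame of hub between -0.012 and 0.012 m and angle between gauge's own z axis and vertical below 0.12 rad and value of joint sensor_right between 0.005 and 0.007 m) and value of joint sensor_left between 0.005 and 0.007 m))), for 0.2 s.
3. the blue gauge is back in its slot, both gaps are still set and no relay has been plugged in yet (horizontal distance between gauge and rack_slot below 0.006 m and z of gauge in the frame of rack_slot between -0.003 and 0.003 m and angle between gauge's own z axis and vertical below 0.12 rad and value of joint sensor_left between 0.005 and 0.007 m and value of joint sensor_right between 0.005 and 0.007 m and height (world z) of each of relay0, relay1, relay2, relay3 below 0.012 m), for 0.2 s.
At the end, for the whole second after the job is handed in: Both sensor gaps are between 5 and 7 mm; the blue gauge hangs upright in its own slot, handle resting on the rack (within 3 mm); every relay present is square in a socket, within 4 mm of its middle, and pressed down to within 1.5 mm of fully home; all is at rest (value of joint sensor_left between 0.005 and 0.007 m and value of joint sensor_right between 0.005 and 0.007 m and horizontal distance between gauge and rack_slot below 0.006 m and z of gauge in the frame of rack_slot between -0.003 and 0.003 m and angle between gauge's own z axis and vertical below 0.12 rad and ((horizontal distance between relay0 and socket0 below 0.004 m and z of relay0 in the frame of socket0 below -0.0105 m and angle between relay0's own z axis and vertical below 0.08 rad and angle between the x axis of relay0 and the x axis of socket0, either way round below 0.15 rad) or (horizontal distance between relay0 and socket1 below 0.004 m and z of relay0 in the frame of socket1 below -0.0105 m and angle between relay0's own z axis and vertical below 0.08 rad and angle between the x axis of relay0 and the x axis of socket1, either way round below 0.15 rad) or (horizontal distance between relay0 and socket2 below 0.004 m and z of relay0 in the frame of socket2 below -0.0105 m and angle between relay0's own z axis and vertical below 0.08 rad and angle between the x axis of relay0 and the x axis of socket2, either way round below 0.15 rad) or (horizontal distance between relay0 and socket3 below 0.004 m and z of relay0 in the frame of socket3 below -0.0105 m and angle between relay0's own z axis and vertical below 0.08 rad and angle between the x axis of relay0 and the x axis of socket3, either way round below 0.15 rad)) and ((horizontal distance between relay1 and socket0 below 0.004 m and z of relay1 in the frame of socket0 below -0.0105 m and angle between relay1's own z axis and vertical below 0.08 rad and angle between the x axis of relay1 and the x axis of socket0, either way round below 0.15 rad) or (horizontal distance between relay1 and socket1 below 0.004 m and z of relay1 in the frame of socket1 below -0.0105 m and angle between relay1's own z axis and vertical below 0.08 rad and angle between the x axis of relay1 and the x axis of socket1, either way round below 0.15 rad) or (horizontal distance between relay1 and socket2 below 0.004 m and z of relay1 in the frame of socket2 below -0.0105 m and angle between relay1's own z axis and vertical below 0.08 rad and angle between the x axis of relay1 and the x axis of socket2, either way round below 0.15 rad) or (horizontal distance between relay1 and socket3 below 0.004 m and z of relay1 in the frame of socket3 below -0.0105 m and angle between relay1's own z axis and vertical below 0.08 rad and angle between the x axis of relay1 and the x axis of socket3, either way round below 0.15 rad)) and ((horizontal distance between relay2 and socket0 below 0.004 m and z of relay2 in the frame of socket0 below -0.0105 m and angle between relay2's own z axis and vertical below 0.08 rad and angle between the x axis of relay2 and the x axis of socket0, either way round below 0.15 rad) or (horizontal distance between relay2 and socket1 below 0.004 m and z of relay2 in the frame of socket1 below -0.0105 m and angle between relay2's own z axis and vertical below 0.08 rad and angle between the x axis of relay2 and the x axis of socket1, either way round below 0.15 rad) or (horizontal distance between relay2 and socket2 below 0.004 m and z of relay2 in the frame of socket2 below -0.0105 m and angle between relay2's own z axis and vertical below 0.08 rad and angle between the x axis of relay2 and the x axis of socket2, either way round below 0.15 rad) or (horizontal distance between relay2 and socket3 below 0.004 m and z of relay2 in the frame of socket3 below -0.0105 m and angle between relay2's own z axis and vertical below 0.08 rad and angle between the x axis of relay2 and the x axis of socket3, either way round below 0.15 rad)) and ((horizontal distance between relay3 and socket0 below 0.004 m and z of relay3 in the frame of socket0 below -0.0105 m and angle between relay3's own z axis and vertical below 0.08 rad and angle between the x axis of relay3 and the x axis of socket0, either way round below 0.15 rad) or (horizontal distance between relay3 and socket1 below 0.004 m and z of relay3 in the frame of socket1 below -0.0105 m and angle between relay3's own z axis and vertical below 0.08 rad and angle between the x axis of relay3 and the x axis of socket1, either way round below 0.15 rad) or (horizontal distance between relay3 and socket2 below 0.004 m and z of relay3 in the frame of socket2 below -0.0105 m and angle between relay3's own z axis and vertical below 0.08 rad and angle between the x axis of relay3 and the x axis of socket2, either way round below 0.15 rad) or (horizontal distance between relay3 and socket3 below 0.004 m and z of relay3 in the frame of socket3 below -0.0105 m and angle between relay3's own z axis and vertical below 0.08 rad and angle between the x axis of relay3 and the x axis of socket3, either way round below 0.15 rad)) and linear speed of each of gauge, relay0, relay1, relay2, relay3 below 0.02 m/s); the robot touches nothing.
It fails at once if the orange gauge is shifted more than 3 cm (distance of gauge10 from where it was at the start of the episode above 0.03 m).
It fails at once if another thing on the bench (screwdriver, wrench, tin, cup, brush, bearing) is shifted more than 4 cm (distance of any of screwdriver, wrench, tin, scoop_cup, brush, bearing from where it was at the start of the episode above 0.04 m).
Of relay0, relay1, relay2, relay3 only 2 to 4 are there at a start; the rules pass over those that are not, and their reading is None.
At some moment in a run one of relay0, relay1, relay2, relay3 may be knocked a few centimetres aside while the robot is not near it.
It also fails if it takes over 210 s, if anything falls off the work surface, if the arm or the gripper's body presses on something with over 40 N, if the wrist force passes 120 N, or if a joint passes its speed limit or range.

## Working session

There is one attempt and no reset: what is moved stays moved. The work goes in short steps, Python scripts to look and compute and a tool call to move; the robot and the scene stay as the last step left them, time stands still between calls to the robot, and variables do not carry over. Pictures are saved under pics/ and viewed, and the job is handed in when it is done.

Besides the shell and the picture viewer there is one more tool, called as name([rows], argument=value, ...), one row to a line, values as JSON. send_rows: Moves the arm, as the interface text tells. Its arguments: {"type":"object","properties":{"moves":{"type":"array","items":{"type":"array","items":{"type":"number"}}}},"required":["moves"]}

```bash
ls; mkdir -p pics
python3 - <<'E'
from workcell import telemetry, cams, job
import cv2,numpy as np
s=telemetry.read_state(); print(s)
for n in ("scene","top","wrist"):
    p,d=cams.read_camera(n); cv2.imwrite(f"pics/{n}0.png",p[:,:,::-1]); np.savez(f"pics/{n}0.npz",p=p,d=d)
    print(n,cams.camera_params(n))
E
```

```text
pics
{'time': 0.0, 'joint_positions': array([ 1.00789146e+00,  2.21188193e-01,  1.52762381e+00,  8.47680303e-06,
        1.39467173e+00, -1.26099264e-01]), 'qvel': array([ 0.00102657,  0.00013982, -0.000735  , -0.0003428 ,  0.00044447,
        0.00136919]), 'joint_torque': array([-1.57973336e-03, -4.94622767e+01, -3.87367272e+01,  6.97407662e-02,
        5.74181986e-02, -1.33615790e-04]), 'eef_pos': array([0.26407449, 0.56579344, 0.22145402]), 'orientation': array([-3.23262127e-04,  2.16671273e-01,  9.76244163e-01, -8.88573906e-04]), 'wrist_force': array([ 0.60346077, -0.7098909 , -0.82247823]), 'ft_torque': array([-0.00145705, -0.02178237,  0.05256962]), 'gripper_width': 0.08707598462061196}
scene {'K': array([[358.1832457 ,   0.        , 260.64319031],
       [  0.        , 358.1832457 , 192.04343107],
       [  0.        ,   0.        ,   1.        ]]), 'rvec': array([ 1.89660765,  1.19188648, -0.6403811 ]), 'tvec': array([-0.28231034, -0.22115532,  1.50069499])}
top {'K': array([[349.09358939,   0.        , 254.69298675],
       [  0.        , 349.09358939, 190.06121693],
       [  0.        ,   0.        ,   1.        ]]), 'rvec': array([ 2.18854513, -2.14993553,  0.12093934]), 'tvec': array([0.02877159, 0.6138736 , 1.11318866])}
wrist {'K': array([[308.16246563,   0.        , 255.25003422],
       [  0.        , 308.16246563, 193.1824909 ],
       [  0.        ,   0.        ,   1.        ]]), 'T_tool_cam': array([[ 8.77629884e-04, -9.64580134e-01, -2.63788541e-01,
         7.18393691e-02],
       [ 9.99999610e-01,  8.19329324e-04,  3.31025567e-04,
         1.16261069e-03],
       [-1.03170999e-04, -2.63788728e-01,  9.64580477e-01,
        -1.63077795e-01],
       [ 0.00000000e+00,  0.00000000e+00,  0.00000000e+00,
         1.00000000e+00]])}
```

View pics/scene0.png

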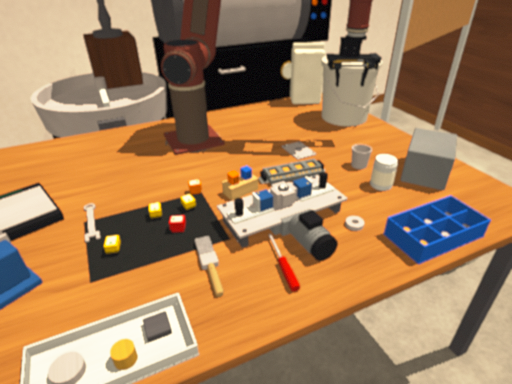

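View pics/top0.png

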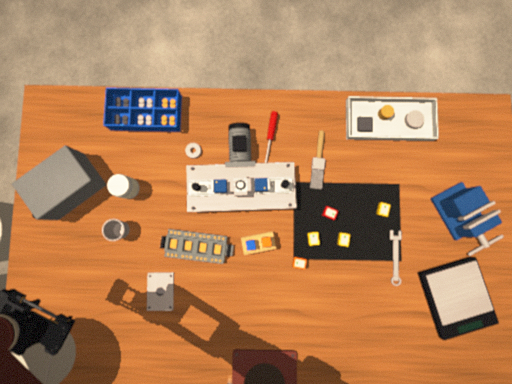

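View pics/wrist0.png

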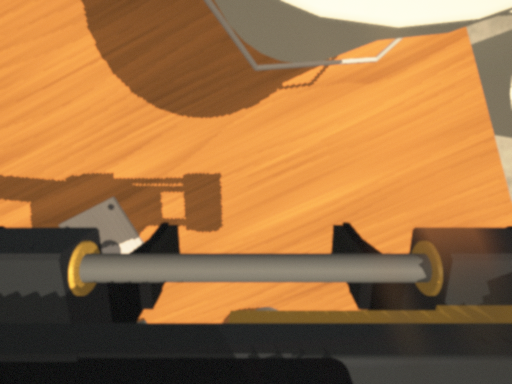

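```bash
cat > h.py <<'E'
from workcell import telemetry, cams, job
import cv2,numpy as np
from scipy.spatial.transform import Rotation as R
def cam(n,s=None):
    c=cams.camera_params(n); K=c['K']
    if 'rvec' in c:
        Rm=cv2.Rodrigues(c['rvec'])[0]; t=c['tvec']; return K,Rm.T,-Rm.T@t
    s=s or telemetry.read_state(); q=s['orientation']
    T=np.eye(4); T[:3,:3]=R.from_quat([q[1],q[2],q[3],q[0]]).as_matrix(); T[:3,3]=s['eef_pos']
    T=T@c['T_tool_cam']; return K,T[:3,:3],T[:3,3]
def ray(C,uv,z):
    K,Rw,o=C; uv=np.atleast_2d(uv).astype(float)
    d=np.c_[(uv[:,0]-K[0,2])/K[0,0],(uv[:,1]-K[1,2])/K[1,1],np.ones(len(uv))]@Rw.T
    return o+d*((z-o[2])/d[:,2])[:,None]
def proj(C,P):
    K,Rw,o=C; c=(np.atleast_2d(P)-o)@Rw; return np.c_[c[:,0]/c[:,2]*K[0,0]+K[0,2],c[:,1]/c[:,2]*K[1,1]+K[1,2]]
def cloud(C,d):
    K,Rw,o=C; v,u=np.mgrid[:d.shape[0],:d.shape[1]]
    P=np.stack([(u-K[0,2])/K[0,0]*d,(v-K[1,2])/K[1,1]*d,d],-1)
    return P@Rw.T+o
def snap(n,tag):
    s=telemetry.read_state(); p,d=cams.read_camera(n)
    cv2.imwrite(f"pics/{n}{tag}.png",p[:,:,::-1]); np.savez(f"pics/{n}{tag}.npz",p=p,d=d)
    return cam(n,s),p,d,s
def yaw(s): # world yaw of jaw axis (tool y)
    q=s['orientation']; M=R.from_quat([q[1],q[2],q[3],q[0]]).as_matrix(); return np.arctan2(M[1,1],M[0,1]),M
def totool(s,P):
    return (np.array(P)-s['eef_pos'])@yaw(s)[1]*1000
E
python3 - <<'E'
from h import *
f=np.load('pics/top0.npz'); p,d=f['p'],f['d']; C=cam('top')
cv2.imwrite('pics/topz.png',cv2.resize(p[130:290,130:430][:,:,::-1],None,fx=2.6,fy=2.6,interpolation=cv2.INTER_CUBIC))
W=cloud(C,d)
hsv=cv2.cvtColor(p,cv2.COLOR_RGB2HSV)
for name,lo,hi,zz in (('yel',(20,120,120),(34,255,255),.037),('red',(0,150,120),(6,255,255),.037),('org',(10,150,180),(19,255,255),.037),('blue',(100,150,60),(125,255,255),.1)):
    m=cv2.inRange(hsv,lo,hi); n,l,st,ce=cv2.connectedComponentsWithStats(m)
    for i in range(1,n):
        if 15<st[i,4]<600:
            mm=l==i; print(name,ce[i].round(1),st[i,4],np.median(W[mm],0).round(3))
print('bench',np.median(W[230:250,450:480].reshape(-1,3),0), cam('top')[2])
E
```

```text
yel [387.4 109.9] 71 [ 0.891 -0.401  0.039]
yel [382.6 209. ] 100 [ 0.559 -0.377  0.032]
yel [312.8 238.3] 93 [ 0.46  -0.151  0.033]
yel [255.7 242. ] 175 [0.451 0.03  0.043]
yel [342.9 239.1] 96 [ 0.458 -0.248  0.033]
yel [173.1 243.4] 35 [0.436 0.301 0.026]
yel [188. 245.] 33 [0.431 0.253 0.027]
yel [202.6 247.1] 36 [0.425 0.204 0.027]
yel [217.1 248.9] 35 [0.42  0.158 0.026]
red [272.  125.1] 193 [ 0.836 -0.015  0.022]
red [329.5 212.5] 70 [ 0.544 -0.207  0.032]
red [290.5 353.3] 44 [ 0.096 -0.082  0.011]
red [237.2 377.8] 104 [0.016 0.085 0.01 ]
org [164.7 102.7] 24 [0.909 0.35  0.017]
org [172.7 103.3] 17 [0.909 0.324 0.013]
org [385.7 112.8] 44 [ 0.88  -0.391  0.04 ]
org [163.9 119.8] 22 [0.848 0.35  0.018]
org [171.7 120.5] 19 [0.849 0.325 0.014]
org [266.  241.5] 109 [0.447 0.002 0.076]
org [186.5 245.7] 18 [0.426 0.26  0.027]
org [201.5 245.8] 17 [0.432 0.213 0.027]
org [128.2 295.7] 97 [ 0.262  0.447 -0.001]
org [ 42.4 313.5] 40 [ 0.203  0.72  -0.001]
blue [260.3 184.3] 105 [0.625 0.024 0.099]
blue [220.4 186.4] 110 [0.615 0.146 0.1  ]
blue [250.6 244.6] 56 [0.438 0.049 0.076]
bench [ 0.46452159 -0.63510757  0.00229279] [0.49183989 0.04461997 1.17173383]
```

View pics/topz.png

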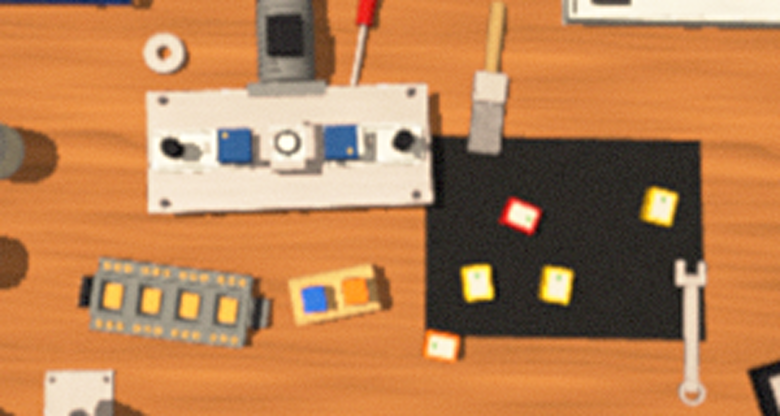

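send_rows([
  [-421, -296, -79, 0, 0, 1.04, 100],
  [-421, -296, -79, 0, 0, 1.04, 100],
  [-421, -296, -79, 0, 0, 1.04, 100],
  [-421, -296, -79, 0, 0, 1.04, 100],
  [-421, -296, -79, 0, 0, 1.04, 100],
  [-421, -296, -79, 0, 0, 1.04, 100],
  [-421, -296, -79, 0, 0, 1.04, 100],
  [-421, -296, -79, 0, 0, 1.04, 100],
])

```text
time: 0.82
eef_pos: [0.4287, 0.2786, 0.273]
orientation: [0.0, 0.66, 0.751, -0.001]
wrist_force: [0.8, 0.4, -0.5]
gripper_width: 0.0868
```

Run:
```python
from h import *
s=telemetry.read_state(); print(s['time'],s['eef_pos'],yaw(s)[0],s['joint_positions']); print(totool(s,[.5,.12,.3]))
```

```text
0.8167 [0.42865575 0.27859947 0.27297137] 0.12817552499316234 [ 4.22547422e-01 -8.35498592e-02  1.75214974e+00 -8.48749879e-04
  1.47419777e+00  2.94453740e-01]
[-166.44925234   50.46147642  -26.88172083]
```

send_rows([
  [-166, 50, -27, 0, 0, 0.03, 100],
  [-166, 50, -27, 0, 0, 0.03, 100],
  [-166, 50, -27, 0, 0, 0.03, 100],
  [-166, 50, -27, 0, 0, 0.03, 100],
  [-166, 50, -27, 0, 0, 0.03, 100],
  [-166, 50, -27, 0, 0, 0.03, 100],
  [-166, 50, -27, 0, 0, 0.03, 100],
])

```text
time: 1.4
eef_pos: [0.4994, 0.1201, 0.2997]
orientation: [-0.0, 0.672, 0.74, -0.001]
wrist_force: [0.8, 0.1, -0.8]
gripper_width: 0.0868
```

Run:
```python
from h import *
C,p,d,s=snap('wrist','1'); print(s['time'],s['eef_pos'],yaw(s)[0],s['qvel'].round(3))
cv2.imwrite('pics/wrist1z.png',cv2.resize(p[:,:,::-1],(768,576),interpolation=cv2.INTER_CUBIC))
```

```text
1.4 [0.49937722 0.12014086 0.2997275 ] 0.09614384813955557 [ 0.04  -0.002  0.012  0.005  0.001  0.001]
```

View pics/wrist1z.png

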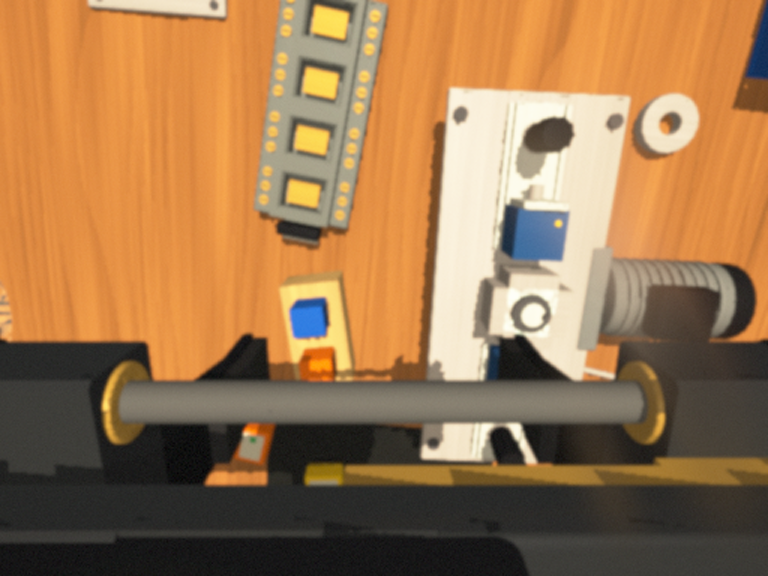

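```bash
cat >> h.py <<'E'
def rect(C,mask,z,tag=''):
    cs,_=cv2.findContours(mask.astype(np.uint8),cv2.RETR_EXTERNAL,cv2.CHAIN_APPROX_NONE)
    out=[]
    for c in cs:
        if cv2.contourArea(c)<40: continue
        P=ray(C,c[:,0,:],z)[:,:2]
        (cx,cy),(w,h),a=cv2.minAreaRect((P*1000).astype(np.float32))
        out.append(((cx/1000,cy/1000),(w,h),a)); print(tag,'px',c[:,0,:].mean(0).round(0),'c',round(cx,1),round(cy,1),'size',round(w,1),round(h,1),'ang',round(a,1))
    return out
E
python3 - <<'E'
from h import *
f=np.load('pics/wrist1.npz'); p,d=f['p'],f['d']; C=cam('wrist'); W=cloud(C,d)
hsv=cv2.cvtColor(p,cv2.COLOR_RGB2HSV); z=W[:,:,2]
for u,v in ((206,211),(353,209),(359,160),(365,85),(310,150),(100,100),(207,88),(190,180),(230,190)): print(u,v,W[v,u].round(4),hsv[v,u])
blue=cv2.inRange(hsv,(100,120,40),(128,255,255))>0
rect(C,blue&(z>.072)&(z<.084),.078,'gauge')
rect(C,blue&(z>.095)&(z<.107),.101,'sensor')
rect(C,blue&(z>.06),.101,'blueall')
steel=(hsv[:,:,1]<60)&(z>.096)&(z<.104)
rect(C,steel,.101,'hub')
rect(C,(z>.105)&(z<.113),.109,'stub/knob')
rect(C,(z>.050)&(z<.060)&(hsv[:,:,1]<60),.055,'plate')
rect(C,(z>.039)&(z<.049)&(hsv[:,:,1]>80)&(hsv[:,:,0]<30),.044,'rack')
rect(C,(z>.028)&(z<.038),.034,'base')
E
```

```text
206 211 [0.4407 0.0588 0.0797] [107 202 225]
353 209 [0.6209 0.0894 0.1093] [ 26  16 253]
359 160 [0.6196 0.1478 0.1019] [107 128 161]
365 85 [0.608  0.2301 0.1099] [14 69 85]
310 150 [0.5692 0.1486 0.0549] [ 20  32 248]
100 100 [0.2688 0.1837 0.0009] [ 14 181 226]
207 88 [0.4256 0.2138 0.0306] [ 23 173 251]
190 180 [0.4029 0.0791 0.0023] [ 14 177 232]
230 190 [ 0.4649  0.0683 -0.0014] [ 14 175 229]
gauge px [205. 214.] c 439.9 54.3 size 29.4 28.3 ang 10.0
sensor px [353. 159.] c 616.1 151.5 size 34.3 37.1 ang 2.8
blueall px [329. 241.] c 601.5 41.6 size 6.9 27.6 ang 5.4
blueall px [206. 212.] c 443.2 64.2 size 28.4 29.8 ang 9.2
blueall px [351. 159.] c 608.2 145.1 size 30.8 46.6 ang 40.8
hub px [338. 300.] c 627.0 -41.4 size 24.0 11.5 ang 23.2
hub px [354. 206.] c 623.6 88.2 size 65.6 65.1 ang 3.2
hub px [370. 154.] c 624.2 151.6 size 33.4 39.9 ang 3.5
stub/knob px [341. 306.] c 630.6 -43.7 size 25.4 15.2 ang 5.8
stub/knob px [354. 209.] c 623.0 89.4 size 30.6 30.4 ang 5.7
stub/knob px [364. 137.] c 617.5 174.6 size 33.2 5.6 ang 5.7
stub/knob px [371.  90.] c 615.6 226.2 size 26.2 23.8 ang 5.7
plate px [304. 295.] c 592.6 -68.7 size 70.5 41.3 ang 5.8
plate px [475. 181.] c 798.4 128.6 size 57.5 10.0 ang 1.2
plate px [349. 165.] c 628.4 132.2 size 162.5 260.9 ang 3.2
rack px [212. 222.] c 444.4 29.3 size 57.0 103.6 ang 12.4
base px [215. 319.] c 460.3 -139.6 size 40.8 17.1 ang 5.8
base px [173. 296.] c 386.5 -105.2 size 46.8 26.6 ang 82.1
base px [198. 154.] c 418.9 124.8 size 11.9 39.4 ang 84.2
base px [220.  15.] c 437.1 301.5 size 20.0 27.6 ang 84.2
base px [213.  61.] c 429.0 229.1 size 190.0 54.8 ang 84.1
```

Run:
```python
from h import *
s=telemetry.read_state(); print(s['eef_pos'],totool(s,[.440,.0542,.14]),totool(s,[.440,.0542,.051]))
```

```text
[0.49899988 0.12101237 0.29961482] [-60.65087027 -64.95291246 159.76345107] [-60.61258251 -64.7854129  248.76328522]
```

send_rows([
  [-61, -65, 40, 0, 0, -0.095, 100],
  [-61, -65, 80, 0, 0, -0.095, 100],
  [-61, -65, 120, 0, 0, -0.095, 100],
  [-61, -65, 160, 0, 0, -0.095, 100],
  [-61, -65, 180, 0, 0, -0.095, 100],
  [-61, -65, 200, 0, 0, -0.095, 100],
  [-61, -65, 220, 0, 0, -0.095, 100],
  [-61, -65, 220, 0, 0, -0.095, 100],
])

```text
time: 2.12
eef_pos: [0.4349, 0.0556, 0.0748]
orientation: [-0.005, 0.635, 0.773, -0.004]
wrist_force: [-1.2, 0.5, -0.2]
gripper_width: 0.0869
```

Run:
```python
from h import *
s=telemetry.read_state(); print(s['eef_pos'],yaw(s)[0],s['wrist_force'],totool(s,[.440,.0542,.051]))
C,p,d,s=snap('wrist','2')
```

```text
[0.43489833 0.05558789 0.07481476] 0.195234153498623 [-1.19391352  0.5471298  -0.24981709] [-2.41049179  5.00199079 23.7542717 ]
```

View pics/wrist2.png

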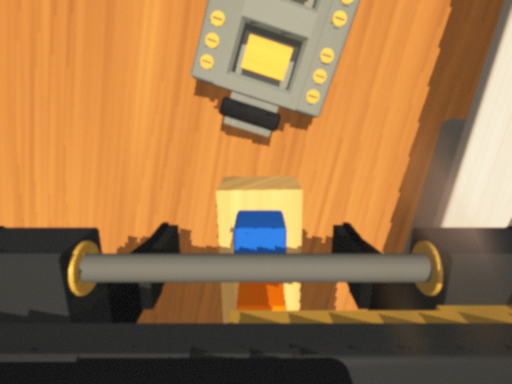

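send_rows([
  [-2, 5, 8, 0, 0, 0, 100],
  [-2, 5, 16, 0, 0, 0, 100],
  [-2, 5, 24, 0, 0, 0, 100],
  [-2, 5, 24, 0, 0, 0, 100],
])

```text
time: 2.5
eef_pos: [0.4414, 0.0549, 0.0528]
orientation: [-0.004, 0.635, 0.773, -0.003]
wrist_force: [-0.8, 0.9, -0.6]
gripper_width: 0.0867
```

Run:
```python
from h import *
s=telemetry.read_state(); print(s['eef_pos'],yaw(s)[1].round(4),s['wrist_force'],totool(s,[.440,.0542,.051]))
C,p,d,s=snap('wrist','3'); s=telemetry.read_state(); print(s['eef_pos'],yaw(s)[1].round(4),s['wrist_force'],totool(s,[.440,.0542,.051]))
```

```text
[0.44143344 0.05489385 0.0528378 ] [[-1.947e-01  9.808e-01 -9.000e-03]
 [ 9.809e-01  1.947e-01  1.000e-04]
 [ 1.900e-03 -8.800e-03 -1.000e+00]] [-0.77725958  0.85418685 -0.6210885 ] [-0.40486069 -1.52480541  1.85060765]
[0.44161844 0.05475338 0.05330638] [[-1.945e-01  9.809e-01 -8.800e-03]
 [ 9.809e-01  1.945e-01  1.000e-04]
 [ 1.800e-03 -8.600e-03 -1.000e+00]] [0.26794161 0.46767684 0.38879808] [-0.23223588 -1.67534199  2.32040222]
```

View pics/wrist3.png

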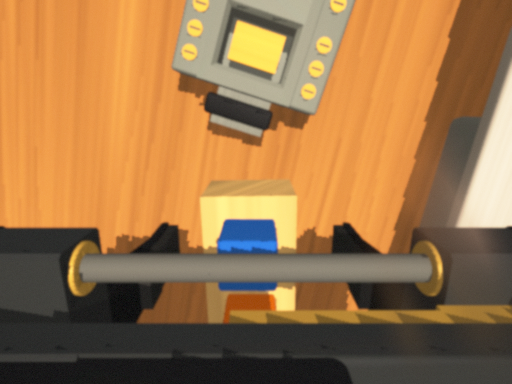

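Run:
```python
from h import *
for t in '3':
    f=np.load(f'pics/wrist{t}.npz'); p,d=f['p'],f['d']; s=telemetry.read_state();C=cam('wrist',s); W=cloud(C,d);z=W[:,:,2]
    hsv=cv2.cvtColor(p,cv2.COLOR_RGB2HSV)
    blue=cv2.inRange(hsv,(100,120,40),(128,255,255))>0
    blue[:,:200]=0; blue[:,300:]=0
    for v in (222,228,234,240,246,250,284,288):
        u=np.where(blue[v])[0]; 
        if len(u): 
            e=ray(C,[[u[0]-.5,v],[u[-1]+.5,v]],.078); t=[totool(s,x) for x in e]; print(v,u[0],u[-1],z[v,u].mean().round(4),np.round(t[0][:2],1),np.round(t[1][:2],1),(t[0][1]+t[1][1])/2)
```

```text
222 225 272 0.0528 [ 20.7 -13.7] [20.8  9.2] -2.239672767648469
228 223 273 0.0651 [ 17.6 -14.8] [17.8  9.8] -2.496194586940139
234 221 274 0.0757 [ 14.5 -15.8] [14.7 10.3] -2.7556239337564863
240 219 275 0.0798 [ 11.4 -16.9] [11.5 10.8] -3.018010486479181
246 218 276 0.0795 [  8.2 -17.5] [ 8.4 11.4] -3.038530485368069
250 218 276 0.0794 [  6.1 -17.5] [ 6.2 11.4] -3.0517297673655888
284 219 275 0.0796 [-12.7 -17.6] [-12.5  11.3] -3.1670466523277545
288 220 273 0.0819 [-15.  -17.2] [-14.8  10.3] -3.4340937138662575
```

send_rows([
  [0, -3, 2, -0.009, -0.002, 0, 100],
  [0, -3, 2, -0.009, -0.002, 0, 60],
  [0, -3, 2, -0.009, -0.002, 0, 0],
  [0, -3, 2, -0.009, -0.002, 0, 0],
  [0, -3, 2, -0.009, -0.002, 0, 0],
  [0, -3, 2, -0.009, -0.002, 0, 0],
  [0, -3, 2, -0.009, -0.002, 0, 0],
  [0, -3, 2, -0.009, -0.002, 0, 0],
])

```text
time: 3.22
eef_pos: [0.4387, 0.0541, 0.0514]
orientation: [0.0, 0.635, 0.773, 0.0]
wrist_force: [0.1, -0.4, 0.1]
gripper_width: 0.0482
```

Run:
```python
from h import *
s=telemetry.read_state(); print(s['eef_pos'],yaw(s),s['wrist_force'],s['gripper_width'])
```

```text
[0.43873952 0.05414575 0.05138321] (np.float64(0.1956719026015546), array([[-1.94425558e-01,  9.80917130e-01,  5.35691849e-04],
       [ 9.80917256e-01,  1.94425635e-01, -9.51564387e-05],
       [-1.97492809e-04,  5.06968535e-04, -9.99999852e-01]])) [ 0.06301928 -0.44846575  0.12792048] 0.048223682535442666
```

send_rows([
  [0, 0, 0, 0, 0, 0, 0],
  [0, 0, 0, 0, 0, 0, 0],
  [0, 0, 0, 0, 0, 0, 0],
  [0, 0, 0, 0, 0, 0, 0],
  [0, 0, 0, 0, 0, 0, 0],
  [0, 0, 0, 0, 0, 0, 0],
])

```text
time: 3.72
eef_pos: [0.4388, 0.0541, 0.0514]
orientation: [0.0, 0.635, 0.773, 0.0]
wrist_force: [1.6, -1.0, -0.6]
gripper_width: 0.0295
```

Run:
```python
from h import *
s=telemetry.read_state(); print(s['eef_pos'],yaw(s)[0],s['wrist_force'],s['gripper_width'])
```

```text
[0.43876041 0.05412899 0.05138982] 0.19573898701496018 [ 1.55577575 -1.02337089 -0.55414872] 0.02953782025549249
```

Run:
```python
from h import *
s=telemetry.read_state(); print(totool(s,[.625,.05,.19]))
```

```text
[ -40.30700545  181.95382999 -138.50329505]
```

send_rows([
  [0, 0, -15, 0, 0, 0, 0],
  [0, 0, -35, 0, 0, 0, 0],
  [0, 0, -70, 0, 0, 0, 0],
  [0, 0, -105, 0, 0, 0, 0],
  [0, 0, -138, 0, 0, 0, 0],
  [-10, 40, -138, 0, 0, 0.05, 0],
  [-20, 80, -138, 0, 0, 0.14, 0],
  [-30, 120, -138, 0, 0, 0.14, 0],
])

```text
time: 4.38
eef_pos: [0.5646, 0.0481, 0.192]
orientation: [0.002, 0.689, 0.725, 0.002]
wrist_force: [-0.3, 0.4, 0.7]
gripper_width: 0.0296
```

Run:
```python
from h import *
s=telemetry.read_state(); print(s['eef_pos'],yaw(s)[0],s['gripper_width'],totool(s,[.625,.05,.19]))
```

```text
[0.56461138 0.04809363 0.1920196 ] 0.05135763998144813 0.029616378882567275 [-1.1945952  60.39430507  2.36626829]
```

send_rows([
  [-1, 30, 2, 0, 0, 0, 0],
  [-1, 60, 2, 0, 0, 0, 0],
  [-1, 60, 2, 0, 0, 0, 0],
  [-1, 60, 2, 0, 0, 0, 0],
  [-1, 60, 2, 0, 0, 0, 0],
])

```text
time: 4.8
eef_pos: [0.6237, 0.0502, 0.1895]
orientation: [0.001, 0.689, 0.725, 0.001]
wrist_force: [0.1, 0.4, 0.5]
gripper_width: 0.0299
```

Run:
```python
from h import *
C,p,d,s=snap('wrist','4'); print(s['eef_pos'],yaw(s))
cv2.imwrite('pics/wrist4z.png',cv2.resize(p[:,:,::-1],(768,576),interpolation=cv2.INTER_CUBIC))
```

```text
[0.62367228 0.05021764 0.18951886] (np.float64(0.051409273843177145), array([[-5.13848861e-02,  9.98672113e-01,  3.68841463e-03],
       [ 9.98678811e-01,  5.13862859e-02, -2.85716107e-04],
       [-4.74870637e-04,  3.66886005e-03, -9.99993157e-01]]))
```

View pics/wrist4z.png

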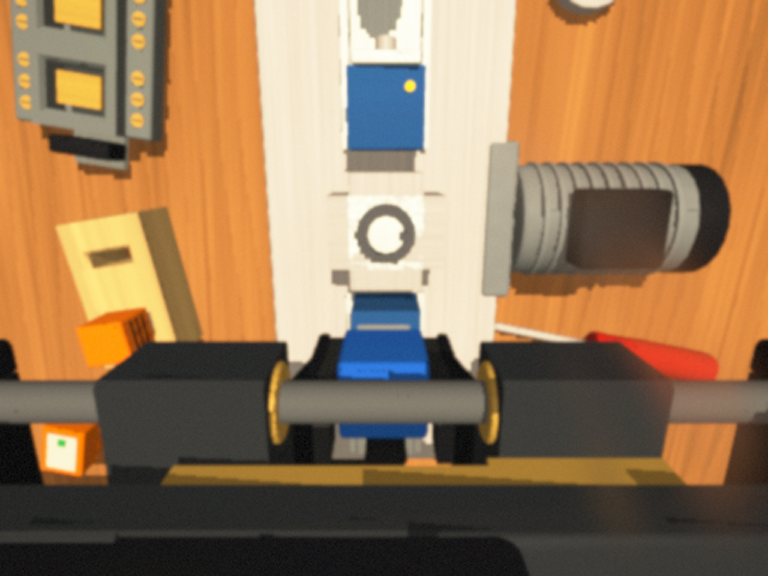

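Run:
```python
from h import *
f=np.load('pics/wrist4.npz'); p,d=f['p'],f['d']; C=cam('wrist'); s=telemetry.read_state(); W=cloud(C,d);z=W[:,:,2]
for u in (242,268):
  print('col',u)
  for v in range(92,205): 
    r=ray(C,[[u,v]],.101)[0]
    if v<125 or v>170: print(v,p[v,u],z[v,u].round(3),totool(s,r)[:2].round(1),end=' | ')
hsv=cv2.cvtColor(p,cv2.COLOR_RGB2HSV)
blue=cv2.inRange(hsv,(100,120,40),(128,255,255))>0; blue[180:]=0
print(); r=rect(C,blue&(z>.096),.101,'sens'); 
for c in r: print(totool(s,[*c[0],.101]))
cv2.imwrite('pics/hub4.png',cv2.resize(p[90:235,200:315,::-1],None,fx=4,fy=4,interpolation=cv2.INTER_NEAREST))
```

```text
col 242
92 [ 59 109 162] 0.103 [85.7 -9.5] | 93 [ 58 109 160] 0.102 [85.  -9.6] | 94 [ 56 109 160] 0.102 [84.2 -9.6] | 95 [ 61 110 161] 0.102 [83.5 -9.6] | 96 [ 59 110 160] 0.102 [82.7 -9.6] | 97 [ 55 105 156] 0.103 [82.  -9.6] | 98 [ 57 101 146] 0.103 [81.2 -9.6] | 99 [ 67  91 124] 0.102 [80.5 -9.6] | 100 [ 99  97 104] 0.078 [79.7 -9.6] | 101 [127 116 102] 0.056 [79.  -9.6] | 102 [139 126 109] 0.056 [78.2 -9.6] | 103 [143 128 111] 0.057 [77.5 -9.6] | 104 [142 129 111] 0.057 [76.7 -9.6] | 105 [141 128 110] 0.057 [76.  -9.6] | 106 [142 129 112] 0.057 [75.2 -9.7] | 107 [143 129 111] 0.056 [74.5 -9.7] | 108 [143 130 113] 0.056 [73.7 -9.7] | 109 [141 129 111] 0.057 [72.9 -9.7] | 110 [142 127 111] 0.056 [72.2 -9.7] | 111 [143 128 110] 0.056 [71.4 -9.7] | 112 [142 127 110] 0.057 [70.6 -9.7] | 113 [153 138 118] 0.057 [69.9 -9.7] | 114 [188 168 145] 0.055 [69.1 -9.7] | 115 [227 210 178] 0.102 [68.3 -9.7] | 116 [243 229 203] 0.103 [67.6 -9.7] | 117 [245 233 209] 0.102 [66.8 -9.7] | 118 [246 234 211] 0.103 [66.  -9.8] | 119 [246 235 211] 0.102 [65.3 -9.8] | 120 [247 235 211] 0.102 [64.5 -9.8] 
[... 3425 characters left out ...]
6 11.6] | 189 [244 230 203] 0.102 [ 7.7 11.6] | 190 [243 229 201] 0.103 [ 6.9 11.6] | 191 [242 226 198] 0.103 [ 6.  11.6] | 192 [234 218 188] 0.102 [ 5.1 11.6] | 193 [204 184 158] 0.102 [ 4.2 11.6] | 194 [145 132 119] 0.056 [ 3.4 11.7] | 195 [80 80 83] 0.064 [ 2.5 11.7] | 196 [36 50 70] 0.068 [ 1.6 11.7] | 197 [27 50 70] 0.071 [ 0.7 11.7] | 198 [32 57 83] 0.075 [-0.2 11.7] | 199 [38 67 98] 0.078 [-1.1 11.7] | 200 [ 42  71 102] 0.081 [-2.  11.7] | 201 [ 39  72 103] 0.083 [-2.9 11.7] | 202 [ 41  72 105] 0.088 [-3.7 11.7] | 203 [ 37  69 104] 0.09 [-4.6 11.7] | 204 [ 40  71 102] 0.094 [-5.5 11.8] | 
sens px [257.  71.] c 620.5 150.4 size 37.9 39.4 ang 3.0
[100.18959656   1.78911393  88.94560072]
```

View pics/hub4.png

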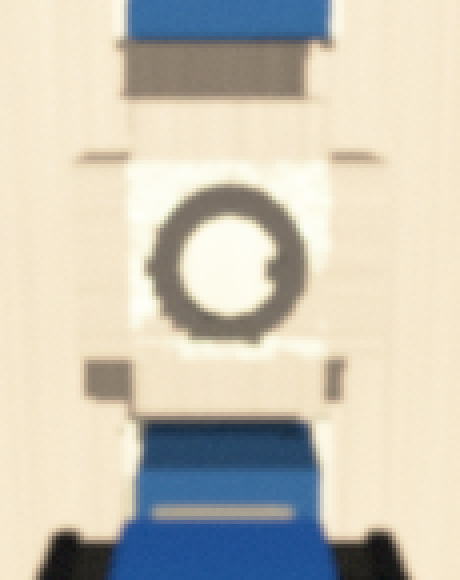

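Run:
```python
from h import *
s=telemetry.read_state(); C=cam('wrist'); 
zt=s['eef_pos'][2]+.0266
f=np.load('pics/wrist4.npz'); p=f['p']; print(p[190:262,250].tolist()[::1])
for v in (219.5,220.5,290): print(v,totool(s,ray(C,[[250,v]],zt)[0]))
```

```text
[[243, 229, 200], [241, 226, 196], [233, 218, 186], [206, 184, 159], [145, 131, 116], [81, 81, 82], [42, 55, 71], [28, 50, 73], [32, 59, 84], [40, 69, 98], [40, 71, 103], [40, 71, 103], [37, 71, 104], [42, 73, 104], [38, 69, 102], [40, 71, 104], [39, 77, 112], [51, 92, 134], [56, 103, 150], [60, 107, 155], [58, 108, 157], [60, 108, 158], [60, 109, 158], [59, 108, 157], [65, 111, 158], [86, 118, 155], [132, 139, 150], [167, 162, 144], [169, 162, 146], [135, 138, 146], [81, 103, 146], [40, 83, 147], [32, 78, 146], [35, 81, 148], [33, 81, 147], [32, 80, 148], [34, 80, 148], [34, 80, 149], [35, 81, 150], [32, 78, 148], [32, 80, 148], [31, 82, 149], [30, 82, 150], [34, 85, 150], [32, 82, 150], [34, 84, 151], [33, 83, 150], [32, 83, 149], [31, 82, 150], [31, 85, 152], [34, 90, 161], [38, 98, 181], [43, 112, 206], [48, 122, 222], [46, 123, 224], [50, 124, 223], [49, 121, 219], [49, 119, 219], [46, 121, 222], [47, 123, 224], [47, 121, 220], [41, 103, 191], [43, 83, 144], [53, 70, 98], [77, 76, 80], [87, 83, 75], [99, 94, 84], [101, 96, 85], [111, 106, 92], [113, 107, 94], [117, 111, 97], [122, 116, 103]]
219.5 [ 22.90369135  -1.57989182 -26.62084234]
220.5 [ 22.40406442  -1.58170759 -26.62055341]
290 [-14.70590356  -1.7165744  -26.5990929 ]
```

Run:
```python
from h import *
s=telemetry.read_state(); C=cam('wrist'); z0=s['eef_pos'][2]
for t,v,dz in (('top',240.8,.0266),('bot',219.7,-.0074)): print(t,totool(s,ray(C,[[250,v]],z0+dz)[0]))
f=np.load('pics/wrist3.npz'); p=f['p']; print([(v,p[v,247].tolist()) for v in list(range(216,244))+list(range(280,296))])
# image3 pose
T=cams.camera_params('wrist')['T_tool_cam']; K=C[0]
for v,dz in ((236,.078-.0533),(237,.0247),(286.5,.0247)):
    r=T[:3,:3]@np.array([(247-K[0,2])/K[0,0],(v-K[1,2])/K[1,1],1]); o=T[:3,3]; print(v,(o+r*((-dz-o[2])/r[2]))*1000)
```

```text
top [ 12.06072273  -1.61929785 -26.61457191]
bot [10.27051764 -2.20626685  7.38424026]
[(216, [254, 232, 133]), (217, [253, 227, 135]), (218, [242, 203, 145]), (219, [170, 149, 150]), (220, [82, 102, 156]), (221, [43, 87, 158]), (222, [37, 86, 158]), (223, [36, 86, 156]), (224, [34, 87, 158]), (225, [35, 86, 156]), (226, [37, 88, 158]), (227, [37, 88, 160]), (228, [35, 87, 159]), (229, [38, 88, 160]), (230, [35, 86, 157]), (231, [39, 89, 159]), (232, [35, 87, 158]), (233, [35, 88, 159]), (234, [37, 90, 162]), (235, [38, 89, 162]), (236, [37, 89, 161]), (237, [32, 85, 158]), (238, [39, 92, 164]), (239, [40, 97, 171]), (240, [43, 107, 193]), (241, [48, 119, 218]), (242, [50, 129, 230]), (243, [53, 134, 234]), (280, [108, 103, 92]), (281, [91, 93, 95]), (282, [69, 81, 107]), (283, [46, 77, 123]), (284, [35, 76, 128]), (285, [28, 73, 128]), (286, [29, 71, 128]), (287, [31, 73, 130]), (288, [36, 74, 128]), (289, [56, 75, 121]), (290, [103, 96, 109]), (291, [139, 112, 90]), (292, [162, 122, 73]), (293, [167, 114, 59]), (294, [163, 93, 39]), (295, [164, 82, 26])]
236 [ 13.71769256  -3.09791506 -24.7       ]
237 [ 13.1955704   -3.10114983 -24.7       ]
286.5 [-13.91406872  -3.26910569 -24.7       ]
```

Run:
```python
from h import *
s=telemetry.read_state(); C=cam('wrist'); z0=s['eef_pos'][2]
for t,v,dz in (('tip',215.2,-.0434),('tip',215.9,-.0434),('tip-3',215.2,-.0404)): print(t,totool(s,ray(C,[[250,v]],z0+dz)[0]))
```

```text
tip [ 0.38606784 -2.85679722 43.38760252]
tip [-0.13884345 -2.85870488 43.38790607]
tip-3 [ 1.44273966 -2.80173969 40.38718761]
```

send_rows([
  [35, 2, 0, 0.004, 0, 0, 0],
  [76, 2, 0, 0.004, 0, 0, 0],
  [76, 2, 10, 0.004, 0, 0, 0],
  [76, 2, 20, 0.004, 0, 0, 0],
  [76, 2, 30, 0.004, 0, 0, 0],
  [76, 2, 35, 0.004, 0, 0, 0],
  [76, 2, 35, 0.004, 0, 0, 0],
  [76, 2, 35, 0.004, 0, 0, 0],
])

```text
time: 5.52
eef_pos: [0.6213, 0.1251, 0.1543]
orientation: [-0.0, 0.689, 0.725, -0.001]
wrist_force: [0.1, -0.3, 0.6]
gripper_width: 0.03
```

Run:
```python
from h import *
s0=telemetry.read_state()
# target from image-4 pose
M=np.array([[-5.13848861e-02,9.98672113e-01],[9.98678811e-01,5.13862859e-02]]); t=np.array([0.62367228,0.05021764])+M@np.array([.0763,.0023]); print('target',t)
C,p,d,s=snap('scene','5'); cv2.imwrite('pics/scene5z.png',cv2.resize(p[140:260,200:360,::-1],None,fx=5,fy=5,interpolation=cv2.INTER_CUBIC))
C,p,d,s=snap('wrist','5');
s=telemetry.read_state(); print(s['eef_pos'],yaw(s),s['wrist_force'],totool(s,[*t,.1084]))
```

```text
target [0.62204856 0.12653502]
[0.62214969 0.12543271 0.15544444] (np.float64(0.05030991967496785), array([[-5.02880493e-02,  9.98734137e-01,  1.11116997e-03],
       [ 9.98734580e-01,  5.02886697e-02, -5.37623345e-04],
       [-5.92822047e-04,  1.08272784e-03, -9.99999238e-01]])) [-0.6487786  -0.1460042  -0.06169146] [ 1.13388681 -0.09650441 47.04370292]
```

View pics/wrist5.png

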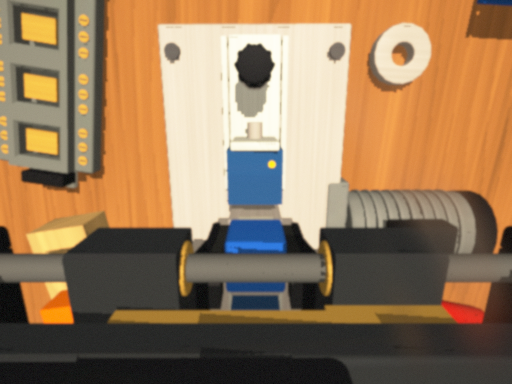

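View pics/scene5z.png

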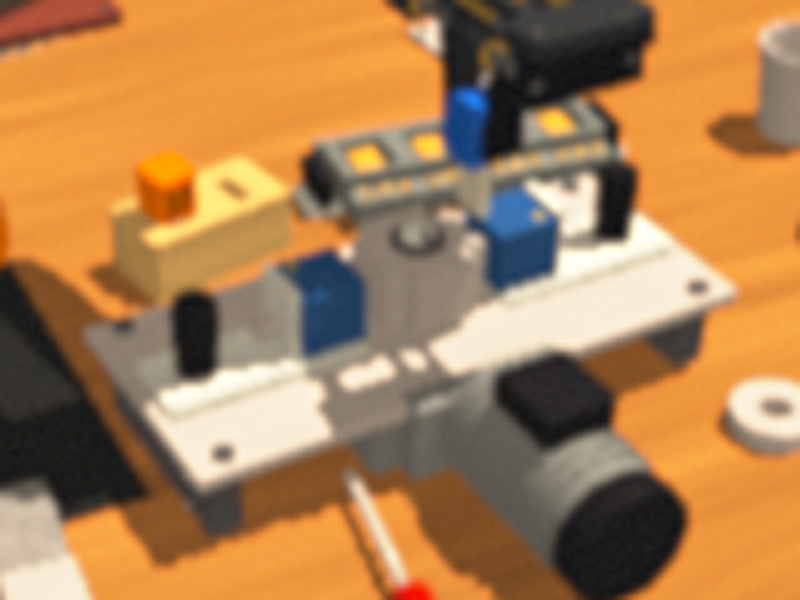

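send_rows([
  [1, 0, 3, 0.001, 0, 0, 0],
  [1, 0, 6, 0.001, 0, 0, 0],
  [1, 0, 9, 0.001, 0, 0, 0],
  [1, 0, 12, 0.001, 0, 0, 0],
  [1, 0, 15, 0.001, 0, 0, 0],
  [1, 0, 18, 0.001, 0, 0, 0],
])

```text
time: 6.12
eef_pos: [0.622, 0.1265, 0.137]
orientation: [0.0, 0.689, 0.725, -0.0]
wrist_force: [-0.6, -0.1, 0.7]
gripper_width: 0.0297
```

send_rows([
  [0, 0, 4, 0, 0, 0, 0],
  [0, 0, 8, 0, 0, 0, 0],
  [0, 0, 12, 0, 0, 0, 0],
  [0, 0, 16, 0, 0, 0, 0],
  [0, 0, 20, 0, 0, 0, 0],
  [0, 0, 23, 0, 0, 0, 0],
  [0, 0, 25, 0, 0, 0, 0],
])

```text
time: 6.7
eef_pos: [0.6217, 0.1264, 0.1113]
orientation: [-0.0, 0.689, 0.725, -0.001]
wrist_force: [1.1, 0.4, -0.2]
gripper_width: 0.0297
```

send_rows([
  [0, 0, 1, 0, 0, 0, 0],
  [0, 0, 2, 0, 0, 0, 0],
  [0, 0, 2.5, 0, 0, 0, 0],
  [0, 0, 2.5, 0, 0, 0, 0],
])

```text
time: 7.03
eef_pos: [0.6218, 0.1264, 0.1088]
orientation: [-0.0, 0.689, 0.725, -0.001]
wrist_force: [0.1, -0.6, -0.6]
gripper_width: 0.0299
```

send_rows([
  [0, 0, 1, 0, 0, 0, 0],
  [0, 0, 1.5, 0, 0, 0, 0],
  [0, 0, 1.5, 0, 0, 0, 0],
])

```text
time: 7.28
eef_pos: [0.6221, 0.1265, 0.1084]
orientation: [0.0, 0.689, 0.725, -0.0]
wrist_force: [-2.7, 0.0, 4.8]
gripper_width: 0.0295
```

send_rows([
  [0, 0, 0, 0, 0, 0, 10],
  [0, 0, 0, 0, 0, 0, 70],
  [0, 0, 0, 0, 0, 0, 70],
  [0, 0, 0, 0, 0, 0, 70],
  [0, 0, 0, 0, 0, 0, 70],
  [0, 0, 0, 0, 0, 0, 70],
  [0, 0, -20, 0, 0, 0, 70],
  [0, 0, -60, 0, 0, 0, 70],
])

```text
time: 7.95
eef_pos: [0.6178, 0.1261, 0.1624]
orientation: [-0.004, 0.689, 0.725, -0.005]
wrist_force: [-0.0, 0.3, -0.8]
gripper_width: 0.0596
```

send_rows([
  [40, 0, -10, 0, 0, 0, 0],
  [80, 0, -10, 0, 0, 0, 0],
  [120, 0, -10, 0, 0, 0, 0],
  [132, 0, -10, 0, 0, 0, 0],
  [132, 0, -10, 0, 0, 0, 0],
  [132, 0, -10, 0, 0, 0, 0],
  [132, 0, -10, 0, 0, 0, 0],
  [132, 0, -10, 0, 0, 0, 0],
])

```text
time: 8.62
eef_pos: [0.6115, 0.2563, 0.172]
orientation: [-0.004, 0.69, 0.724, -0.005]
wrist_force: [1.0, -0.1, 0.4]
gripper_width: 0.0154
```

```bash
cat >> h.py <<'E'
HUB=np.array([.6241,.0866]); DY=.0514
def drv(s):
    e=s['eef_pos']; c,n=np.cos(DY),np.sin(DY); r=e[:2]-HUB; return (np.array([r[0]*c+r[1]*n,-r[0]*n+r[1]*c,e[2]])*1000).round(1)
E
python3 - <<'E'
from h import *
s=telemetry.read_state(); print(drv(s),yaw(s),s['gripper_width'],s['wrist_force'])
C,p,d,s=snap('scene','6'); cv2.imwrite('pics/scene6z.png',cv2.resize(p[140:260,200:360,::-1],None,fx=5,fy=5,interpolation=cv2.INTER_CUBIC))
E
```

```text
[ -3.8 170.1 172. ] (np.float64(0.04873299431227585), array([[-0.04873337,  0.99873543, -0.0123531 ],
       [ 0.99881056,  0.04870993, -0.00219072],
       [-0.00158624, -0.01244517, -0.9999213 ]])) 0.015433164520990824 [ 1.0284055  -0.0677428   0.44155578]
```

View pics/scene6z.png

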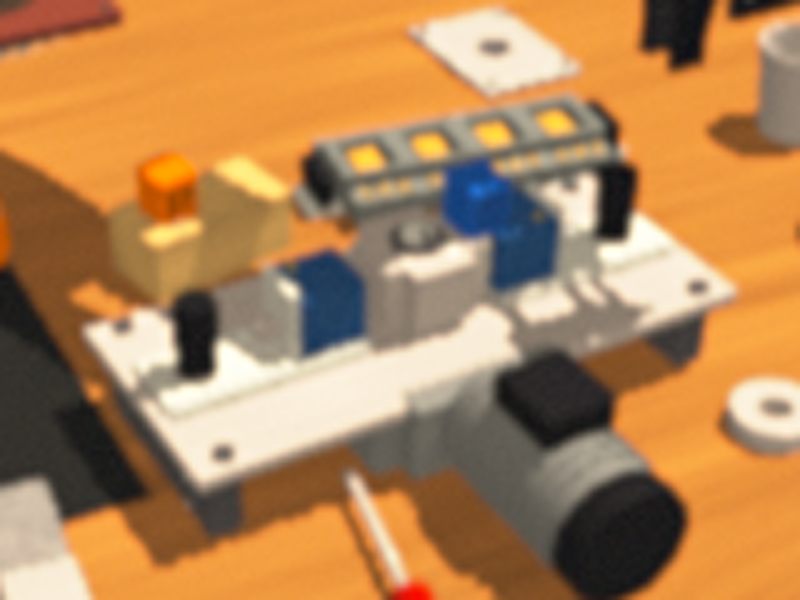

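send_rows([
  [4, 4, 25, -0.012, 0.002, 0, 0],
  [4, 4, 45, -0.012, 0.002, 0, 0],
  [4, 4, 55, -0.012, 0.002, 0, 0],
  [4, 4, 65, -0.012, 0.002, 0, 0],
  [4, 4, 75, -0.012, 0.002, 0, 0],
  [4, 4, 84, -0.012, 0.002, 0, 0],
  [4, 4, 84, -0.012, 0.002, 0, 0],
  [4, 4, 84, -0.012, 0.002, 0, 0],
])

```text
time: 9.33
eef_pos: [0.6143, 0.2602, 0.0878]
orientation: [-0.0, 0.69, 0.724, -0.0]
wrist_force: [0.7, 0.9, 0.7]
gripper_width: 0.0003
```

Run:
```python
from h import *
s=telemetry.read_state(); print(drv(s),yaw(s),s['gripper_width'],s['wrist_force'])
```

```text
[ -0.9 173.9  87.8] (np.float64(0.04841132769151554), array([[-4.83920397e-02,  9.98828006e-01, -9.08190973e-04],
       [ 9.98828329e-01,  4.83924009e-02,  3.80038003e-04],
       [ 4.23542143e-04, -8.88736058e-04, -9.99999515e-01]])) 0.0003418093148598886 [0.65091006 0.89590836 0.65780917]
```

send_rows([
  [-2, 1, 0, 0, 0, 0, 0],
  [-4, 1, 0, 0, 0, 0, 0],
  [-6, 1, 0, 0, 0, 0, 0],
  [-8, 1, 0, 0, 0, 0, 0],
  [-10, 1, 0, 0, 0, 0, 0],
  [-12, 1, 0, 0, 0, 0, 0],
])

```text
time: 9.83
eef_pos: [0.6159, 0.248, 0.088]
orientation: [-0.0, 0.69, 0.724, -0.0]
wrist_force: [-0.3, 0.5, 0.6]
gripper_width: 0.0005
```

send_rows([
  [-1, 0, 0, 0, 0, 0, 0],
  [-2, 0, 0, 0, 0, 0, 0],
  [-3, 0, 0, 0, 0, 0, 0],
])

```text
time: 10.08
eef_pos: [0.6161, 0.2457, 0.0881]
orientation: [-0.001, 0.69, 0.724, 0.0]
wrist_force: [0.5, 3.5, 0.7]
gripper_width: 0.0005
```

Run:
```python
from h import *
s=telemetry.read_state(); print(drv(s),s['wrist_force'])
```

```text
[  0.2 159.3  88.1] [0.53061274 3.5293655  0.66298388]
```

send_rows([
  [-1, 0, 0, 0, 0, 0, 0],
  [-2, 0, 0, 0, 0, 0, 0],
  [-3, 0, 0, 0, 0, 0, 0],
])

```text
time: 10.33
eef_pos: [0.6162, 0.2429, 0.0881]
orientation: [-0.001, 0.69, 0.724, 0.001]
wrist_force: [0.5, 2.1, 0.1]
gripper_width: 0.0004
```

send_rows([
  [-1, 0, 0, 0, 0, 0, 0],
  [-1.5, 0, 0, 0, 0, 0, 0],
])

```text
time: 10.5
eef_pos: [0.6163, 0.2415, 0.0881]
orientation: [-0.001, 0.69, 0.724, 0.001]
wrist_force: [0.4, 3.4, -0.1]
gripper_width: 0.0004
```

Run:
```python
from h import *
s=telemetry.read_state(); print(drv(s),s['wrist_force'])
```

```text
[  0.2 155.1  88.1] [ 0.42314476  3.38853702 -0.1499594 ]
```

send_rows([
  [-0.7, 0, 0, 0, 0, 0, 0],
  [-1, 0, 0, 0, 0, 0, 0],
])

```text
time: 10.67
eef_pos: [0.6163, 0.2407, 0.0881]
orientation: [-0.001, 0.69, 0.724, 0.001]
wrist_force: [-0.2, 5.6, -0.8]
gripper_width: 0.0001
```

send_rows([
  [-0.7, 0, 0, 0, 0, 0, 0],
  [-1, 0, 0, 0, 0, 0, 0],
])

```text
time: 10.83
eef_pos: [0.6163, 0.2406, 0.0882]
orientation: [-0.002, 0.69, 0.724, 0.002]
wrist_force: [1.2, 7.6, -0.6]
gripper_width: 0.0005
```

send_rows([
  [-1, 0, 0, 0, 0, 0, 0],
  [-1.2, 0, 0, 0, 0, 0, 0],
  [-1.2, 0, 0, 0, 0, 0, 0],
])

```text
time: 11.08
eef_pos: [0.6163, 0.2406, 0.0882]
orientation: [-0.002, 0.69, 0.724, 0.002]
wrist_force: [0.6, 8.3, -2.0]
gripper_width: 0.0004
```

send_rows([
  [3, 0, 0, 0, 0, 0, 0],
  [8, 0, 0, 0, 0, 0, 0],
  [18, 0, -2, 0, 0, 0, 0],
  [18, 0, -30, 0, 0, 0, 0],
  [18, 0, -70, 0, 0, 0, 70],
  [18, 0, -85, 0, 0, 0, 70],
  [18, 0, -85, 0, 0, 0, 70],
])

```text
time: 11.67
eef_pos: [0.6187, 0.2594, 0.1801]
orientation: [0.001, 0.69, 0.724, 0.007]
wrist_force: [1.4, 0.1, 0.4]
gripper_width: 0.0129
```

Run:
```python
from h import *
s=telemetry.read_state(); print(drv(s),yaw(s),s['wrist_force'])
C,p,d,s=snap('scene','7'); cv2.imwrite('pics/scene7z.png',cv2.resize(p[140:260,200:360,::-1],None,fx=5,fy=5,interpolation=cv2.INTER_CUBIC))
```

```text
[  3.5 172.8 180.1] (np.float64(0.04881547564423555), array([[-0.048879  ,  0.99875417,  0.01004747],
       [ 0.99877193,  0.04879342,  0.00859317],
       [ 0.00809222,  0.01045516, -0.9999126 ]])) [1.41984298 0.13484124 0.407739  ]
```

View pics/scene7z.png

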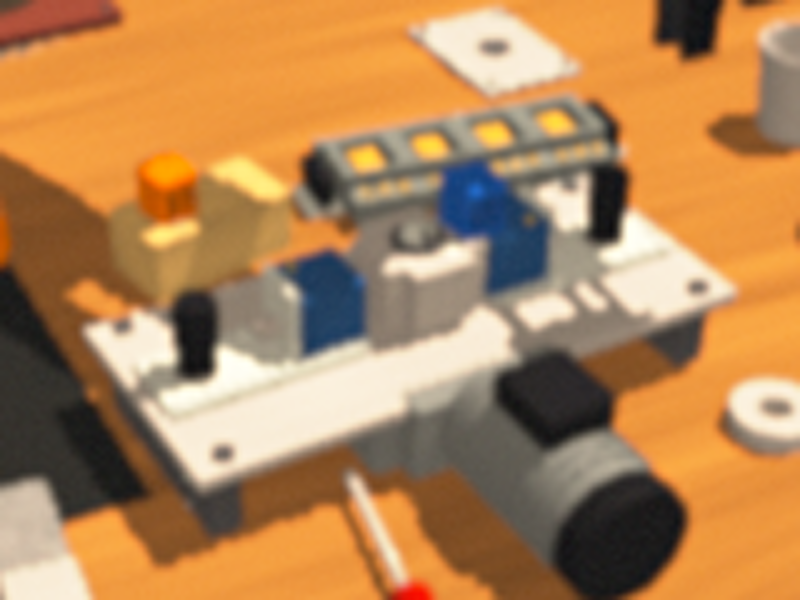

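send_rows([
  [-40, -3, 0, 0.01, -0.008, 0, 70],
  [-80, -3, 0, 0.01, -0.008, 0, 70],
  [-120, -3, 0, 0.01, -0.008, 0, 70],
  [-136, -3, 0, 0.01, -0.008, 0, 70],
  [-136, -3, 15, 0.01, -0.008, 0, 70],
  [-136, -3, 25, 0.01, -0.008, 0, 70],
  [-136, -3, 25, 0.01, -0.008, 0, 70],
  [-136, -3, 25, 0.01, -0.008, 0, 70],
])

```text
time: 12.38
eef_pos: [0.6196, 0.1236, 0.1487]
orientation: [-0.002, 0.689, 0.724, -0.003]
wrist_force: [0.2, 0.5, -0.2]
gripper_width: 0.0596
```

Run:
```python
from h import *
C,p,d,s=snap('wrist','8')
s=telemetry.read_state(); print(drv(s),yaw(s),s['wrist_force'],s['gripper_width'])
```

```text
[ -1.8  37.4 149.9] (np.float64(0.04990309246371198), array([[-4.98870426e-02,  9.98739192e-01, -5.59544142e-03],
       [ 9.98754522e-01,  4.98815881e-02, -1.11023987e-03],
       [-8.29730562e-04, -5.64385900e-03, -9.99983729e-01]])) [-0.30394013 -0.53196184  0.61383397] 0.06039666395059021
```

View pics/wrist8.png

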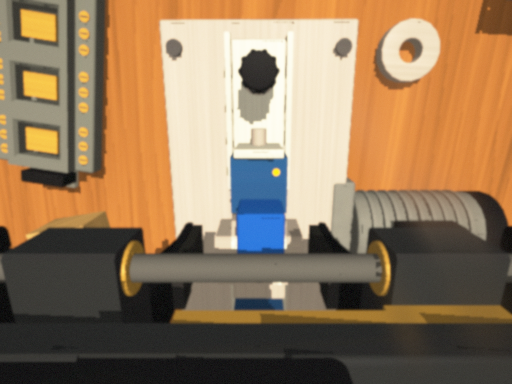

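send_rows([
  [-1, 2, 10, -0.006, 0, 0, 70],
  [-1, 2, 20, -0.006, 0, 0, 70],
  [-1, 2, 30, -0.006, 0, 0, 70],
  [-1, 2, 36, -0.006, 0, 0, 70],
  [-1, 2, 41, -0.006, 0, 0, 70],
  [-1, 2, 41, -0.006, 0, 0, 70],
])

```text
time: 12.93
eef_pos: [0.6211, 0.1229, 0.1069]
orientation: [-0.001, 0.689, 0.725, -0.001]
wrist_force: [-0.8, 0.1, -0.6]
gripper_width: 0.0608
```

Run:
```python
from h import *
s=telemetry.read_state(); print(drv(s),yaw(s),s['wrist_force'],s['gripper_width'])
```

```text
[ -1.2  36.4 106.9] (np.float64(0.05000290945625729), array([[-4.99842795e-02,  9.98746901e-01, -2.48988896e-03],
       [ 9.98749619e-01,  4.99819142e-02, -1.00333340e-03],
       [-8.77626707e-04, -2.53692654e-03, -9.99996397e-01]])) [-0.75781916  0.1139238  -0.60151185] 0.0608168389492181
```

send_rows([
  [0.4, 1.2, -1.5, -0.0025, 0.001, 0, 70],
  [0.4, 1.2, -1.5, -0.0025, 0.001, 0, 40],
  [0.4, 1.2, -1.5, -0.0025, 0.001, 0, 0],
  [0.4, 1.2, -1.5, -0.0025, 0.001, 0, 0],
  [0.4, 1.2, -1.5, -0.0025, 0.001, 0, 0],
  [0.4, 1.2, -1.5, -0.0025, 0.001, 0, 0],
  [0.4, 1.2, -1.5, -0.0025, 0.001, 0, 0],
  [0.4, 1.2, -1.5, -0.0025, 0.001, 0, 0],
])

```text
time: 13.6
eef_pos: [0.6224, 0.1234, 0.1087]
orientation: [0.0, 0.689, 0.725, 0.0]
wrist_force: [-0.2, -0.6, 1.5]
gripper_width: 0.0297
```

Run:
```python
from h import *
s=telemetry.read_state(); print(drv(s),yaw(s),s['wrist_force'],s['gripper_width'])
```

```text
[  0.2  36.8 108.7] (np.float64(0.050019382425922874), array([[-4.99985600e-02,  9.98749197e-01,  4.31370699e-04],
       [ 9.98749287e-01,  4.99985227e-02,  9.67803504e-05],
       [ 7.50913996e-05,  4.35670056e-04, -9.99999902e-01]])) [-0.2268144  -0.60955742  1.47265286] 0.029735689404369332
```

Gripped and squarely aligned; draw straight up.

send_rows([
  [0, 0, 0, 0, 0, 0, 0],
  [0, 0, -2, 0, 0, 0, 0],
  [0, 0, -5, 0, 0, 0, 0],
  [0, 0, -9, 0, 0, 0, 0],
])

```text
time: 13.93
eef_pos: [0.6218, 0.1233, 0.1172]
orientation: [-0.0, 0.689, 0.725, -0.0]
wrist_force: [-0.0, 0.3, -1.6]
gripper_width: 0.0296
```

send_rows([
  [0, 0, -5, 0, 0, 0, 0],
  [0, 0, -10, 0, 0, 0, 0],
  [0, 0, -15, 0, 0, 0, 0],
  [0, 0, -20, 0, 0, 0, 0],
  [0, 0, -25, 0, 0, 0, 0],
  [0, 0, -35, 0, 0, 0, 0],
  [0, 0, -50, 0, 0, 0, 0],
  [0, 0, -71, 0, 0, 0, 0],
])

```text
time: 14.6
eef_pos: [0.6208, 0.1232, 0.1878]
orientation: [-0.001, 0.689, 0.725, -0.001]
wrist_force: [0.0, 0.3, -0.1]
gripper_width: 0.0296
```

Run:
```python
from h import *
s=telemetry.read_state(); print(drv(s),yaw(s),s['wrist_force'],s['gripper_width'])
```

```text
[ -1.4  36.8 187.8] (np.float64(0.05003550859176986), array([[-5.00145765e-02,  9.98740321e-01, -4.03899970e-03],
       [ 9.98748488e-01,  5.00142246e-02, -1.88142146e-04],
       [ 1.41022908e-05, -4.04335470e-03, -9.99991826e-01]])) [ 0.04430496  0.32883648 -0.05644628] 0.029626111125113177
```

send_rows([
  [-40, 1, 0, 0, 0, 0, 0],
  [-80, 1, 0, 0, 0, 0, 0],
  [-115, 1, 0, -0.004, 0, 0, 0],
  [-122, 1, 0, -0.004, 0, 0, 0],
  [-122, 1, 0, -0.004, 0, 0, 0],
  [-122, 1, 0, -0.004, 0, 0, 0],
  [-122, 1, 0, -0.004, 0, 0, 0],
  [-122, 1, 0, -0.004, 0, 0, 0],
])

```text
time: 15.27
eef_pos: [0.6279, 0.003, 0.1879]
orientation: [-0.0, 0.689, 0.725, 0.0]
wrist_force: [-0.1, 0.1, -0.0]
gripper_width: 0.03
```

Run:
```python
from h import *
C,p,d,s=snap('wrist','9')
print(drv(s),yaw(s),s['wrist_force'],s['eef_pos'])
cv2.imwrite('pics/wrist9z.png',cv2.resize(p[:,140:370,::-1],None,fx=2,fy=1.5,interpolation=cv2.INTER_CUBIC))
W=cloud(C,d);z=W[:,:,2]
for u in (245,255,265):
  print('col',u)
  for v in range(20,215):
    if abs(z[v,u]-z[v-1,u])>.015 or np.abs(p[v+1,u].astype(int)-p[v-1,u]).max()>60:
      r=ray(C,[[u,v]],.101)[0]; print(v,p[v,u],z[v,u].round(3),totool(s,r)[:2].round(1),end=' | ')
```

```text
[ -0.5 -83.6 187.9] (np.float64(0.05168997933520311), array([[-5.16669240e-02,  9.98664368e-01, -9.78821647e-05],
       [ 9.98664261e-01,  5.16669643e-02,  4.66608691e-04],
       [ 4.71042748e-04, -7.36431839e-05, -9.99999886e-01]])) [-0.11610394  0.11510162 -0.01193696] [0.62785379 0.0030426  0.18786941]
col 245
27 [ 63 115 167] 0.351 [130.9  -6.8] | 28 [ 59 112 165] 0.102 [130.3  -6.8] | 40 [ 50  91 136] 0.104 [122.2  -6.9] | 41 [35 64 96] 0.1 [121.5  -6.9] | 47 [55 63 76] 0.076 [117.5  -6.9] | 48 [120 115 112] 0.074 [116.8  -6.9] | 49 [204 187 166] 0.069 [116.1  -6.9] | 50 [244 231 207] 0.101 [115.4  -6.9] | 64 [250 242 223] 0.351 [105.7  -7. ] | 65 [250 243 224] 0.103 [105.  -7.] | 74 [235 232 214] 0.102 [98.6 -7.1] | 75 [183 179 158] 0.106 [97.9 -7.1] | 84 [176 165 144] 0.107 [91.4 -7.1] | 85 [218 206 177] 0.106 [90.7 -7.1] | 102 [205 194 165] 0.108 [78.2 -7.2] | 103 [161 151 130] 0.105 [77.4 -7.2] | 136 [229 211 181] 0.101 [52.1 -7.4] | 137 [185 167 143] 0.055 [51.3 -7.4] | 146 [95 91 87] 0.056 [44.1 -7.5] | 161 [ 60 111 162] 0.351 [31.9 -7.6] | 162 [ 59 111 162] 0.102 [31.1 
[... 1514 characters left out ...]
4] 0.106 [97.2  8.2] | 84 [182 170 148] 0.106 [91.4  8.2] | 85 [225 216 185] 0.106 [90.7  8.2] | 91 [234 226 200] 0.113 [86.3  8.3] | 97 [225 218 186] 0.11 [81.9  8.3] | 102 [213 203 174] 0.109 [78.2  8.3] | 103 [162 152 132] 0.106 [77.5  8.4] | 113 [177 167 146] 0.107 [69.9  8.4] | 114 [222 218 188] 0.101 [69.2  8.4] | 136 [230 213 183] 0.103 [52.1  8.6] | 137 [188 169 145] 0.055 [51.3  8.6] | 146 [97 94 90] 0.057 [44.1  8.7] | 198 [ 96 128 164] 0.102 [0.4 9.1] | 199 [162 170 175] 0.101 [-0.4  9.1] | 200 [228 222 199] 0.103 [-1.3  9.1] | 207 [233 226 197] 0.105 [-7.5  9.1] | 208 [192 183 157] 0.062 [-8.4  9.1] | 211 [187 177 152] 0.062 [-11.1   9.2] | 212 [231 223 193] 0.061 [-12.    9.2] |
```

View pics/wrist9z.png

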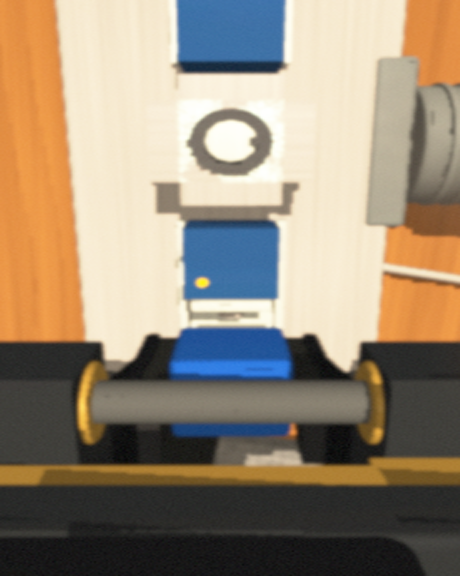

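Run:
```python
from h import *
f=np.load('pics/wrist9.npz'); p,d=f['p'],f['d']; s=telemetry.read_state();C=cam('wrist',s); W=cloud(C,d)
for v in range(134,156): print(v,p[v,255],W[v,255].round(4),totool(s,ray(C,[[255,v]],.101)[0])[:2].round(1))
cv2.imwrite('pics/gap9.png',cv2.resize(p[120:210,205:305,::-1],None,fx=6,fy=6,interpolation=cv2.INTER_NEAREST))
```

```text
134 [247 234 210] [0.6256 0.0568 0.1024] [53.7  0.6]
135 [244 230 204] [0.6257 0.056  0.1014] [52.9  0.6]
136 [230 212 182] [0.6257 0.0552 0.1021] [52.1  0.6]
137 [188 167 144] [0.6259 0.0504 0.0558] [51.3  0.6]
138 [151 137 118] [0.6259 0.0495 0.0559] [50.5  0.6]
139 [142 127 111] [0.626  0.0484 0.0541] [49.7  0.6]
140 [140 127 109] [0.626  0.0475 0.0545] [48.9  0.6]
141 [143 129 112] [0.6261 0.0466 0.0547] [48.1  0.6]
142 [142 128 111] [0.6261 0.0458 0.0565] [47.3  0.6]
143 [140 126 110] [0.6262 0.0448 0.0561] [46.5  0.6]
144 [138 124 107] [0.6262 0.044  0.0567] [45.8  0.6]
145 [126 116 105] [0.6263 0.043  0.0562] [44.9  0.6]
146 [97 95 92] [0.6263 0.0421 0.0571] [44.1  0.6]
147 [60 68 81] [0.6263 0.0423 0.0663] [43.3  0.6]
148 [42 65 91] [0.6263 0.0423 0.0744] [42.5  0.6]
149 [ 44  71 102] [0.6264 0.0423 0.0814] [41.7  0.6]
150 [ 42  74 108] [0.6264 0.0424 0.0888] [40.9  0.6]
151 [ 49  85 124] [0.6264 0.0425 0.0957] [40.1  0.6]
152 [ 53  96 141] [0.6264 0.0423 0.1006] [39.3  0.6]
153 [ 59 107 157] [0.6264 0.0416 0.1018] [38.5  0.6]
154 [ 60 109 160] [0.6265 0.0409 0.102 ] [37.7  0.6]
155 [ 60 110 161] [0.6265 0.0399 0.101 ] [36.9  0.6]
```

View pics/gap9.png

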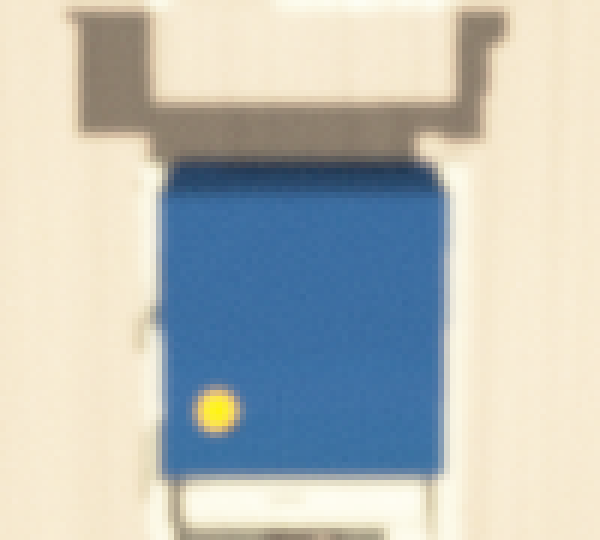

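Run:
```python
from h import *
p=np.load('pics/wrist9.npz')['p']
for u in (235,262): print([(v,p[v,u].tolist()) for v in range(206,246)])
```

```text
[(206, [204, 192, 163]), (207, [182, 171, 146]), (208, [162, 152, 130]), (209, [154, 145, 123]), (210, [153, 143, 123]), (211, [153, 143, 122]), (212, [166, 155, 131]), (213, [197, 186, 159]), (214, [226, 216, 183]), (215, [237, 227, 198]), (216, [235, 226, 201]), (217, [213, 206, 188]), (218, [152, 157, 170]), (219, [86, 111, 156]), (220, [43, 87, 150]), (221, [35, 82, 150]), (222, [33, 81, 150]), (223, [33, 82, 150]), (224, [33, 82, 151]), (225, [30, 82, 150]), (226, [31, 80, 150]), (227, [35, 83, 152]), (228, [32, 83, 152]), (229, [33, 84, 152]), (230, [37, 85, 153]), (231, [30, 82, 150]), (232, [35, 85, 154]), (233, [36, 86, 154]), (234, [36, 85, 154]), (235, [34, 86, 153]), (236, [34, 85, 154]), (237, [38, 86, 156]), (238, [36, 88, 158]), (239, [34, 92, 168]), (240, [42, 103, 190]), (241, [46, 115, 209]), (242, [49, 123, 223]), (243, [50, 128, 227]), (244, [53, 128, 228]), (245, [53, 127, 228])]
[(206, [250, 246, 225]), (207, [233, 225, 196]), (208, [185, 175, 148]), (209, [159, 149, 129]), (210, [162, 154, 131]), (211, [187, 177, 152]), (212, [233, 225, 195]), (213, [251, 247, 228]), (214, [252, 249, 232]), (215, [248, 242, 220]), (216, [226, 218, 185]), (217, [180, 175, 160]), (218, [124, 131, 152]), (219, [71, 101, 153]), (220, [35, 83, 148]), (221, [34, 82, 151]), (222, [36, 82, 151]), (223, [35, 83, 151]), (224, [35, 83, 152]), (225, [37, 84, 153]), (226, [32, 82, 152]), (227, [34, 84, 152]), (228, [38, 86, 153]), (229, [31, 83, 151]), (230, [32, 84, 151]), (231, [36, 87, 154]), (232, [29, 84, 151]), (233, [31, 83, 152]), (234, [34, 86, 153]), (235, [35, 86, 154]), (236, [32, 83, 152]), (237, [36, 86, 155]), (238, [34, 87, 157]), (239, [39, 97, 172]), (240, [42, 107, 197]), (241, [45, 119, 217]), (242, [49, 126, 226]), (243, [51, 126, 228]), (244, [50, 125, 225]), (245, [49, 122, 223])]
```

send_rows([
  [25, 1, 0, 0, 0, 0, 0],
  [47, 1, 0, 0, 0, 0, 0],
  [47, 1, 12, 0, 0, 0, 0],
  [47, 1, 24, 0, 0, 0, 0],
  [47, 1, 32, 0, 0, 0, 0],
  [47, 1, 32, 0, 0, 0, 0],
  [47, 1, 32, 0, 0, 0, 0],
  [47, 1, 32, 0, 0, 0, 0],
])

```text
time: 15.98
eef_pos: [0.6265, 0.0494, 0.1558]
orientation: [-0.0, 0.689, 0.725, -0.0]
wrist_force: [0.6, -0.5, -0.4]
gripper_width: 0.0296
```

Run:
```python
from h import *
s=telemetry.read_state()
M=np.array([[-5.16669240e-02,9.98664368e-01],[9.98664261e-01,5.16669643e-02]]); t=np.array([0.62785379,0.0030426])+M@np.array([.0472,.0008])
print(drv(s),yaw(s),s['wrist_force'],totool(s,[*t,.1084]),t)
```

```text
[  0.5 -37.3 155.8] (np.float64(0.05106696243529503), array([[-5.10446973e-02,  9.98696318e-01, -3.20614762e-04],
       [ 9.98696343e-01,  5.10447672e-02,  2.13770890e-04],
       [ 2.29857907e-04, -3.09284920e-04, -9.99999926e-01]])) [ 0.63462257 -0.52140671 -0.37155772] [ 0.85782749 -0.23128897 47.37215381] [0.62621404 0.05022089]
```

send_rows([
  [0.8, 0, 3, 0, 0, 0, 0],
  [0.8, 0, 6, 0, 0, 0, 0],
  [0.8, 0, 9, 0, 0, 0, 0],
  [0.8, 0, 12, 0, 0, 0, 0],
  [0.8, 0, 15, 0, 0, 0, 0],
  [0.8, 0, 18, 0, 0, 0, 0],
])

```text
time: 16.48
eef_pos: [0.6264, 0.0501, 0.1374]
orientation: [-0.0, 0.689, 0.725, -0.0]
wrist_force: [-1.1, -0.3, -0.6]
gripper_width: 0.0297
```

send_rows([
  [0, 0, 4, 0, 0, 0, 0],
  [0, 0, 8, 0, 0, 0, 0],
  [0, 0, 12, 0, 0, 0, 0],
  [0, 0, 16, 0, 0, 0, 0],
  [0, 0, 20, 0, 0, 0, 0],
  [0, 0, 24, 0, 0, 0, 0],
  [0, 0, 26, 0, 0, 0, 0],
])

```text
time: 17.07
eef_pos: [0.626, 0.0502, 0.1105]
orientation: [-0.001, 0.689, 0.725, -0.0]
wrist_force: [0.3, -0.5, -0.9]
gripper_width: 0.0295
```

send_rows([
  [0, 0, 1, 0, 0, 0, 0],
  [0, 0, 2, 0, 0, 0, 0],
  [0, 0, 2.5, 0, 0, 0, 0],
  [0, 0, 2.8, 0, 0, 0, 0],
  [0, 0, 2.8, 0, 0, 0, 0],
])

```text
time: 17.48
eef_pos: [0.6262, 0.0502, 0.1086]
orientation: [-0.0, 0.689, 0.725, -0.0]
wrist_force: [-3.3, 0.4, 5.2]
gripper_width: 0.0298
```

send_rows([
  [0, 0, 0, 0, 0, 0, 10],
  [0, 0, 0, 0, 0, 0, 70],
  [0, 0, 0, 0, 0, 0, 70],
  [0, 0, 0, 0, 0, 0, 70],
  [0, 0, 0, 0, 0, 0, 70],
  [0, 0, 0, 0, 0, 0, 70],
  [0, 0, -20, 0, 0, 0, 70],
  [0, 0, -60, 0, 0, 0, 70],
])

```text
time: 18.15
eef_pos: [0.622, 0.0503, 0.1627]
orientation: [-0.005, 0.689, 0.725, -0.004]
wrist_force: [-0.3, -0.3, -0.8]
gripper_width: 0.0595
```

send_rows([
  [-40, 0, -10, 0, 0, 0, 0],
  [-80, 0, -10, 0, 0, 0, 0],
  [-120, 0, -10, 0, 0, 0, 0],
  [-138, 0, -10, 0, 0, 0, 0],
  [-138, 0, -10, 0, 0, 0, 0],
  [-138, 0, -10, 0, 0, 0, 0],
  [-138, 0, -10, 0, 0, 0, 0],
  [-138, 0, -10, 0, 0, 0, 0],
])

```text
time: 18.82
eef_pos: [0.6291, -0.0862, 0.1723]
orientation: [-0.005, 0.688, 0.725, -0.004]
wrist_force: [-0.0, -0.3, 1.0]
gripper_width: 0.0157
```

Run:
```python
from h import *
s=telemetry.read_state(); print(drv(s),yaw(s),s['gripper_width'],s['wrist_force'])
C,p,d,s=snap('scene','10'); cv2.imwrite('pics/scene10z.png',cv2.resize(p[140:260,200:360,::-1],None,fx=5,fy=5,interpolation=cv2.INTER_CUBIC))
```

```text
[  -3.9 -172.8  172.3] (np.float64(0.05234455252237487), array([[-0.0522966 ,  0.99854789, -0.01292958],
       [ 0.99862985,  0.05231633,  0.00119244],
       [ 0.00186714, -0.01284951, -0.9999157 ]])) 0.01568645934699336 [-0.04960333 -0.28465572  1.02066254]
```

View pics/scene10z.png

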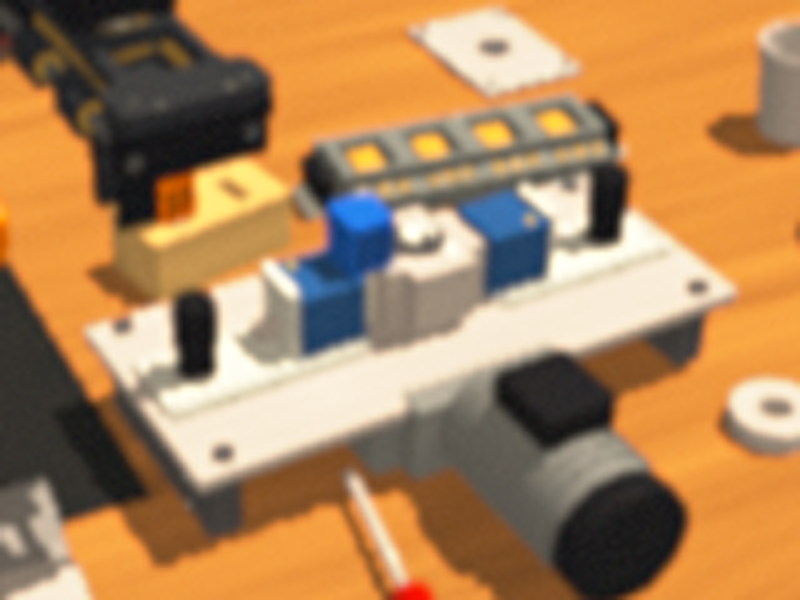

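send_rows([
  [-2, 4, 25, -0.013, -0.002, 0, 0],
  [-2, 4, 45, -0.013, -0.002, 0, 0],
  [-2, 4, 55, -0.013, -0.002, 0, 0],
  [-2, 4, 65, -0.013, -0.002, 0, 0],
  [-2, 4, 75, -0.013, -0.002, 0, 0],
  [-2, 4, 84, -0.013, -0.002, 0, 0],
  [-2, 4, 84, -0.013, -0.002, 0, 0],
  [-2, 4, 84, -0.013, -0.002, 0, 0],
])

```text
time: 19.53
eef_pos: [0.6321, -0.0877, 0.0881]
orientation: [-0.0, 0.688, 0.726, -0.0]
wrist_force: [-0.5, 0.8, 0.1]
gripper_width: 0.0002
```

Run:
```python
from h import *
s=telemetry.read_state(); print(drv(s),yaw(s),s['gripper_width'],s['wrist_force'])
```

```text
[  -1.  -174.4   88.1] (np.float64(0.05273857968987206), array([[-5.27141511e-02,  9.98609603e-01, -2.82259660e-04],
       [ 9.98609641e-01,  5.27141335e-02, -6.95529437e-05],
       [-5.45771641e-05, -2.85533642e-04, -9.99999958e-01]])) 0.0001951438607255782 [-0.45392497  0.78782783  0.08960656]
```

send_rows([
  [2, 1, 0, 0, 0, 0, 0],
  [4, 1, 0, 0, 0, 0, 0],
  [6, 1, 0, 0, 0, 0, 0],
  [8, 1, 0, 0, 0, 0, 0],
  [10, 1, 0, 0, 0, 0, 0],
  [12, 1, 0, 0, 0, 0, 0],
])

```text
time: 20.03
eef_pos: [0.6325, -0.0754, 0.0883]
orientation: [0.0, 0.688, 0.726, -0.0]
wrist_force: [-0.0, -0.3, -0.1]
gripper_width: 0.0006
```

send_rows([
  [1, 0, 0, 0, 0, 0, 0],
  [2, 0, 0, 0, 0, 0, 0],
  [3, 0, 0, 0, 0, 0, 0],
])

```text
time: 20.28
eef_pos: [0.6324, -0.073, 0.0884]
orientation: [0.0, 0.688, 0.725, -0.0]
wrist_force: [0.8, -3.8, -0.6]
gripper_width: 0.0003
```

Run:
```python
from h import *
s=telemetry.read_state(); print(drv(s),s['wrist_force'])
```

```text
[ 1.000e-01 -1.598e+02  8.840e+01] [ 0.76881068 -3.83424123 -0.64712107]
```

send_rows([
  [1, 0, 0, 0, 0, 0, 0],
  [2, 0, 0, 0, 0, 0, 0],
  [3, 0, 0, 0, 0, 0, 0],
  [4, 0, 0, 0, 0, 0, 0],
])

```text
time: 20.62
eef_pos: [0.6322, -0.0691, 0.0884]
orientation: [0.001, 0.688, 0.725, -0.0]
wrist_force: [-0.3, -4.4, -0.8]
gripper_width: 0.0002
```

send_rows([
  [0.7, 0, 0, 0, 0, 0, 0],
  [1.2, 0, 0, 0, 0, 0, 0],
])

```text
time: 20.78
eef_pos: [0.6322, -0.0685, 0.0884]
orientation: [0.001, 0.688, 0.725, -0.001]
wrist_force: [0.3, -6.5, -1.8]
gripper_width: 0.0004
```

send_rows([
  [0.7, 0, 0, 0, 0, 0, 0],
  [1, 0, 0, 0, 0, 0, 0],
])

```text
time: 20.95
eef_pos: [0.6322, -0.0685, 0.0885]
orientation: [0.002, 0.688, 0.726, -0.001]
wrist_force: [0.3, -6.9, -1.6]
gripper_width: 0.0005
```

Run:
```python
from h import *
s=telemetry.read_state(); print(drv(s),s['wrist_force'])
```

```text
[ 1.000e-01 -1.553e+02  8.850e+01] [ 0.29946566 -6.92600922 -1.56159669]
```

send_rows([
  [1, 0, 0, 0, 0, 0, 0],
  [1.2, 0, 0, 0, 0, 0, 0],
  [1.2, 0, 0, 0, 0, 0, 0],
  [1.2, 0, 0, 0, 0, 0, 0],
])

```text
time: 21.28
eef_pos: [0.6322, -0.0685, 0.0885]
orientation: [0.002, 0.688, 0.725, -0.002]
wrist_force: [0.4, -7.3, -0.5]
gripper_width: 0.0003
```

send_rows([
  [-3, 0, 0, 0, 0, 0, 0],
  [-8, 0, 0, 0, 0, 0, 0],
  [-18, 0, -2, 0, 0, 0, 0],
  [-18, 0, -30, 0, 0, 0, 0],
  [-18, 0, -70, 0, 0, 0, 70],
  [-18, 0, -85, 0, 0, 0, 70],
  [-18, 0, -85, 0, 0, 0, 70],
])

```text
time: 21.87
eef_pos: [0.6365, -0.0871, 0.18]
orientation: [0.006, 0.688, 0.725, 0.001]
wrist_force: [0.6, 0.3, 0.4]
gripper_width: 0.0134
```

Run:
```python
from h import *
s=telemetry.read_state(); print(drv(s),yaw(s),s['wrist_force'])
C,p,d,s=snap('scene','11'); cv2.imwrite('pics/scene11z.png',cv2.resize(p[140:260,200:360,::-1],None,fx=5,fy=5,interpolation=cv2.INTER_CUBIC))
```

```text
[   3.4 -174.1  180. ] (np.float64(0.05241073174893057), array([[-0.05230063,  0.99857779,  0.01034561],
       [ 0.99859516,  0.05238417, -0.00797539],
       [-0.008506  ,  0.00991395, -0.99991468]])) [0.62504837 0.3156501  0.35211441]
```

View pics/scene11z.png

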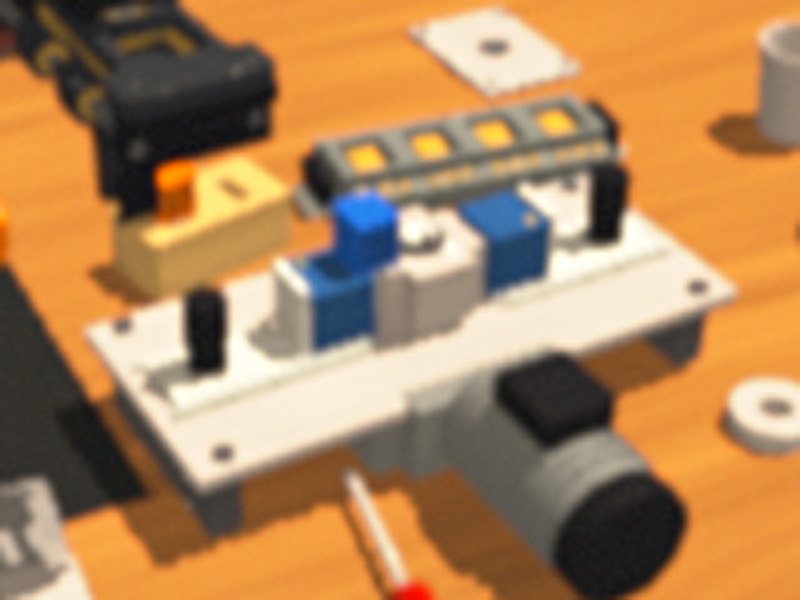

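send_rows([
  [40, -3, 0, 0.01, 0.008, 0, 70],
  [80, -3, 0, 0.01, 0.008, 0, 70],
  [120, -3, 0, 0.01, 0.008, 0, 70],
  [140.5, -3, 0, 0.01, 0.008, 0, 70],
  [140.5, -3, 15, 0.01, 0.008, 0, 70],
  [140.5, -3, 30, 0.01, 0.008, 0, 70],
  [140.5, -3, 30, 0.01, 0.008, 0, 70],
  [140.5, -3, 30, 0.01, 0.008, 0, 70],
])

```text
time: 22.58
eef_pos: [0.6231, 0.0533, 0.1435]
orientation: [-0.003, 0.688, 0.725, -0.003]
wrist_force: [0.6, -1.5, 0.4]
gripper_width: 0.0599
```

Run:
```python
from h import *
C,p,d,s=snap('wrist','12')
s=telemetry.read_state(); print(drv(s),yaw(s),s['wrist_force'],s['gripper_width'])
hsv=cv2.cvtColor(p,cv2.COLOR_RGB2HSV); blue=cv2.inRange(hsv,(100,120,40),(128,255,255))>0
for v in range(205,262,5):
    u=np.where(blue[v,200:310])[0]+200
    if len(u): print(v,u[0],u[-1],(u[0]+u[-1])/2)
```

```text
[ -1.7 -33.5 144.9] (np.float64(0.05212425220310148), array([[-5.20946036e-02,  9.98622376e-01, -6.28508568e-03],
       [ 9.98641687e-01,  5.20996370e-02,  6.39681257e-04],
       [ 9.66250699e-04, -6.24322463e-03, -9.99980044e-01]])) [ 0.35229614 -0.23210304  0.67455369] 0.06016808116965588
205 240 281 260.5
210 239 282 260.5
215 238 284 261.0
220 234 285 259.5
225 233 285 259.0
230 233 285 259.0
235 233 285 259.0
240 233 285 259.0
245 233 285 259.0
250 233 285 259.0
```

View pics/wrist12.png

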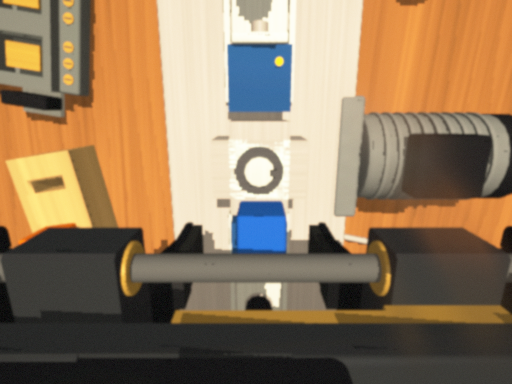

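Run:
```python
from h import *
p=np.load('pics/wrist12.npz')['p']; s=telemetry.read_state(); C=cam('wrist',s)
print([(v,p[v,257].tolist()) for v in range(196,226)])
for v in (218,220): print(totool(s,ray(C,[[259,v]],.135)[0]))
```

```text
[(196, [253, 252, 239]), (197, [252, 250, 235]), (198, [249, 243, 223]), (199, [242, 230, 206]), (200, [215, 200, 186]), (201, [142, 145, 168]), (202, [68, 98, 154]), (203, [35, 82, 148]), (204, [30, 82, 148]), (205, [32, 81, 149]), (206, [33, 81, 151]), (207, [32, 81, 150]), (208, [29, 81, 149]), (209, [36, 83, 150]), (210, [33, 84, 150]), (211, [36, 85, 152]), (212, [31, 83, 151]), (213, [33, 84, 151]), (214, [30, 84, 148]), (215, [34, 85, 152]), (216, [37, 97, 180]), (217, [43, 116, 212]), (218, [48, 126, 225]), (219, [51, 127, 227]), (220, [52, 127, 227]), (221, [51, 126, 227]), (222, [52, 127, 227]), (223, [51, 125, 226]), (224, [49, 127, 227]), (225, [50, 125, 226])]
[10.42354112  3.09794236  9.88834084]
[9.15992662 3.10310004 9.88708765]
```

send_rows([
  [-0.6, 3, 10, -0.006, -0.001, 0, 70],
  [-0.6, 3, 20, -0.006, -0.001, 0, 70],
  [-0.6, 3, 30, -0.006, -0.001, 0, 70],
  [-0.6, 3, 35, -0.006, -0.001, 0, 70],
  [-0.6, 3, 35, -0.006, -0.001, 0, 70],
  [-0.6, 3, 35, -0.006, -0.001, 0, 70],
])

```text
time: 23.13
eef_pos: [0.6264, 0.0525, 0.1091]
orientation: [-0.001, 0.689, 0.725, -0.001]
wrist_force: [0.4, -0.0, 0.4]
gripper_width: 0.0605
```

Run:
```python
from h import *
s=telemetry.read_state(); print(drv(s),yaw(s),s['wrist_force'],s['gripper_width'])
```

```text
[  0.6 -34.1 109.1] (np.float64(0.051900365983163076), array([[-5.18768379e-02,  9.98652094e-01, -1.67013082e-03],
       [ 9.98653481e-01,  5.18769970e-02,  5.20444283e-05],
       [ 1.38615649e-04, -1.66518206e-03, -9.99998604e-01]])) [ 0.44729871 -0.01910895  0.40508168] 0.060522833331336165
```

send_rows([
  [0.2, 0.5, 0.5, -0.0015, 0, 0, 40],
  [0.2, 0.5, 0.5, -0.0015, 0, 0, 0],
  [0.2, 0.5, 0.5, -0.0015, 0, 0, 0],
  [0.2, 0.5, 0.5, -0.0015, 0, 0, 0],
  [0.2, 0.5, 0.5, -0.0015, 0, 0, 0],
  [0.2, 0.5, 0.5, -0.0015, 0, 0, 0],
  [0.2, 0.5, 0.5, -0.0015, 0, 0, 0],
  [0.2, 0.5, 0.5, -0.0015, 0, 0, 0],
])

```text
time: 23.8
eef_pos: [0.627, 0.0528, 0.1089]
orientation: [0.0, 0.688, 0.725, 0.0]
wrist_force: [-1.4, -0.2, 2.0]
gripper_width: 0.0297
```

send_rows([
  [0, 0, 0, 0, 0, 0, 0],
  [0, 0, -2, 0, 0, 0, 0],
  [0, 0, -5, 0, 0, 0, 0],
  [0, 0, -9, 0, 0, 0, 0],
])

```text
time: 24.13
eef_pos: [0.6266, 0.0528, 0.1176]
orientation: [-0.0, 0.688, 0.725, -0.0]
wrist_force: [-0.1, -0.7, -1.8]
gripper_width: 0.0296
```

send_rows([
  [0, 0, -5, 0, 0, 0, 0],
  [0, 0, -10, 0, 0, 0, 0],
  [0, 0, -15, 0, 0, 0, 0],
  [0, 0, -20, 0, 0, 0, 0],
  [0, 0, -25, 0, 0, 0, 0],
  [0, 0, -35, 0, 0, 0, 0],
  [0, 0, -50, 0, 0, 0, 0],
  [0, 0, -71, 0, 0, 0, 0],
])

```text
time: 24.8
eef_pos: [0.6255, 0.0528, 0.188]
orientation: [-0.002, 0.689, 0.725, -0.001]
wrist_force: [-0.1, 0.6, -1.0]
gripper_width: 0.0297
```

Run:
```python
from h import *
s=telemetry.read_state(); print(drv(s),yaw(s),s['wrist_force'],s['gripper_width'])
C,p,d,s=snap('wrist','13')
# rack view target: TCP yaw .1957 about (slot - 60mm in rack y)
M=np.array([[-.1944,.9809],[.9809,.1944]]); t=np.array([.4388,.0541]); q=t+M@np.array([-.055,0]); print(q,totool(s,[*q,.19]))
```

```text
[ -0.3 -33.8 188. ] (np.float64(0.05193777551737715), array([[-5.19125555e-02,  9.98643347e-01, -4.06850287e-03],
       [ 9.98651528e-01,  5.19140023e-02,  2.50740200e-04],
       [ 4.61612299e-04, -4.05000004e-03, -9.99991692e-01]])) [-0.14638822  0.58764839 -1.01977021] 0.029677113644059776
[4.49492e-01 1.50500e-04] [ -43.44267157 -178.54990527   -1.26030842]
```

View pics/wrist13.png

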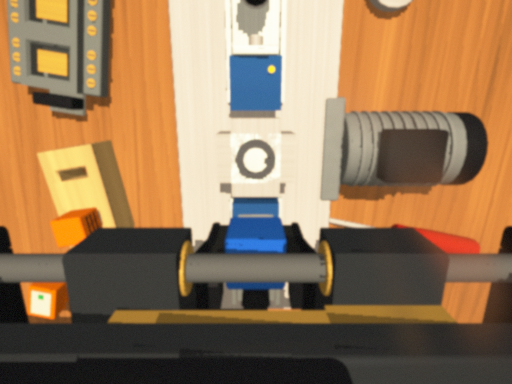

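send_rows([
  [-10, -40, -1, -0.004, 0, -0.05, 0],
  [-20, -80, -1, -0.004, 0, -0.1, 0],
  [-30, -120, -1, -0.004, 0, -0.144, 0],
  [-40, -160, -1, -0.004, 0, -0.144, 0],
  [-43, -178, -1, -0.004, 0, -0.144, 0],
  [-43, -178, -1, -0.004, 0, -0.144, 0],
  [-43, -178, -1, -0.004, 0, -0.144, 0],
  [-43, -178, -1, -0.004, 0, -0.144, 0],
])

```text
time: 25.52
eef_pos: [0.4541, 0.0005, 0.1956]
orientation: [0.004, 0.635, 0.773, 0.004]
wrist_force: [0.1, -0.4, -0.3]
gripper_width: 0.0297
```

Run:
```python
from h import *
C,p,d,s=snap('wrist','14')
print(yaw(s),s['eef_pos'],s['wrist_force'],totool(s,[.4388,.0541,.0514]))
cv2.imwrite('pics/wrist14z.png',cv2.resize(p[90:250,190:330,::-1],None,fx=4,fy=4,interpolation=cv2.INTER_CUBIC))
print([(v,p[v,255].tolist()) for v in range(205,246)])
```

```text
(np.float64(0.1957901289797354), array([[-1.94520536e-01,  9.80837569e-01,  1.09281028e-02],
       [ 9.80896479e-01,  1.94530385e-01,  1.64685847e-04],
       [-1.96431798e-03,  1.07513724e-02, -9.99940273e-01]])) [0.45409875 0.0004723  0.19562722] [ 0.14581952 -0.41955492 -0.26611622] [ 55.8624486   -6.12401596 144.06025358]
[(205, [129, 80, 39]), (206, [142, 87, 44]), (207, [166, 102, 49]), (208, [203, 124, 59]), (209, [226, 140, 67]), (210, [233, 150, 72]), (211, [232, 148, 71]), (212, [231, 147, 71]), (213, [230, 153, 85]), (214, [221, 162, 111]), (215, [196, 167, 133]), (216, [161, 154, 145]), (217, [108, 120, 147]), (218, [56, 90, 148]), (219, [32, 81, 149]), (220, [39, 84, 151]), (221, [34, 79, 149]), (222, [32, 81, 149]), (223, [36, 82, 151]), (224, [35, 81, 150]), (225, [30, 79, 148]), (226, [33, 83, 150]), (227, [35, 84, 151]), (228, [35, 83, 151]), (229, [33, 83, 151]), (230, [34, 84, 151]), (231, [31, 82, 150]), (232, [33, 84, 151]), (233, [33, 84, 152]), (234, [36, 84, 153]), (235, [34, 85, 154]), (236, [36, 85, 155]), (237, [33, 86, 159]), (238, [35, 94, 172]), (239, [47, 112, 202]), (240, [49, 123, 221]), (241, [50, 127, 227]), (242, [52, 129, 228]), (243, [51, 128, 228]), (244, [47, 124, 225]), (245, [48, 115, 211])]
```

View pics/wrist14z.png

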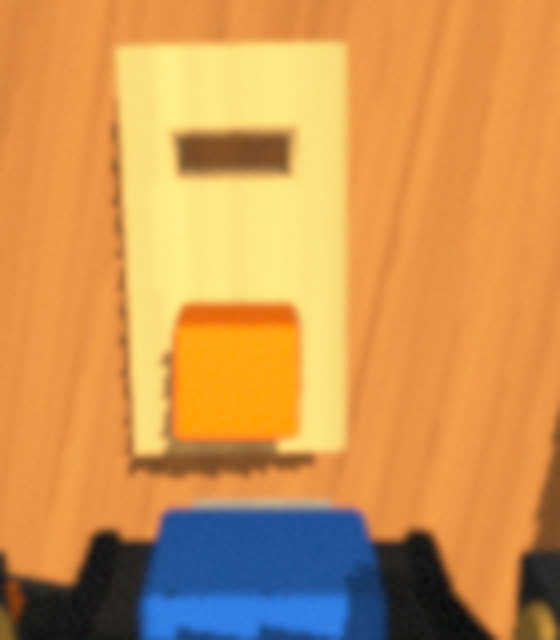

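Run:
```python
from h import *
s=telemetry.read_state(); C=cam('wrist',s); print(s['eef_pos'])
# slot mouth corners approx, then centre
r=ray(C,[[248.3,128.3]],.044)[0]; print(r,totool(s,r)); M=yaw(s)[1]
t=np.array([.4388,.0541])+np.array([-.1944,.9809])*(-.0009); print(t,totool(s,[*t,.11]))
```

```text
[0.45420188 0.00060229 0.19541943]
[0.43924803 0.05259506 0.044     ] [ 54.17094569  -6.06556489 151.2726895 ]
[0.43897496 0.05321719] [54.72067443 -5.54399402 85.27354277]
```

send_rows([
  [30, -5, 5, 0.011, 0.002, 0, 0],
  [55, -5, 15, 0.011, 0.002, 0, 0],
  [55, -5, 40, 0.011, 0.002, 0, 0],
  [55, -5, 60, 0.011, 0.002, 0, 0],
  [55, -5, 80, 0.011, 0.002, 0, 0],
  [55, -5, 90, 0.011, 0.002, 0, 0],
  [55, -5, 90, 0.011, 0.002, 0, 0],
  [55, -5, 90, 0.011, 0.002, 0, 0],
])

```text
time: 26.23
eef_pos: [0.4398, 0.0537, 0.1052]
orientation: [-0.001, 0.634, 0.773, -0.001]
wrist_force: [0.4, -0.0, 0.7]
gripper_width: 0.0298
```

Run:
```python
from h import *
s=telemetry.read_state(); print(s['eef_pos'],yaw(s),s['wrist_force'],totool(s,[.4389,.0534,.0514]))
C,p,d,s=snap('scene','15'); cv2.imwrite('pics/scene15z.png',cv2.resize(p[130:230,190:330,::-1],None,fx=5,fy=5,interpolation=cv2.INTER_CUBIC))
s=telemetry.read_state(); print(s['eef_pos'],totool(s,[.4389,.0534,.0514]))
```

```text
[0.43981609 0.0537141  0.10524159] (np.float64(0.19638627257262115), array([[-1.95125205e-01,  9.80776277e-01, -2.01205856e-03],
       [ 9.80778167e-01,  1.95125982e-01,  1.95660881e-04],
       [ 5.84504454e-04, -1.93520474e-03, -9.99997957e-01]])) [ 0.36984955 -0.02111607  0.67535111] [-0.16078313 -0.85557824 53.84326485]
[0.44046661 0.05359825 0.10606705] [ 0.10529086 -1.56816108 54.66726612]
```

View pics/scene15z.png

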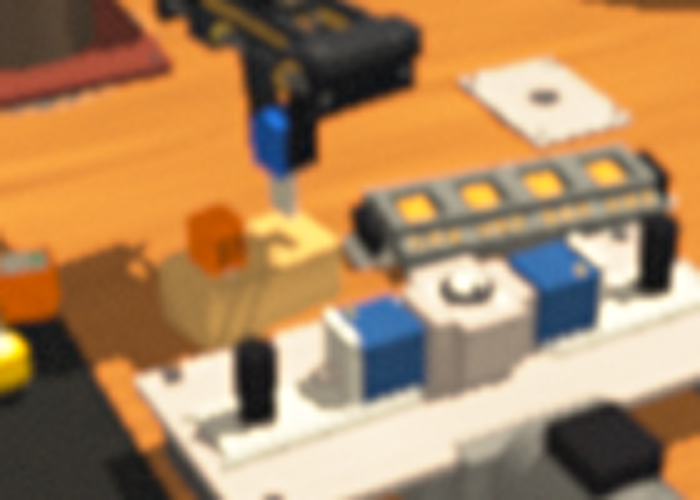

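send_rows([
  [0.1, -1.3, 6, -0.002, 0, 0, 0],
  [0.1, -1.3, 12, -0.002, 0, 0, 0],
  [0.1, -1.3, 18, -0.002, 0, 0, 0],
  [0.1, -1.3, 22, -0.002, 0, 0, 0],
  [0.1, -1.3, 26, -0.002, 0, 0, 0],
])

```text
time: 26.7
eef_pos: [0.439, 0.0534, 0.0796]
orientation: [0.0, 0.634, 0.773, 0.001]
wrist_force: [0.4, 0.6, -0.7]
gripper_width: 0.0299
```

Run:
```python
from h import *
s=telemetry.read_state(); print(s['eef_pos'],s['wrist_force'],totool(s,[.4389,.0534,.0514]))
```

```text
[0.43900119 0.05341448 0.07959175] [ 0.40820685  0.61197285 -0.7275307 ] [-3.41472649e-04 -1.48851386e-01  2.81915436e+01]
```

send_rows([
  [0, 0, 5, 0, 0, 0, 0],
  [0, 0, 10, 0, 0, 0, 0],
  [0, 0, 15, 0, 0, 0, 0],
  [0, 0, 20, 0, 0, 0, 0],
  [0, 0, 24, 0, 0, 0, 0],
  [0, 0, 26, 0, 0, 0, 0],
])

```text
time: 27.2
eef_pos: [0.4386, 0.0534, 0.0528]
orientation: [0.0, 0.634, 0.773, 0.0]
wrist_force: [-0.1, -0.2, -0.3]
gripper_width: 0.0294
```

send_rows([
  [0, 0, 1, 0, 0, 0, 0],
  [0, 0, 2, 0, 0, 0, 0],
  [0, 0, 2.5, 0, 0, 0, 0],
  [0, 0, 2.5, 0, 0, 0, 0],
])

```text
time: 27.53
eef_pos: [0.4386, 0.0534, 0.0518]
orientation: [-0.0, 0.634, 0.773, 0.0]
wrist_force: [-8.5, -0.3, 15.2]
gripper_width: 0.0296
```

send_rows([
  [0, 0, -1, 0, 0, 0, 5],
  [0, 0, -1, 0, 0, 0, 100],
  [0, 0, -1, 0, 0, 0, 100],
  [0, 0, -1, 0, 0, 0, 100],
  [0, 0, -1, 0, 0, 0, 100],
  [0, 0, -1, 0, 0, 0, 100],
  [0, 0, -20, 0, 0, 0, 100],
  [0, 0, -60, 0, 0, 0, 100],
])

```text
time: 28.2
eef_pos: [0.4341, 0.0536, 0.1075]
orientation: [-0.005, 0.634, 0.773, -0.003]
wrist_force: [1.0, -0.3, -0.3]
gripper_width: 0.0684
```

Run:
```python
from h import *
s=telemetry.read_state(); print(s['eef_pos'],yaw(s))
print(totool(s,[.43,-.05,.3]))
```

```text
[0.43406781 0.05361697 0.10752871] (np.float64(0.19624375616438144), array([[-0.19495118,  0.98074737, -0.01134193],
       [ 0.9808077 ,  0.19497493,  0.00101651],
       [ 0.00320833, -0.01092609, -0.99993516]]))
[-100.21778783  -26.29516551 -192.51799825]
```

send_rows([
  [0, 0, -40, -0.011, -0.003, 0.1, 100],
  [-25, 10, -80, -0.011, -0.003, 0.2, 100],
  [-60, 20, -120, -0.011, -0.003, 0.2, 100],
  [-90, 40, -150, -0.011, -0.003, 0.2, 100],
  [-100, 40, -180, -0.011, -0.003, 0.2, 100],
  [-100, 40, -180, -0.011, -0.003, 0.2, 100],
  [-100, 40, -180, -0.011, -0.003, 0.2, 100],
  [-100, 40, -180, -0.011, -0.003, 0.2, 100],
])

```text
time: 28.87
eef_pos: [0.4946, -0.0368, 0.2861]
orientation: [-0.0, 0.709, 0.705, -0.0]
wrist_force: [-0.2, 0.2, -1.3]
gripper_width: 0.0867
```

Run:
```python
from h import *
C,p,d,s=snap('wrist','16')
print(yaw(s)[0],s['eef_pos'])
cv2.imwrite('pics/wrist16z.png',cv2.resize(p[:,:,::-1],(768,576),interpolation=cv2.INTER_CUBIC))
W=cloud(C,d);z=W[:,:,2];hsv=cv2.cvtColor(p,cv2.COLOR_RGB2HSV)
blue=cv2.inRange(hsv,(100,120,40),(128,255,255))>0
rect(C,blue&(z>.072)&(z<.084),.078,'gauge')
rect(C,(z>.028)&(z<.039),.034,'base')
```

```text
-0.004558931768761342 [ 0.49461405 -0.03680268  0.28611492]
gauge px [208.  94.] c 441.3 52.4 size 29.1 26.6 ang 11.3
base px [234. 300.] c 460.8 -249.3 size 37.5 40.5 ang 83.4
base px [287. 285.] c 541.1 -225.1 size 12.1 33.5 ang 89.8
base px [232. 242.] c 461.5 -151.1 size 40.7 35.1 ang 6.9
base px [176. 213.] c 382.8 -105.9 size 43.5 33.4 ang 80.5
base px [193.  37.] c 419.3 121.9 size 12.0 39.3 ang 84.0
base px [195.   6.] c 423.0 154.1 size 14.9 28.2 ang 89.8
base px [194.  15.] c 420.9 147.9 size 31.5 55.3 ang 85.5
```

View pics/wrist16z.png

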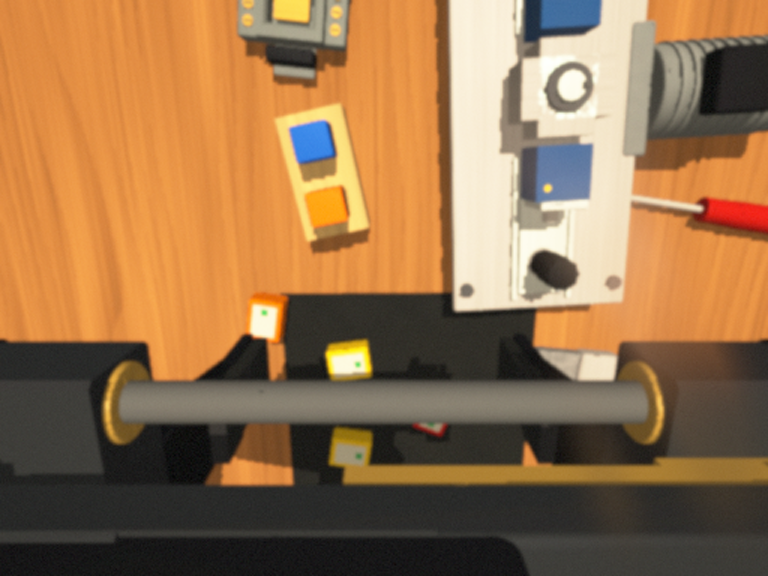

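send_rows([
  [-40, 5, 0, 0, 0, 0, 100],
  [-80, 5, 0, 0, 0, 0, 100],
  [-120, 5, 0, 0, 0, 0, 100],
  [-160, 5, 10, 0, 0, 0, 100],
  [-200, 5, 20, 0, 0, 0, 100],
  [-240, 5, 30, 0, 0, 0, 100],
  [-280, 5, 36, 0, 0, 0, 100],
  [-320, 5, 36, 0, 0, 0, 100],
])

```text
time: 29.58
eef_pos: [0.4956, -0.3551, 0.2438]
orientation: [-0.005, 0.708, 0.706, -0.001]
wrist_force: [0.7, -0.9, 0.5]
gripper_width: 0.087
```

send_rows([
  [-40, 0, 0, 0, 0, 0, 100],
  [-45, 0, 0, 0, 0, 0, 100],
  [-45, 0, 0, 0, 0, 0, 100],
  [-45, 0, 0, 0, 0, 0, 100],
])

```text
time: 29.92
eef_pos: [0.4949, -0.3982, 0.2411]
orientation: [-0.007, 0.708, 0.706, -0.001]
wrist_force: [0.2, 0.9, 0.3]
gripper_width: 0.0869
```

```bash
cat >> h.py <<'E'
def relays(C,p,d,s,vmax=300):
    W=cloud(C,d);z=W[:,:,2];hsv=cv2.cvtColor(p,cv2.COLOR_RGB2HSV)
    m=((z>.031)&(z<.045)); m[vmax:]=0
    m&=(cv2.inRange(hsv,(18,0,100),(40,255,255))>0)|(hsv[:,:,2]>150)
    m=cv2.morphologyEx(m.astype(np.uint8),cv2.MORPH_OPEN,np.ones((3,3),np.uint8))
    return rect(C,m,.037,'relay')
E
python3 - <<'E'
from h import *
C,p,d,s=snap('wrist','17')
print(yaw(s),s['eef_pos'])
cv2.imwrite('pics/wrist17z.png',cv2.resize(p[:,:,::-1],(768,576),interpolation=cv2.INTER_CUBIC))
relays(C,p,d,s)
E
```

```text
(np.float64(-0.002338931967602652), array([[ 0.00243966,  0.99993753, -0.0109078 ],
       [ 0.99995447, -0.00233879,  0.00925092],
       [ 0.00922483, -0.01092987, -0.99989771]])) [ 0.49488186 -0.39823285  0.24110704]
relay px [506. 194.] c 799.9 -424.8 size 8.2 84.9 ang 0.2
relay px [311. 159.] c 559.8 -381.7 size 32.2 40.4 ang 75.0
relay px [225.  40.] c 460.4 -251.1 size 32.6 40.3 ang 81.7
relay px [301.   7.] c 542.1 -221.3 size 18.1 35.8 ang 89.7
```

View pics/wrist17z.png

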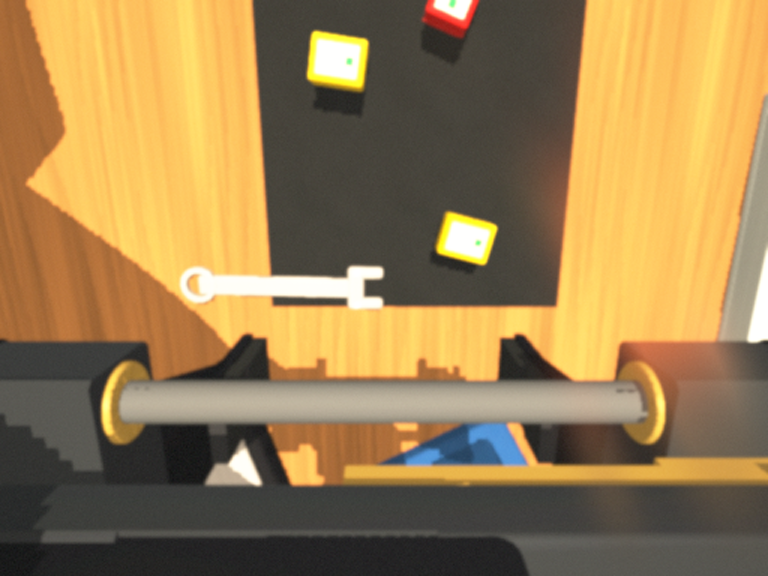

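Run:
```python
from h import *
s=telemetry.read_state(); print(totool(s,[.5598,-.3817,.09]),totool(s,[.5598,-.3817,.016]))
```

```text
[ 15.00331618  65.94322406 151.4725021 ] [ 14.39681115  66.68274806 225.46632114]
```

send_rows([
  [5, 22, 40, -0.011, -0.009, 0.1, 70],
  [10, 44, 75, -0.011, -0.009, 0.2, 70],
  [15, 66, 110, -0.011, -0.009, 0.26, 70],
  [15, 66, 140, -0.011, -0.009, 0.26, 70],
  [15, 66, 151, -0.011, -0.009, 0.26, 70],
  [15, 66, 151, -0.011, -0.009, 0.26, 70],
  [15, 66, 151, -0.011, -0.009, 0.26, 70],
])

```text
time: 30.55
eef_pos: [0.5599, -0.3807, 0.0913]
orientation: [0.001, 0.793, 0.61, -0.001]
wrist_force: [0.6, 0.0, 0.4]
gripper_width: 0.0611
```

Run:
```python
from h import *
C,p,d,s=snap('wrist','18')
s=telemetry.read_state(); print(yaw(s),s['eef_pos'],totool(s,[.5598,-.3817,.016]))
relays(C,p,d,s)
```

```text
(np.float64(-0.2604511158764727), array([[ 0.25752505,  0.96626965,  0.00195106],
       [ 0.96626508, -0.25751535, -0.00420061],
       [-0.00355649,  0.00296701, -0.99998927]])) [ 0.56073191 -0.3820289   0.09315975] [ 0.3522347  -1.21410457 77.15572411]
relay px [256. 211.] c 560.4 -381.2 size 32.9 39.8 ang 75.2
relay px [59. 66.] c 461.7 -251.3 size 32.5 42.8 ang 81.4
```

View pics/wrist18.png

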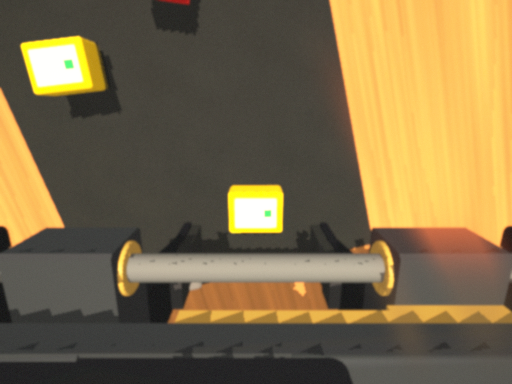

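send_rows([
  [0.6, -1, 20, 0.003, 0.003, 0, 70],
  [0.6, -1, 40, 0.003, 0.003, 0, 70],
  [0.6, -1, 55, 0.003, 0.003, 0, 70],
  [0.6, -1, 68, 0.003, 0.003, 0, 70],
  [0.6, -1, 76, 0.003, 0.003, 0, 70],
  [0.6, -1, 76, 0.003, 0.003, 0, 70],
])

```text
time: 31.1
eef_pos: [0.5591, -0.381, 0.0157]
orientation: [-0.001, 0.793, 0.609, -0.0]
wrist_force: [0.2, 0.2, -0.6]
gripper_width: 0.0611
```

Run:
```python
from h import *
C,p,d,s=snap('wrist','19')
s=telemetry.read_state(); print(yaw(s),s['eef_pos'],s['wrist_force'],totool(s,[.5602,-.3815,.016]))
```

```text
(np.float64(-0.2606373999246232), array([[ 2.57696492e-01,  9.66225281e-01, -1.10658409e-03],
       [ 9.66225914e-01, -2.57696306e-01,  3.09860631e-04],
       [ 1.42325422e-05, -1.14906022e-03, -9.99999340e-01]])) [ 0.55962917 -0.38133345  0.01667754] [-0.09525738  0.15547496  0.10322114] [-0.01383112  0.59524471  0.67685425]
```

View pics/wrist19.png

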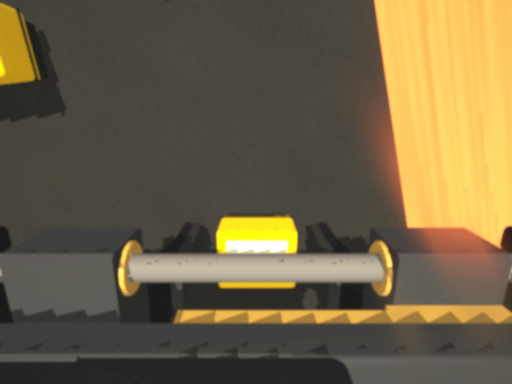

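send_rows([
  [0, 0.5, 1, -0.001, 0, 0, 50],
  [0, 0.5, 1, -0.001, 0, 0, 0],
  [0, 0.5, 1, -0.001, 0, 0, 0],
  [0, 0.5, 1, -0.001, 0, 0, 0],
  [0, 0.5, 1, -0.001, 0, 0, 0],
  [0, 0.5, 1, -0.001, 0, 0, 0],
  [0, 0.5, 1, -0.001, 0, 0, 0],
])

```text
time: 31.73
eef_pos: [0.5605, -0.3818, 0.0164]
orientation: [0.0, 0.793, 0.609, 0.0]
wrist_force: [-0.1, -0.4, 3.7]
gripper_width: 0.0397
```

send_rows([
  [0, 0, 0, 0, 0, 0, 0],
  [0, 0, -15, 0, 0, 0, 0],
  [0, 0, -40, 0, 0, 0, 0],
  [0, 0, -80, 0, 0, 0, 0],
  [0, 0, -120, 0, 0, 0, 0],
  [0, 0, -150, 0, 0, 0, 0],
  [0, 0, -160, 0, 0, 0, 0],
])

```text
time: 32.32
eef_pos: [0.5628, -0.3837, 0.1846]
orientation: [0.005, 0.793, 0.609, 0.001]
wrist_force: [0.8, -0.1, 0.3]
gripper_width: 0.0397
```

Run:
```python
from h import *
s=telemetry.read_state(); print(yaw(s),s['eef_pos'],s['wrist_force'],s['gripper_width'],s['time'])
print(totool(s,[.45,.06,.17]))
```

```text
(np.float64(-0.26048169763735707), array([[ 0.25759016,  0.96621784,  0.00838995],
       [ 0.96624188, -0.25753319, -0.00729936],
       [-0.00489208,  0.00998697, -0.99993816]])) [ 0.56282858 -0.38366798  0.18455524] [ 0.82173979 -0.05383092  0.34982264] 0.039719565579305664 32.3167
[ 399.69825634 -223.42157382   10.36922289]
```

Run:
```python
from h import *
s=telemetry.read_state()
print(totool(s,[.43,.13,.18]))
```

```text
[ 4.62134464e+02 -2.60673384e+02 -3.08912981e-01]
```

send_rows([
  [462, -261, 0, 0.01, 0.005, -0.157, 0],
  [462, -261, 0, 0.01, 0.005, -0.157, 0],
  [462, -261, 0, 0.01, 0.005, -0.157, 0],
  [462, -261, 0, 0.01, 0.005, -0.157, 0],
  [462, -261, 0, 0.01, 0.005, -0.157, 0],
  [462, -261, 0, 0.01, 0.005, -0.157, 0],
  [462, -261, 0, 0.01, 0.005, -0.157, 0],
  [462, -261, 0, 0.01, 0.005, -0.157, 0],
])

```text
time: 32.98
eef_pos: [0.4764, -0.0568, 0.178]
orientation: [-0.0, 0.743, 0.669, -0.001]
wrist_force: [1.1, 0.3, -0.2]
gripper_width: 0.0396
```

Run:
```python
from h import *
s=telemetry.read_state();print(yaw(s),s['eef_pos'])
print(totool(s,[.43,.13,.18]))
```

```text
(np.float64(-0.1040479192192616), array([[ 1.03859849e-01,  9.94591007e-01, -1.36402123e-03],
       [ 9.94591890e-01, -1.03860191e-01, -1.82581594e-04],
       [-3.23261517e-04, -1.33768155e-03, -9.99999053e-01]])) [ 0.47639159 -0.05683698  0.17797922]
[181.00767285 -65.54828617  -1.99161183]
```

send_rows([
  [181, -65, -2, 0, 0, 0, 0],
  [181, -65, -2, 0, 0, 0, 0],
  [181, -65, -2, 0, 0, 0, 0],
  [181, -65, -2, 0, 0, 0, 0],
  [181, -65, -2, 0, 0, 0, 0],
  [181, -65, -2, 0, 0, 0, 0],
  [181, -65, -2, 0, 0, 0, 0],
  [181, -65, -2, 0, 0, 0, 0],
])

```text
time: 33.65
eef_pos: [0.4303, 0.1296, 0.1798]
orientation: [-0.0, 0.743, 0.67, -0.001]
wrist_force: [0.1, -0.3, -1.1]
gripper_width: 0.0399
```

Run:
```python
from h import *
C,p,d,s=snap('wrist','20')
print(yaw(s),s['eef_pos'])
cv2.imwrite('pics/wrist20z.png',cv2.resize(p[:,:,::-1],(768,576),interpolation=cv2.INTER_CUBIC))
W=cloud(C,d);z=W[:,:,2]
for v,u in ((140,255),(100,255)): print(W[v,u])
```

```text
(np.float64(-0.10320460731913944), array([[ 1.03019692e-01,  9.94677646e-01, -1.82313204e-03],
       [ 9.94678795e-01, -1.03021343e-01, -8.35847776e-04],
       [-1.01922061e-03, -1.72732200e-03, -9.99997989e-01]])) [0.43028228 0.12960851 0.17976049]
[0.43482551 0.17255099 0.03386431]
[0.4387145  0.21045238 0.03040166]
```

View pics/wrist20z.png

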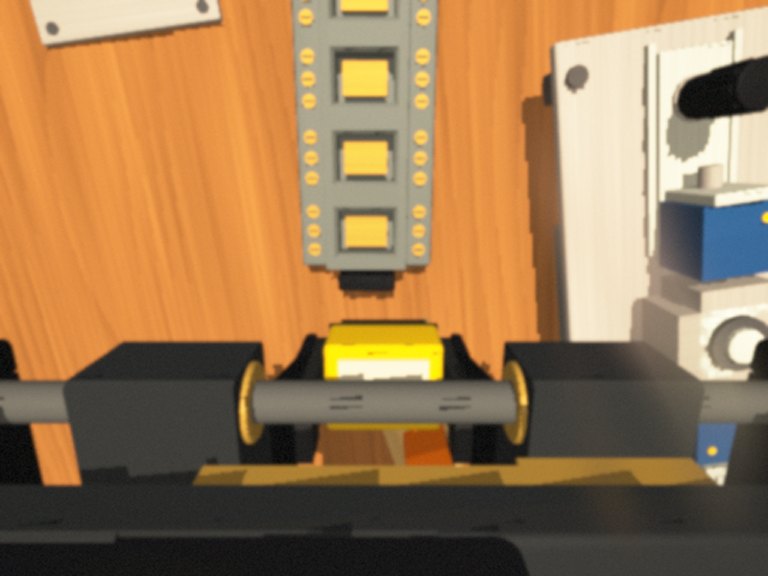

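Run:
```python
from h import *
f=np.load('pics/wrist20.npz'); p,d=f['p'],f['d']; s=telemetry.read_state(); C=cam('wrist',s)
hsv=cv2.cvtColor(p,cv2.COLOR_RGB2HSV)
m=cv2.inRange(hsv,(18,120,120),(32,255,255)); m[200:]=0; m[:,:225]=0; m[:,265:]=0
for c in rect(C,m,.028,'contact'): print(totool(s,[*c[0],.028]).round(1))
g=p.astype(int).sum(2)//3
print('col u=232',[(v,g[v,232]) for v in range(18,185)][::1])
print('row v=140?',[(u,g[155,u]) for u in range(205,285)])
print('relay', [(v,p[v,255].tolist()) for v in range(205,252)])
```

```text
contact px [244. 153.] c 422.4 159.0 size 21.5 28.8 ang 84.1
contact px [243. 105.] c 427.0 206.5 size 20.8 29.3 ang 84.0
contact px [243.  52.] c 432.0 254.6 size 21.7 29.1 ang 84.0
contact px [243.   3.] c 436.5 294.5 size 5.6 28.1 ang 84.0
[ 29.  -11.  151.8]
[ 76.7 -11.4 151.8]
[125.1 -11.4 151.7]
[165.2 -11.1 151.7]
col u=232 [(18, np.int64(165)), (19, np.int64(165)), (20, np.int64(166)), (21, np.int64(167)), (22, np.int64(166)), (23, np.int64(166)), (24, np.int64(168)), (25, np.int64(165)), (26, np.int64(167)), (27, np.int64(165)), (28, np.int64(164)), (29, np.int64(161)), (30, np.int64(144)), (31, np.int64(113)), (32, np.int64(85)), (33, np.int64(77)), (34, np.int64(72)), (35, np.int64(65)), (36, np.int64(63)), (37, np.int64(66)), (38, np.int64(83)), (39, np.int64(115)), (40, np.int64(159)), (41, np.int64(180)), (42, np.int64(188)), (43, np.int64(186)), (44, np.int64(188)), (45, np.int64(188)), (46, np.int64(188)), (47, np.int64(188)), (48, np.int64(190)), (49, np.int64(189)), (50, np.int64(190)), (51, np.int64(189)), (52, np.int64(189)), (53, np.int64(188)), (54, np.int64(189
[... 4961 characters left out ...]
, (222, [223, 173, 21]), (223, [222, 171, 17]), (224, [223, 172, 11]), (225, [223, 174, 16]), (226, [224, 174, 13]), (227, [227, 177, 19]), (228, [231, 185, 10]), (229, [245, 207, 19]), (230, [253, 229, 20]), (231, [254, 240, 4]), (232, [255, 243, 1]), (233, [254, 240, 5]), (234, [253, 231, 17]), (235, [252, 226, 18]), (236, [254, 237, 8]), (237, [255, 244, 21]), (238, [255, 244, 59]), (239, [254, 241, 114]), (240, [252, 242, 174]), (241, [253, 247, 214]), (242, [253, 249, 223]), (243, [253, 249, 223]), (244, [253, 249, 224]), (245, [253, 249, 224]), (246, [253, 249, 224]), (247, [253, 249, 223]), (248, [253, 249, 225]), (249, [253, 248, 222]), (250, [252, 246, 218]), (251, [241, 230, 190])]
```

Run:
```python
from h import *
s=telemetry.read_state(); C=cam('wrist',s)
for a,b in ((137.9,168.2),(86.9,120.4),(30.9,68.0)):
    r=[totool(s,x)[0] for x in ray(C,[[243.5,a],[243.5,b]],.034)]; print(np.round(r,1),np.mean(r).round(1),r[0]-r[1])
r=[totool(s,x)[1] for x in ray(C,[[223.8,155],[263,155]],.034)]; print(r,np.mean(r))
z0=s['eef_pos'][2]
for v,h in ((228.7,.0212),(213.2,-.0040),(215.7,-.0040)): print(v,totool(s,ray(C,[[255,v]],z0+h)[0]))
```

```text
[45.4 14.9] 30.2 30.44880679344643
[93.2 62.3] 77.8 30.97325643477982
[141.4 110. ] 125.7 31.425073345366627
[np.float64(-31.008709610268518), np.float64(8.397154893894067)] -11.305777358187225
228.7 [ 16.21796761   0.61353389 -21.21587243]
213.2 [15.5872904   0.57647069  3.98481001]
215.7 [14.07308378  0.57747325  3.9861922 ]
```

```bash
cat >> h.py <<'E'
_M=np.array([[1.03019692e-01,9.94677646e-01],[9.94678795e-01,-1.03021343e-01]]); _o=np.array([0.43028228,0.12960851])
SOCK=[_o+_M@np.array([x,-11.3])/1000 for x in (29.5,77.3,125.3,173.2)]
E
python3 - <<'E'
from h import *
s=telemetry.read_state(); print(s['eef_pos'],SOCK); print(totool(s,[*SOCK[2],.07]))
E
```

```text
[0.43055939 0.12911457 0.17980642] [array([0.4220815 , 0.16011568]), array([0.42700584, 0.20766132]), array([0.43195079, 0.2554059 ]), array([0.43688543, 0.30305102])]
[125.8463304  -11.6245441  109.71079809]
```

send_rows([
  [40, -11.5, 0, -0.002, 0.001, 0, 0],
  [80, -11.5, 20, -0.002, 0.001, 0, 0],
  [115, -11.5, 50, -0.002, 0.001, 0, 0],
  [126, -11.5, 75, -0.002, 0.001, 0, 0],
  [126, -11.5, 95, -0.002, 0.001, 0, 0],
  [126, -11.5, 110, -0.002, 0.001, 0, 0],
  [126, -11.5, 110, -0.002, 0.001, 0, 0],
  [126, -11.5, 110, -0.002, 0.001, 0, 0],
])

```text
time: 34.37
eef_pos: [0.4319, 0.2541, 0.0688]
orientation: [-0.0, 0.744, 0.668, -0.001]
wrist_force: [-0.4, 0.0, -0.4]
gripper_width: 0.04
```

Run:
```python
from h import *
s=telemetry.read_state(); print(s['eef_pos'],yaw(s),totool(s,[*SOCK[2],.043]),s['wrist_force'])
C,p,d,s=snap('wrist','21')
s=telemetry.read_state(); print(s['eef_pos'],totool(s,[*SOCK[2],.043]),s['wrist_force'])
```

```text
[0.43186228 0.25413764 0.06882543] (np.float64(-0.10652444795954853), array([[ 0.10632037,  0.99432963, -0.0021383 ],
       [ 0.99433105, -0.10632288, -0.00109906],
       [-0.00132018, -0.00200933, -0.99999711]])) [1.30457612e+00 5.05349596e-03 2.58237759e+01] [-0.36626603  0.01045536 -0.39065655]
[0.4329004  0.2546219  0.07011846] [ 0.67993313 -1.03778956 27.11803386] [-0.21241656 -0.42218612 -0.84367587]
```

View pics/wrist21.png

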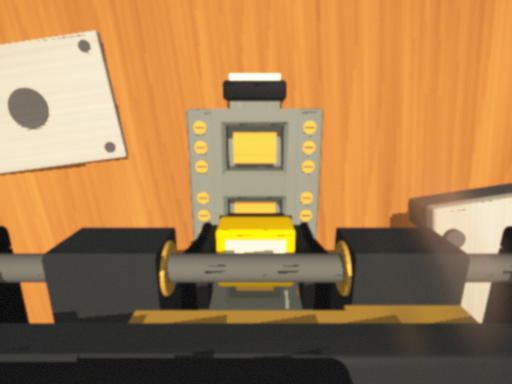

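send_rows([
  [0.7, -0.8, 7, -0.002, 0.001, -0.003, 0],
  [0.7, -0.8, 12, -0.002, 0.001, -0.003, 0],
  [0.7, -0.8, 16, -0.002, 0.001, -0.003, 0],
  [0.7, -0.8, 20, -0.002, 0.001, -0.003, 0],
  [0.7, -0.8, 23, -0.002, 0.001, -0.003, 0],
])

```text
time: 34.83
eef_pos: [0.4322, 0.2553, 0.0469]
orientation: [0.001, 0.743, 0.67, 0.001]
wrist_force: [0.5, -0.3, -0.1]
gripper_width: 0.0402
```

Run:
```python
from h import *
s=telemetry.read_state(); print(s['eef_pos'],yaw(s)[0],totool(s,[*SOCK[2],.043]),s['wrist_force'])
```

```text
[0.43215967 0.25533877 0.04685716] -0.1036071121442417 [ 0.04132019 -0.22406432  3.85667162] [ 0.45493355 -0.31827721 -0.11206571]
```

send_rows([
  [0, 0, 1.5, 0, 0, 0, 0],
  [0, 0, 3, 0, 0, 0, 0],
  [0, 0, 4, 0, 0, 0, 0],
  [0, 0, 4, 0, 0, 0, 0],
])

```text
time: 35.17
eef_pos: [0.4321, 0.2554, 0.043]
orientation: [0.001, 0.743, 0.67, 0.001]
wrist_force: [-1.0, 0.3, 0.3]
gripper_width: 0.0396
```

Run:
```python
from h import *
s=telemetry.read_state(); print(s['eef_pos'],yaw(s),totool(s,[*SOCK[2],.043]),s['wrist_force'])
```

```text
[0.43210306 0.25536363 0.04300683] (np.float64(-0.1034654155458558), array([[ 1.03278974e-01,  9.94649672e-01,  2.34154553e-03],
       [ 9.94652070e-01, -1.03280648e-01,  6.05441219e-04],
       [ 8.44038249e-04,  2.26649376e-03, -9.99997075e-01]])) [ 0.02631787 -0.15583306  0.00650385] [-0.97317621  0.26054103  0.34121031]
```

send_rows([
  [0, 0, 1, 0.002, -0.001, 0, 0],
  [0, 0, 2, 0.002, -0.001, 0, 0],
  [0, 0, 3, 0.002, -0.001, 0, 0],
  [0, 0, 4, 0.002, -0.001, 0, 0],
])

```text
time: 35.5
eef_pos: [0.4322, 0.2554, 0.0394]
orientation: [0.0, 0.743, 0.67, 0.0]
wrist_force: [-3.0, -1.8, 5.4]
gripper_width: 0.0395
```

send_rows([
  [0, 0, 1, 0, 0, 0, 0],
  [0, 0, 2, 0, 0, 0, 0],
  [0, 0, 3, 0, 0, 0, 0],
])

```text
time: 35.75
eef_pos: [0.4323, 0.2555, 0.0382]
orientation: [0.0, 0.743, 0.67, -0.0]
wrist_force: [-12.4, -5.9, 28.4]
gripper_width: 0.0399
```

send_rows([
  [0, 0, -0.5, 0, 0, 0, 10],
  [0, 0, -0.5, 0, 0, 0, 80],
  [0, 0, -0.5, 0, 0, 0, 80],
  [0, 0, -0.5, 0, 0, 0, 80],
  [0, 0, -0.5, 0, 0, 0, 80],
  [0, 0, -30, 0, 0, 0, 80],
  [0, 0, -60, 0, 0, 0, 0],
])

```text
time: 36.33
eef_pos: [0.43, 0.2546, 0.0963]
orientation: [-0.001, 0.743, 0.67, -0.003]
wrist_force: [1.0, -0.0, 0.5]
gripper_width: 0.0654
```

send_rows([
  [0, 4, 0, 0, 0, 0, 0],
  [0, 4, 0, 0, 0, 0, 0],
  [0, 4, 0, 0, 0, 0, 0],
  [0, 4, 0, 0, 0, 0, 0],
  [0, 4, 0, 0, 0, 0, 0],
  [0, 4, 0, 0, 0, 0, 0],
])

```text
time: 36.83
eef_pos: [0.4331, 0.2539, 0.0951]
orientation: [-0.001, 0.743, 0.67, -0.004]
wrist_force: [-0.4, -0.4, 0.2]
gripper_width: 0.0312
```

Run:
```python
from h import *
C,p,d,s=snap('wrist','22'); W=cloud(C,d)
s=telemetry.read_state(); print(s['eef_pos'],yaw(s),totool(s,[*SOCK[2],.061]),s['wrist_force'],s['gripper_width'])
print(W[225:240:5,240].round(4))
```

```text
[0.43331978 0.25391588 0.09536109] (np.float64(-0.10310524356269316), array([[ 0.10288885,  0.99466174, -0.00786816],
       [ 0.99468302, -0.1029198 , -0.00363463],
       [-0.00442501, -0.00745236, -0.99996244]])) [ 1.49329291 -1.25896179 34.36515429] [0.2877232  1.20850206 0.07816884] 0.026927517095359118
[[0.4228 0.2512 0.0605]
 [0.4224 0.2477 0.0608]
 [0.4219 0.2434 0.0596]]
```

View pics/wrist22.png

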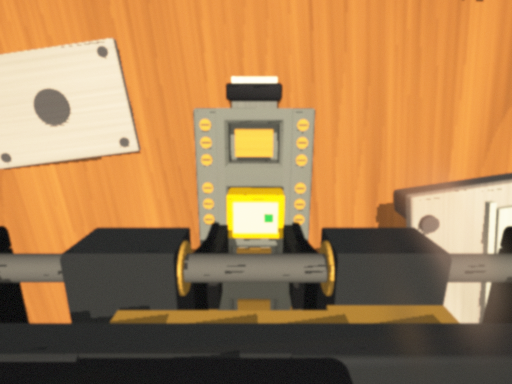

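send_rows([
  [1.5, -1, 8, -0.007, 0.004, 0, 0],
  [1.5, -1, 16, -0.007, 0.004, 0, 0],
  [1.5, -1, 24, -0.007, 0.004, 0, 0],
  [1.5, -1, 30, -0.007, 0.004, 0, 0],
  [1.5, -1, 32, -0.007, 0.004, 0, 0],
])

```text
time: 37.3
eef_pos: [0.431, 0.2549, 0.0615]
orientation: [-0.001, 0.743, 0.67, -0.002]
wrist_force: [-0.6, -0.8, 0.8]
gripper_width: 0.0015
```

send_rows([
  [0, 0, 2, 0, 0, 0, 0],
  [0, 0, 4, 0, 0, 0, 0],
  [0, 0, 5, 0, 0, 0, 0],
])

```text
time: 37.55
eef_pos: [0.4313, 0.2551, 0.0591]
orientation: [-0.001, 0.742, 0.67, -0.002]
wrist_force: [-13.4, -5.8, 32.4]
gripper_width: 0.0007
```

send_rows([
  [0, 0, -40, 0, 0, 0, 0],
  [0, 0, -80, 0, 0, 0, 0],
  [0, 0, -115, 0, 0, 0, 70],
  [-40, 7, -120, 0, 0, 0.04, 70],
  [-80, 14, -120, 0, 0, 0.04, 70],
  [-120, 20, -120, 0, 0, 0.04, 70],
  [-160, 27, -120, 0, 0, 0.04, 70],
  [-200, 33, -120, 0, 0, 0.04, 70],
])

```text
time: 38.22
eef_pos: [0.4441, 0.0513, 0.18]
orientation: [-0.0, 0.755, 0.655, -0.002]
wrist_force: [0.9, -0.2, -0.8]
gripper_width: 0.0326
```

Run:
```python
from h import *
s=telemetry.read_state(); print(s['eef_pos'],yaw(s)); print(totool(s,[.465,-.32,.15]))
C,p,d,s=snap('top','23'); cv2.imwrite('pics/top23z.png',cv2.resize(p[130:290,130:430][:,:,::-1],None,fx=2.6,fy=2.6,interpolation=cv2.INTER_CUBIC))
```

```text
[0.4441411  0.05132921 0.17997542] (np.float64(-0.14199113376628916), array([[ 0.14150898,  0.98993396, -0.00244107],
       [ 0.989934  , -0.14151417, -0.00210132],
       [-0.00242561, -0.00211914, -0.99999481]]))
[-364.56697503   73.26079919   30.70462971]
```

View pics/top23z.png

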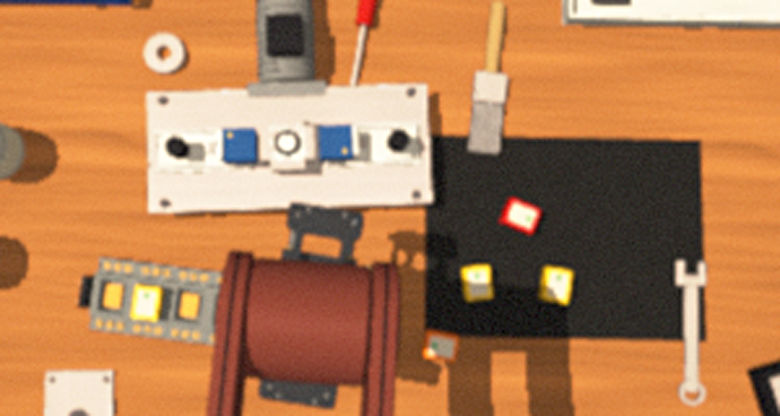

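send_rows([
  [-41, 9, 0, 0, 0, 0, 70],
  [-82, 18, 0, 0, 0, 0, 70],
  [-123, 27, 5, -0.002, 0.002, 0, 70],
  [-164, 36, 10, -0.002, 0.002, 0, 70],
  [-205, 45, 15, -0.002, 0.002, 0, 70],
  [-246, 54, 20, -0.002, 0.002, 0, 70],
  [-287, 63, 25, -0.002, 0.002, 0, 70],
  [-328, 72, 30, -0.002, 0.002, 0, 70],
])

```text
time: 38.93
eef_pos: [0.4671, -0.2803, 0.1536]
orientation: [0.002, 0.757, 0.653, -0.002]
wrist_force: [1.0, -1.0, 0.2]
gripper_width: 0.0607
```

send_rows([
  [-30, 2, 0, 0, 0, 0, 70],
  [-36, 2, 0, 0, 0, 0, 70],
  [-36, 2, 0, 0, 0, 0, 70],
  [-36, 2, 0, 0, 0, 0, 70],
])

```text
time: 39.27
eef_pos: [0.4637, -0.3157, 0.1535]
orientation: [0.002, 0.757, 0.653, -0.002]
wrist_force: [-0.9, 0.1, 0.3]
gripper_width: 0.0611
```

Run:
```python
from h import *
C,p,d,s=snap('wrist','24'); print(s['eef_pos'],yaw(s)); r=relays(C,p,d,s)
s=telemetry.read_state()
for c in r: print(totool(s,[*c[0],.0165]).round(1))
```

```text
[ 0.46367555 -0.31568061  0.15346063] (np.float64(-0.1480548408399384), array([[ 1.47515498e-01,  9.89059735e-01, -1.37557477e-04],
       [ 9.89048738e-01, -1.47514511e-01, -4.69716837e-03],
       [-4.66607183e-03,  5.56854081e-04, -9.99988959e-01]]))
relay px [240. 119.] c 460.1 -250.7 size 30.9 39.5 ang 81.6
relay px [332.  50.] c 545.0 -207.0 size 40.6 32.5 ang 68.0
relay px [223.   8.] c 461.4 -164.9 size 15.8 41.7 ang 81.6
[ 63.7 -13.2 136.7]
[119.3  64.4 136.5]
[148.7 -24.5 136.3]
```

View pics/wrist24.png

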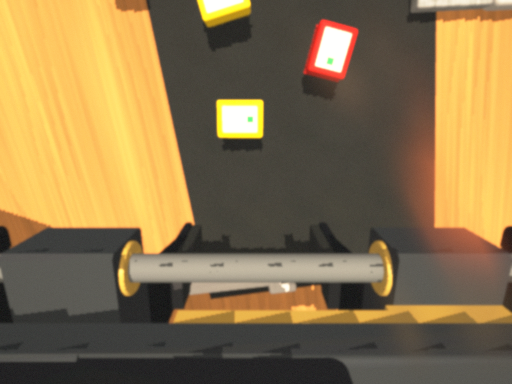

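send_rows([
  [32, -13, 20, 0, 0.005, 0, 70],
  [63.5, -13, 40, 0, 0.005, 0, 70],
  [63.5, -13, 70, 0, 0.005, 0, 70],
  [63.5, -13, 90, 0, 0.005, 0, 70],
  [63.5, -13, 105, 0, 0.005, 0, 70],
  [63.5, -13, 105, 0, 0.005, 0, 70],
  [63.5, -13, 105, 0, 0.005, 0, 70],
])

```text
time: 39.9
eef_pos: [0.46, -0.2488, 0.048]
orientation: [-0.001, 0.756, 0.654, 0.0]
wrist_force: [0.1, 0.1, 0.4]
gripper_width: 0.0608
```

Run:
```python
from h import *
C,p,d,s=snap('wrist','25'); s=telemetry.read_state(); print(s['eef_pos'],yaw(s),totool(s,[.4603,-.2509,.016]))
```

```text
[ 0.46084869 -0.24982928  0.04906459] (np.float64(-0.14523109750575244), array([[ 1.44720879e-01,  9.89471776e-01,  1.21334216e-03],
       [ 9.89472503e-01, -1.44720994e-01,  6.98748762e-06],
       [ 1.82510005e-04,  1.19955747e-03, -9.99999264e-01]])) [-1.14489345 -0.42761637 33.06389492]
```

View pics/wrist25.png

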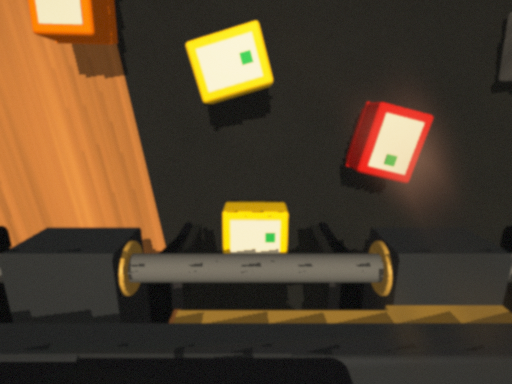

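send_rows([
  [-1, -0.3, 10, 0.001, 0, 0, 70],
  [-1, -0.3, 20, 0.001, 0, 0, 70],
  [-1, -0.3, 28, 0.001, 0, 0, 70],
  [-1, -0.3, 33, 0.001, 0, 0, 70],
  [-1, -0.3, 33, 0.001, 0, 0, 50],
  [-1, -0.3, 33, 0.001, 0, 0, 0],
  [-1, -0.3, 33, 0.001, 0, 0, 0],
  [-1, -0.3, 33, 0.001, 0, 0, 0],
])

```text
time: 40.62
eef_pos: [0.4607, -0.2511, 0.0164]
orientation: [0.0, 0.757, 0.654, 0.0]
wrist_force: [0.0, 0.4, -0.5]
gripper_width: 0.0417
```

send_rows([
  [0, 0, 0, 0, 0, 0, 0],
  [0, 0, 0, 0, 0, 0, 0],
  [0, 0, 0, 0, 0, 0, 0],
  [0, 0, 0, 0, 0, 0, 0],
])

```text
time: 40.95
eef_pos: [0.4607, -0.2511, 0.0165]
orientation: [0.0, 0.757, 0.654, 0.0]
wrist_force: [-0.6, -0.5, -1.6]
gripper_width: 0.0399
```

send_rows([
  [0, 0, -10, 0, 0, 0, 0],
  [0, 0, -40, 0, 0, 0, 0],
  [0, 0, -80, 0, 0, 0, 0],
  [0, 0, -120, 0, 0, 0, 0],
  [0, 0, -150, 0, 0, 0, 0],
  [0, 0, -160, 0, 0, 0, 0],
])

```text
time: 41.45
eef_pos: [0.4632, -0.2529, 0.1835]
orientation: [0.005, 0.757, 0.654, 0.001]
wrist_force: [0.4, -1.0, -0.9]
gripper_width: 0.0396
```

Run:
```python
from h import *
s=telemetry.read_state(); print(s['eef_pos'],yaw(s),s['gripper_width']); q=SOCK[1]+_M@np.array([-.055,0]) if 0 else None
from h import _M
print(totool(s,[*(SOCK[1]+_M@np.array([-.06,0])),.17]))
```

```text
[ 0.46322043 -0.25294509  0.18353072] (np.float64(-0.14521017342131853), array([[ 0.1447461 ,  0.98943032,  0.00872997],
       [ 0.98945606, -0.14469378, -0.00635669],
       [-0.00502633,  0.00955803, -0.99994169]])) 0.03959509635196824
[ 390.62974058 -100.08844097   10.61125912]
```

send_rows([
  [390, -100, 0, 0.0095, 0.005, -0.042, 0],
  [390, -100, 0, 0.0095, 0.005, -0.042, 0],
  [390, -100, 0, 0.0095, 0.005, -0.042, 0],
  [390, -100, 0, 0.0095, 0.005, -0.042, 0],
  [390, -100, 0, 0.0095, 0.005, -0.042, 0],
  [390, -100, 0, 0.0095, 0.005, -0.042, 0],
  [390, -100, 0, 0.0095, 0.005, -0.042, 0],
  [390, -100, 0, 0.0095, 0.005, -0.042, 0],
])

```text
time: 42.12
eef_pos: [0.4264, 0.0824, 0.18]
orientation: [0.0, 0.743, 0.67, -0.0]
wrist_force: [-0.4, 1.6, -0.8]
gripper_width: 0.0397
```

Run:
```python
from h import *
from h import _M
s=telemetry.read_state(); print(s['eef_pos'],yaw(s)[0]); 
print(totool(s,[*(SOCK[1]+_M@np.array([-.06,0])),.17]))
```

```text
[0.42637969 0.08241647 0.17995771] -0.1037002663579317
[ 64.63808448 -12.31261019   9.94918893]
```

send_rows([
  [30, -6, 10, 0, 0, 0, 0],
  [65, -12, 10, 0, 0, 0, 0],
  [65, -12, 10, 0, 0, 0, 0],
  [65, -12, 10, 0, 0, 0, 0],
  [65, -12, 10, 0, 0, 0, 0],
])

```text
time: 42.53
eef_pos: [0.4209, 0.1481, 0.1698]
orientation: [0.0, 0.742, 0.67, -0.0]
wrist_force: [-0.2, -1.1, -2.7]
gripper_width: 0.0397
```

Run:
```python
from h import *
C,p,d,s=snap('wrist','26'); print(s['eef_pos'],yaw(s)); 
hsv=cv2.cvtColor(p,cv2.COLOR_RGB2HSV)
m=cv2.inRange(hsv,(18,120,120),(32,255,255)); m[200:]=0; m[:,:225]=0; m[:,290:]=0
for c in rect(C,m,.028,'contact'): print(totool(s,[*c[0],.028]).round(1))
print('exp',totool(s,[*SOCK[1],.028]))
print([(v,p[v,255].tolist()) for v in range(222,234)])
s=telemetry.read_state(); print(totool(s,[*SOCK[1],.07]))
```

```text
[0.42086461 0.14813989 0.1697592 ] (np.float64(-0.10250339935574872), array([[ 1.02323678e-01,  9.94751057e-01, -4.46598847e-04],
       [ 9.94750855e-01, -1.02323987e-01, -7.33497059e-04],
       [-7.75344749e-04, -3.69200467e-04, -9.99999631e-01]]))
contact px [255. 172.] c 421.8 159.2 size 21.5 29.0 ang 84.2
contact px [255. 123.] c 427.2 207.1 size 21.7 28.9 ang 84.2
contact px [253.  65.] c 430.6 258.9 size 36.9 44.8 ang 84.2
contact px [255.  12.] c 436.9 301.9 size 20.5 29.9 ang 84.2
[ 1.120e+01 -1.000e-01  1.418e+02]
[ 59.4   0.3 141.7]
[111.3  -1.6 141.7]
[154.7   0.3 141.6]
exp [5.99472994e+01 7.08689483e-02 1.41712743e+02]
[(222, [222, 172, 12]), (223, [225, 175, 18]), (224, [225, 175, 15]), (225, [227, 178, 15]), (226, [234, 188, 15]), (227, [246, 208, 0]), (228, [253, 232, 9]), (229, [254, 241, 3]), (230, [255, 245, 8]), (231, [255, 245, 13]), (232, [255, 245, 20]), (233, [255, 245, 11])]
[60.44800504 -0.36252238 99.78567033]
```

View pics/wrist26.png

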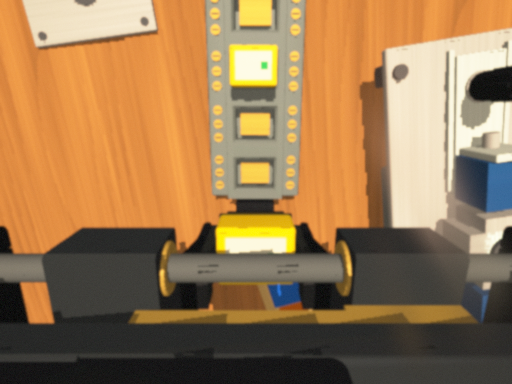

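send_rows([
  [30, -0.4, 0, 0, 0.001, 0, 0],
  [59.5, -0.4, 25, 0, 0.001, 0, 0],
  [59.5, -0.4, 60, 0, 0.001, 0, 0],
  [59.5, -0.4, 85, 0, 0.001, 0, 0],
  [59.5, -0.4, 100, 0, 0.001, 0, 0],
  [59.5, -0.4, 100, 0, 0.001, 0, 0],
  [59.5, -0.4, 100, 0, 0.001, 0, 0],
])

```text
time: 43.17
eef_pos: [0.4267, 0.2053, 0.0693]
orientation: [-0.001, 0.744, 0.669, -0.001]
wrist_force: [0.8, 0.1, -0.5]
gripper_width: 0.0397
```

Run:
```python
from h import *
s=telemetry.read_state(); print(s['eef_pos'],yaw(s),totool(s,[*SOCK[1],.043]),s['wrist_force'])
```

```text
[0.42666034 0.20530361 0.06929116] (np.float64(-0.10626673657097278), array([[ 1.06065396e-01,  9.94356699e-01, -2.21046711e-03],
       [ 9.94358933e-01, -1.06066599e-01, -4.33780563e-04],
       [-6.65789337e-04, -2.15198861e-03, -9.99997463e-01]])) [ 2.39856533  0.15006044 26.28930632] [ 0.7735649   0.1414316  -0.45774929]
```

send_rows([
  [1.5, 0, 7, -0.002, 0, -0.003, 0],
  [1.5, 0, 14, -0.002, 0, -0.003, 0],
  [1.5, 0, 19, -0.002, 0, -0.003, 0],
  [1.5, 0, 23, -0.002, 0, -0.003, 0],
  [1.5, 0, 23, -0.002, 0, -0.003, 0],
])

```text
time: 43.58
eef_pos: [0.4263, 0.2066, 0.0456]
orientation: [-0.0, 0.743, 0.67, -0.001]
wrist_force: [0.6, 0.1, -1.0]
gripper_width: 0.0398
```

Run:
```python
from h import *
s=telemetry.read_state(); print(s['eef_pos'],yaw(s),totool(s,[*SOCK[1],.043]),s['wrist_force'])
```

```text
[0.42626942 0.20655653 0.04559815] (np.float64(-0.10335665128730157), array([[ 1.03171438e-01,  9.94662804e-01, -1.24951026e-03],
       [ 9.94663000e-01, -1.03172662e-01, -9.58265302e-04],
       [-1.08206615e-03, -1.14397602e-03, -9.99998760e-01]])) [1.17768586 0.62148358 2.59616875] [ 0.61940048  0.08558969 -1.03054381]
```

send_rows([
  [0.3, 0.4, 1, 0, 0, 0, 0],
  [0.3, 0.4, 2, 0, 0, 0, 0],
  [0.3, 0.4, 3, 0, 0, 0, 0],
  [0.3, 0.4, 4, 0, 0, 0, 0],
  [0.3, 0.4, 5, 0, 0, 0, 0],
])

```text
time: 44.0
eef_pos: [0.4269, 0.2069, 0.0412]
orientation: [0.0, 0.743, 0.67, -0.001]
wrist_force: [-2.0, -1.2, 4.5]
gripper_width: 0.0399
```

send_rows([
  [0, 0, 1, 0, 0, 0, 0],
  [0, 0, 2, 0, 0, 0, 0],
  [0, 0, 3, 0, 0, 0, 0],
])

```text
time: 44.25
eef_pos: [0.427, 0.207, 0.0388]
orientation: [0.0, 0.743, 0.67, -0.001]
wrist_force: [-3.9, -1.2, 5.4]
gripper_width: 0.0397
```

send_rows([
  [0, 0, 1, 0, 0, 0, 0],
  [0, 0, 2, 0, 0, 0, 0],
])

```text
time: 44.42
eef_pos: [0.427, 0.207, 0.0383]
orientation: [0.0, 0.742, 0.67, -0.001]
wrist_force: [-11.0, -4.7, 24.4]
gripper_width: 0.0396
```

Release, then press from above.

send_rows([
  [0, 0, -0.5, 0, 0, 0, 10],
  [0, 0, -0.5, 0, 0, 0, 80],
  [0, 0, -0.5, 0, 0, 0, 80],
  [0, 0, -0.5, 0, 0, 0, 80],
  [0, 0, -0.5, 0, 0, 0, 80],
  [0, 0, -30, 0, 0, 0, 80],
  [0, 0, -60, 0, 0, 0, 0],
])

```text
time: 45.0
eef_pos: [0.4248, 0.2064, 0.0967]
orientation: [-0.001, 0.742, 0.67, -0.004]
wrist_force: [0.8, 0.5, 0.2]
gripper_width: 0.065
```

send_rows([
  [0, 4, 0, 0, 0, 0, 0],
  [0, 4, 0, 0, 0, 0, 0],
  [0, 4, 0, 0, 0, 0, 0],
  [0, 4, 0, 0, 0, 0, 0],
  [0, 4, 0, 0, 0, 0, 0],
  [0, 4, 0, 0, 0, 0, 0],
  [0, 4, 0, 0, 0, 0, 0],
])

```text
time: 45.58
eef_pos: [0.4281, 0.2058, 0.0959]
orientation: [-0.002, 0.742, 0.67, -0.005]
wrist_force: [-0.3, 0.2, 0.1]
gripper_width: 0.0244
```

Run:
```python
from h import *
C,p,d,s=snap('wrist','27')
s=telemetry.read_state(); print(s['eef_pos'],yaw(s),totool(s,[*SOCK[1],.061]),s['wrist_force'],s['gripper_width'])
```

```text
[0.42828625 0.20585494 0.0960429 ] (np.float64(-0.10244280017432275), array([[ 0.10222645,  0.99472479, -0.00850562],
       [ 0.99475096, -0.10226037, -0.0036519 ],
       [-0.00450243, -0.00808766, -0.99995716]])) [ 1.8237909  -1.17495737 35.04568896] [-0.85912234 -0.33864325  0.05488508] 0.02047277927725563
```

View pics/wrist27.png

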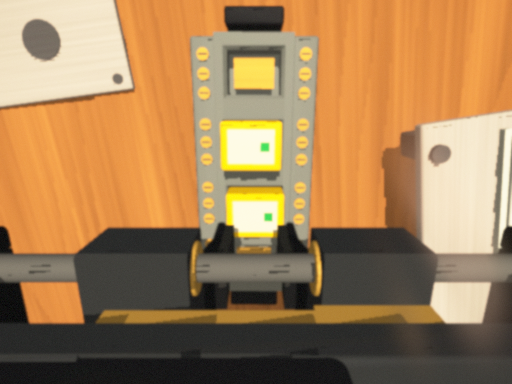

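send_rows([
  [1.8, -1, 8, -0.008, 0.004, 0, 0],
  [1.8, -1, 16, -0.008, 0.004, 0, 0],
  [1.8, -1, 24, -0.008, 0.004, 0, 0],
  [1.8, -1, 30, -0.008, 0.004, 0, 0],
  [1.8, -1, 33, -0.008, 0.004, 0, 0],
])

```text
time: 46.05
eef_pos: [0.4263, 0.2073, 0.0616]
orientation: [-0.0, 0.742, 0.67, -0.001]
wrist_force: [-0.5, -0.5, 0.2]
gripper_width: 0.0009
```

send_rows([
  [0, 0, 2, 0, 0, 0, 0],
  [0, 0, 4, 0, 0, 0, 0],
  [0, 0, 5, 0, 0, 0, 0],
])

```text
time: 46.3
eef_pos: [0.4264, 0.2073, 0.0591]
orientation: [-0.001, 0.742, 0.67, -0.002]
wrist_force: [-14.3, -5.2, 34.2]
gripper_width: 0.0005
```

send_rows([
  [0, 0, -40, 0, 0, 0, 0],
  [0, 0, -80, 0, 0, 0, 0],
  [0, 0, -115, 0, 0, 0, 70],
  [-40, 7, -120, 0, 0, -0.05, 70],
  [-80, 12, -120, 0, 0, -0.1, 70],
  [-120, 17, -120, 0, 0, -0.2, 70],
  [-160, 22, -120, 0, 0, -0.22, 70],
  [-200, 27, -120, 0, 0, -0.22, 70],
])

```text
time: 46.97
eef_pos: [0.4333, 0.0042, 0.18]
orientation: [-0.0, 0.663, 0.748, -0.002]
wrist_force: [0.4, -1.4, 0.0]
gripper_width: 0.0326
```

Run:
```python
from h import *
s=telemetry.read_state(); print(s['eef_pos'],yaw(s)); print(totool(s,[.465,-.22,.15]))
```

```text
[0.43327324 0.00415208 0.17997111] (np.float64(0.12041535680749106), array([[-0.12012945,  0.99275508, -0.00250332],
       [ 0.99275648,  0.12012411, -0.00218411],
       [-0.00186758, -0.00274756, -0.99999448]]))
[-226.28377305    4.65317541   30.3810932 ]
```

send_rows([
  [-40, 1, 0, 0, 0, 0, 70],
  [-80, 2, 5, 0, 0, 0, 70],
  [-120, 3, 10, 0, 0, 0, 70],
  [-160, 4, 20, 0, 0, 0, 70],
  [-200, 4, 25, -0.003, 0.002, 0, 70],
  [-226, 5, 30, -0.003, 0.002, 0, 70],
  [-226, 5, 30, -0.003, 0.002, 0, 70],
  [-226, 5, 30, -0.003, 0.002, 0, 70],
])

```text
time: 47.63
eef_pos: [0.4649, -0.2207, 0.1498]
orientation: [-0.001, 0.664, 0.747, 0.0]
wrist_force: [0.3, 1.0, -0.5]
gripper_width: 0.0606
```

Run:
```python
from h import *
C,p,d,s=snap('wrist','28'); print(s['eef_pos'],yaw(s)); r=relays(C,p,d,s)
s=telemetry.read_state()
for c in r: print(totool(s,[*c[0],.0165]).round(1))
```

```text
[ 0.46487119 -0.22072326  0.14982158] (np.float64(0.1174497483757641), array([[-1.17178954e-01,  9.93110467e-01, -8.32700613e-04],
       [ 9.93110018e-01,  1.17179881e-01,  1.16911878e-03],
       [ 1.25863986e-03, -6.89967205e-04, -9.99998970e-01]]))
relay px [342. 185.] c 544.7 -206.0 size 39.8 33.6 ang 67.9
relay px [259. 113.] c 461.3 -151.6 size 39.5 31.1 ang 6.8
relay px [172.  45.] c 383.1 -106.7 size 40.0 33.1 ang 80.4
[  3.9  80.8 133.5]
[ 67.8   4.4 133.6]
[121.6 -67.8 133.7]
```

View pics/wrist28.png

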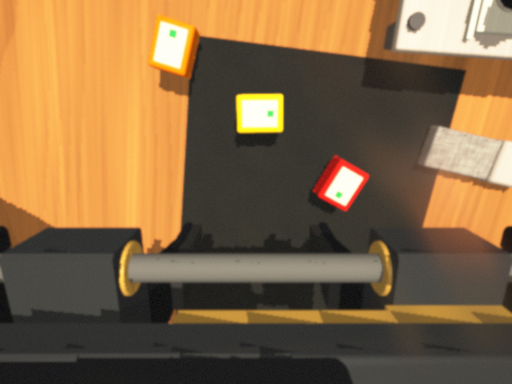

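send_rows([
  [34, 4, 20, 0, -0.001, 0, 70],
  [67.5, 4, 45, 0, -0.001, 0, 70],
  [67.5, 4, 70, 0, -0.001, 0, 70],
  [67.5, 4, 90, 0, -0.001, 0, 70],
  [67.5, 4, 100, 0, -0.001, 0, 70],
  [67.5, 4, 100, 0, -0.001, 0, 70],
  [67.5, 4, 100, 0, -0.001, 0, 70],
])

```text
time: 48.27
eef_pos: [0.4611, -0.1514, 0.0506]
orientation: [-0.0, 0.663, 0.748, -0.0]
wrist_force: [0.1, -0.6, 0.4]
gripper_width: 0.0608
```

Run:
```python
from h import *
C,p,d,s=snap('wrist','29'); s=telemetry.read_state(); print(s['eef_pos'],yaw(s),totool(s,[.4612,-.1515,.0165]))
hsv=cv2.cvtColor(p,cv2.COLOR_RGB2HSV); m=cv2.inRange(hsv,(18,120,100),(35,255,255))
for v in (215,225,235,245): 
    u=np.where(m[v,190:330])[0]+190; print(v,u.min() if len(u) else 0,u.max() if len(u) else 0)
```

```text
[ 0.46176142 -0.15201689  0.05135104] (np.float64(0.11959039909887242), array([[-1.19305003e-01,  9.92857137e-01,  1.01062833e-03],
       [ 9.92857499e-01,  1.19305488e-01, -4.33534676e-04],
       [-5.51011503e-04,  9.51687056e-04, -9.99999395e-01]])) [ 0.59937848 -0.5289125  34.85023165]
215 220 287
225 221 287
235 221 287
245 222 287
```

Centred; descend and grasp.

send_rows([
  [0.6, -0.5, 10, 0, 0, 0, 70],
  [0.6, -0.5, 20, 0, 0, 0, 70],
  [0.6, -0.5, 29, 0, 0, 0, 70],
  [0.6, -0.5, 35, 0, 0, 0, 70],
  [0.6, -0.5, 35, 0, 0, 0, 50],
  [0.6, -0.5, 35, 0, 0, 0, 0],
  [0.6, -0.5, 35, 0, 0, 0, 0],
  [0.6, -0.5, 35, 0, 0, 0, 0],
])

```text
time: 48.98
eef_pos: [0.4616, -0.1518, 0.0167]
orientation: [0.001, 0.664, 0.748, 0.0]
wrist_force: [-1.1, 0.4, 0.3]
gripper_width: 0.0416
```

send_rows([
  [0, 0, 0, 0, 0, 0, 0],
  [0, 0, 0, 0, 0, 0, 0],
  [0, 0, 0, 0, 0, 0, 0],
  [0, 0, 0, 0, 0, 0, 0],
])

```text
time: 49.32
eef_pos: [0.4616, -0.1517, 0.0168]
orientation: [0.001, 0.664, 0.748, 0.0]
wrist_force: [0.8, 0.0, -1.0]
gripper_width: 0.0396
```

send_rows([
  [0, 0, -10, 0, 0, 0, 0],
  [0, 0, -40, 0, 0, 0, 0],
  [0, 0, -80, 0, 0, 0, 0],
  [0, 0, -120, 0, 0, 0, 0],
  [0, 0, -150, 0, 0, 0, 0],
  [0, 0, -160, 0, 0, 0, 0],
])

```text
time: 49.82
eef_pos: [0.4641, -0.153, 0.1836]
orientation: [0.006, 0.664, 0.748, 0.001]
wrist_force: [1.0, -0.3, -0.6]
gripper_width: 0.0397
```

Run:
```python
from h import *
from h import _M
s=telemetry.read_state(); print(s['eef_pos'],yaw(s),s['gripper_width'])
print(totool(s,[*(SOCK[0]+_M@np.array([-.06,0])),.17]))
```

```text
[ 0.46413802 -0.15298874  0.1835654 ] (np.float64(0.11966618736841275), array([[-0.11931669,  0.99280282,  0.01029946],
       [ 0.9928352 ,  0.11937529, -0.0052737 ],
       [-0.00646525,  0.00959643, -0.99993305]])) 0.03966091623281035
[257.45122188 -17.76817389  11.7311845 ]
```

send_rows([
  [40, -3, 0, 0.01, 0.005, 0.1, 0],
  [80, -6, 0, 0.01, 0.005, 0.2, 0],
  [120, -9, 0, 0.01, 0.005, 0.223, 0],
  [160, -12, 0, 0.01, 0.005, 0.223, 0],
  [200, -15, 0, 0.01, 0.005, 0.223, 0],
  [240, -18, 5, 0.01, 0.005, 0.223, 0],
  [257, -18, 12, 0.01, 0.005, 0.223, 0],
  [257, -18, 12, 0.01, 0.005, 0.223, 0],
])

```text
time: 50.48
eef_pos: [0.4136, 0.1031, 0.1683]
orientation: [-0.001, 0.741, 0.671, -0.001]
wrist_force: [-0.5, -0.1, -0.9]
gripper_width: 0.0398
```

send_rows([
  [0, 0, 0, 0, 0, 0, 0],
  [0, 0, 0, 0, 0, 0, 0],
  [0, 0, 0, 0, 0, 0, 0],
])

```text
time: 50.73
eef_pos: [0.4138, 0.1023, 0.1684]
orientation: [-0.001, 0.742, 0.671, -0.001]
wrist_force: [-0.2, 0.1, -1.0]
gripper_width: 0.0396
```

Run:
```python
from h import *
C,p,d,s=snap('wrist','30'); print(s['eef_pos'],yaw(s)); 
hsv=cv2.cvtColor(p,cv2.COLOR_RGB2HSV)
m=cv2.inRange(hsv,(18,120,120),(32,255,255)); m[200:]=0; m[:,:225]=0; m[:,290:]=0
for c in rect(C,m,.028,'contact'): print(totool(s,[*c[0],.028]).round(1))
print('exp',totool(s,[*SOCK[0],.028]))
print([(v,p[v,255].tolist()) for v in range(222,234)])
s=telemetry.read_state(); print(totool(s,[*SOCK[0],.07]))
```

```text
[0.41378075 0.10226084 0.16840681] (np.float64(-0.09986799251665228), array([[ 9.97024788e-02,  9.95014531e-01, -2.34497884e-03],
       [ 9.95017279e-01, -9.97017868e-02,  4.10466936e-04],
       [ 1.74621986e-04, -2.37421903e-03, -9.99997166e-01]]))
contact px [257. 125.] c 421.9 159.3 size 21.7 29.6 ang 84.3
contact px [259.  66.] c 428.8 211.7 size 36.8 45.1 ang 84.3
contact px [257.  17.] c 430.3 254.6 size 22.9 44.9 ang 84.3
[ 57.6   2.7 140.4]
[110.3   4.4 140.4]
[153.2   1.6 140.4]
exp [ 58.3696447    2.82449767 140.41069382]
[(222, [221, 171, 8]), (223, [223, 173, 17]), (224, [223, 172, 10]), (225, [225, 178, 23]), (226, [228, 178, 19]), (227, [238, 194, 12]), (228, [250, 218, 0]), (229, [254, 234, 12]), (230, [255, 241, 11]), (231, [255, 242, 11]), (232, [254, 239, 10]), (233, [253, 230, 19])]
[58.50401603  2.49425183 98.51296027]
```

View pics/wrist30.png

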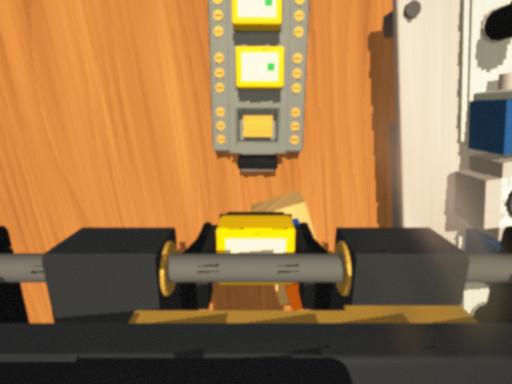

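send_rows([
  [30, 2.5, 0, -0.002, 0, 0.004, 0],
  [57.7, 2.5, 25, -0.002, 0, 0.004, 0],
  [57.7, 2.5, 60, -0.002, 0, 0.004, 0],
  [57.7, 2.5, 85, -0.002, 0, 0.004, 0],
  [57.7, 2.5, 98, -0.002, 0, 0.004, 0],
  [57.7, 2.5, 98, -0.002, 0, 0.004, 0],
  [57.7, 2.5, 98, -0.002, 0, 0.004, 0],
])

```text
time: 51.37
eef_pos: [0.4219, 0.1584, 0.0702]
orientation: [-0.001, 0.744, 0.669, -0.001]
wrist_force: [0.2, 0.5, 0.2]
gripper_width: 0.0399
```

Run:
```python
from h import *
s=telemetry.read_state(); print(s['eef_pos'],yaw(s),totool(s,[*SOCK[0],.043]),s['wrist_force'])
```

```text
[0.42194548 0.15842583 0.07022804] (np.float64(-0.10600363011307021), array([[ 1.05804696e-01,  9.94385509e-01, -1.68106307e-03],
       [ 9.94386880e-01, -1.05805073e-01, -1.36893756e-04],
       [-3.13990168e-04, -1.65714306e-03, -9.99998578e-01]])) [1.70329832e+00 1.58962849e-03 2.72275409e+01] [0.18321714 0.53184469 0.23591182]
```

send_rows([
  [0.9, -0.2, 8, -0.002, 0, -0.003, 0],
  [0.9, -0.2, 15, -0.002, 0, -0.003, 0],
  [0.9, -0.2, 20, -0.002, 0, -0.003, 0],
  [0.9, -0.2, 24, -0.002, 0, -0.003, 0],
  [0.9, -0.2, 24, -0.002, 0, -0.003, 0],
])

```text
time: 51.78
eef_pos: [0.4213, 0.1591, 0.0455]
orientation: [-0.0, 0.743, 0.67, -0.001]
wrist_force: [0.5, -0.5, -0.5]
gripper_width: 0.0391
```

Run:
```python
from h import *
s=telemetry.read_state(); print(s['eef_pos'],yaw(s)[0],totool(s,[*SOCK[0],.043]),s['wrist_force'])
```

```text
[0.42126063 0.15913527 0.04551301] -0.10309964395616271 [1.06140672 0.71745921 2.51175223] [ 0.51665037 -0.48952004 -0.54122196]
```

send_rows([
  [0.3, 0.6, 1, 0, 0, 0, 0],
  [0.3, 0.6, 2, 0, 0, 0, 0],
  [0.3, 0.6, 3, 0, 0, 0, 0],
  [0.3, 0.6, 4, 0, 0, 0, 0],
  [0.3, 0.6, 5, 0, 0, 0, 0],
])

```text
time: 52.2
eef_pos: [0.422, 0.1594, 0.0411]
orientation: [-0.0, 0.743, 0.67, -0.001]
wrist_force: [-2.6, -0.7, 5.7]
gripper_width: 0.0394
```

send_rows([
  [0, 0, 1, 0, 0, 0, 0],
  [0, 0, 2, 0, 0, 0, 0],
  [0, 0, 3, 0, 0, 0, 0],
])

```text
time: 52.45
eef_pos: [0.4221, 0.1595, 0.0387]
orientation: [0.0, 0.742, 0.67, -0.001]
wrist_force: [-3.5, 0.0, 7.3]
gripper_width: 0.0396
```

send_rows([
  [0, 0, 1, 0, 0, 0, 0],
  [0, 0, 1.5, 0, 0, 0, 0],
])

```text
time: 52.62
eef_pos: [0.4221, 0.1595, 0.0386]
orientation: [-0.0, 0.742, 0.67, -0.001]
wrist_force: [-9.3, -2.3, 20.1]
gripper_width: 0.0398
```

send_rows([
  [0, 0, -0.5, 0, 0, 0, 10],
  [0, 0, -0.5, 0, 0, 0, 80],
  [0, 0, -0.5, 0, 0, 0, 80],
  [0, 0, -0.5, 0, 0, 0, 80],
  [0, 0, -0.5, 0, 0, 0, 80],
  [0, 0, -30, 0, 0, 0, 80],
  [0, 0, -60, 0, 0, 0, 0],
])

```text
time: 53.2
eef_pos: [0.4198, 0.1591, 0.0971]
orientation: [-0.002, 0.742, 0.67, -0.004]
wrist_force: [0.6, 0.8, 0.3]
gripper_width: 0.0649
```

send_rows([
  [0, 4, 0, 0, 0, 0, 0],
  [0, 4, 0, 0, 0, 0, 0],
  [0, 4, 0, 0, 0, 0, 0],
  [0, 4, 0, 0, 0, 0, 0],
  [0, 4, 0, 0, 0, 0, 0],
  [0, 4, 0, 0, 0, 0, 0],
  [0, 4, 0, 0, 0, 0, 0],
])

```text
time: 53.78
eef_pos: [0.4232, 0.1586, 0.0963]
orientation: [-0.002, 0.742, 0.67, -0.004]
wrist_force: [-0.4, 0.5, -1.1]
gripper_width: 0.0243
```

Run:
```python
from h import *
s=telemetry.read_state(); print(s['eef_pos'],yaw(s),totool(s,[*SOCK[0],.061]),s['wrist_force'],s['gripper_width'])
```

```text
[0.42323668 0.15857125 0.0962931 ] (np.float64(-0.1023292689796571), array([[ 0.10212017,  0.99473298, -0.00881851],
       [ 0.99476576, -0.10214708, -0.00265696],
       [-0.00354375, -0.00850103, -0.99995759]])) [ 1.54344758 -1.00682188 35.29768866] [-0.36795857  0.47475252 -1.1372026 ] 0.02430266064029572
```

send_rows([
  [1.5, -1, 8, -0.008, 0.004, 0, 0],
  [1.5, -1, 16, -0.008, 0.004, 0, 0],
  [1.5, -1, 24, -0.008, 0.004, 0, 0],
  [1.5, -1, 30, -0.008, 0.004, 0, 0],
  [1.5, -1, 33, -0.008, 0.004, 0, 0],
])

```text
time: 54.2
eef_pos: [0.4212, 0.1599, 0.0619]
orientation: [-0.001, 0.742, 0.67, -0.001]
wrist_force: [0.3, -0.7, 0.5]
gripper_width: 0.0011
```

send_rows([
  [0, 0, 2, 0, 0, 0, 0],
  [0, 0, 4, 0, 0, 0, 0],
  [0, 0, 5, 0, 0, 0, 0],
])

```text
time: 54.45
eef_pos: [0.4212, 0.1598, 0.0591]
orientation: [-0.001, 0.742, 0.67, -0.002]
wrist_force: [-14.4, -3.4, 33.7]
gripper_width: 0.0005
```

send_rows([
  [0, 0, -40, 0, 0, 0, 0],
  [0, 0, -80, 0, 0, 0, 0],
  [0, 0, -120, 0, 0, 0, 0],
  [-40, 0, -160, 0, 0, 0, 0],
  [-80, 0, -190, 0, 0, 0, 0],
  [-120, 10, -220, 0, 0, 0, 0],
  [-150, 20, -230, 0, 0, 0, 0],
  [-150, 20, -230, 0, 0, 0, 0],
])

```text
time: 55.12
eef_pos: [0.4281, 0.0057, 0.2927]
orientation: [0.001, 0.743, 0.67, -0.001]
wrist_force: [-0.2, 0.3, -0.5]
gripper_width: 0.0008
```

send_rows([
  [0, 0, 0, 0, 0, 0, 0],
  [0, 0, 0, 0, 0, 0, 0],
  [0, 0, 0, 0, 0, 0, 0],
])

```text
time: 55.37
eef_pos: [0.4279, 0.0062, 0.2922]
orientation: [0.001, 0.743, 0.67, -0.001]
wrist_force: [-0.5, 1.6, -0.0]
gripper_width: 0.0005
```

Run:
```python
from h import *
C,p,d,s=snap('wrist','31'); print(s['eef_pos'],yaw(s)[0])
cv2.imwrite('pics/wrist31z.png',cv2.resize(p[:,:,::-1],(768,576),interpolation=cv2.INTER_CUBIC))
W=cloud(C,d);z=W[:,:,2];hsv=cv2.cvtColor(p,cv2.COLOR_RGB2HSV)
blue=cv2.inRange(hsv,(100,120,40),(128,255,255))>0
rect(C,blue&(z>.072)&(z<.084),.078,'gauge')
y=cv2.inRange(hsv,(18,60,120),(36,255,255))>0
m=((z>.052)&(z<.068)&(W[...,0]<.47)&(W[...,0]>.38)); r=rect(C,m,.059,'relay')
for c in r: print([np.round((np.array(c[0])-q)*1000,1) for q in SOCK[:3]])
mm=(z>.052)&(z<.068)&(W[...,0]<.47)&(W[...,0]>.38); n,l,st,ce=cv2.connectedComponentsWithStats(mm.astype(np.uint8))
for i in range(1,n):
  if st[i,4]>80: print(ce[i],np.median(z[l==i]))
C,p,d,s=snap('top','31'); cv2.imwrite('pics/top31z.png',cv2.resize(p[90:330,90:430][:,:,::-1],None,fx=2.3,fy=2.3,interpolation=cv2.INTER_CUBIC))
```

```text
[0.42786076 0.00616976 0.29217082] -0.10369076623755176
gauge px [261. 130.] c 439.8 52.9 size 27.8 26.6 ang 11.1
relay px [238.  39.] c 423.2 158.9 size 32.0 39.1 ang 84.1
relay px [237.   4.] c 427.0 194.7 size 9.1 38.9 ang 84.1
[array([ 1.1, -1.3]), array([ -3.8, -48.8]), array([ -8.8, -96.5])]
[array([ 4.9, 34.6]), array([  0., -13.]), array([ -4.9, -60.7])]
[236.97674419   4.4244186 ] 0.05963697610555263
[237.53014354  38.95023923] 0.060249668859345684
```

View pics/wrist31z.png

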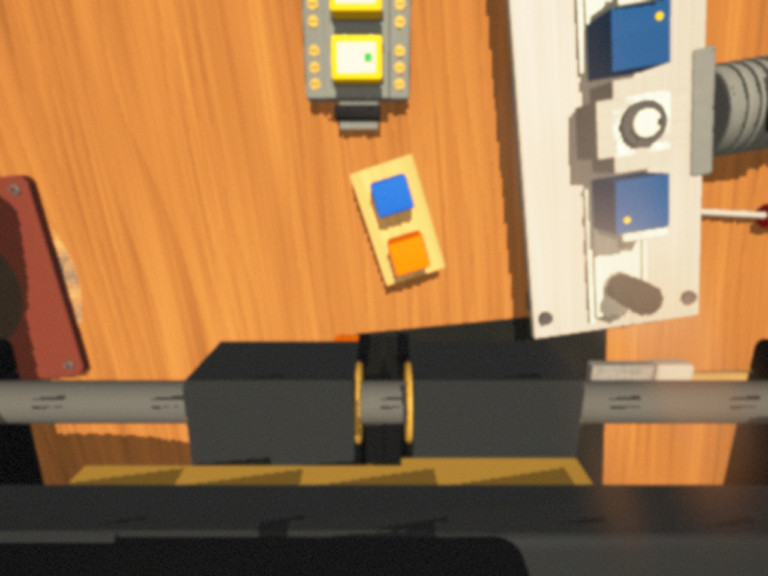

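View pics/top31z.png

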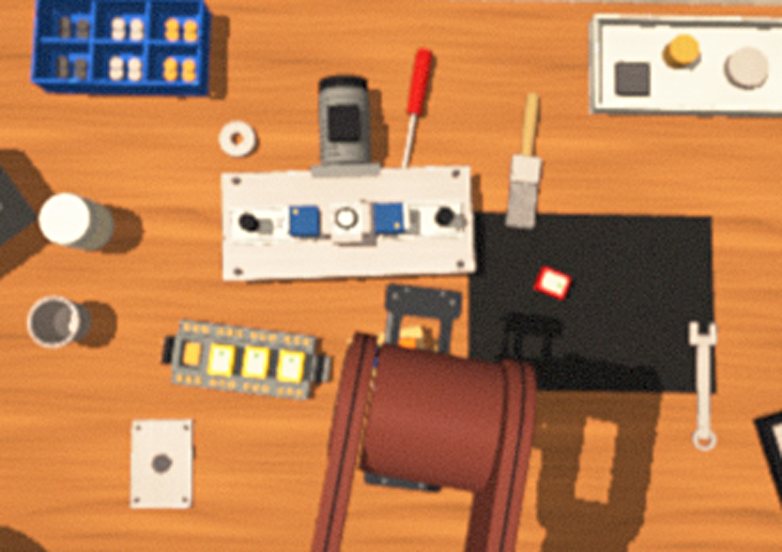

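```bash
python3 -c "
from workcell import job; print(job.job_done())"
```

```text
the job is handed in; nothing more can be done
None
```

I set both sensors with the blue gauge, hung it back in its own slot, and only then plugged in the three loose yellow relays. I handed the job in at about 55 s of the 210 s; no verdict is reported.

- **Sensors:** Each was pushed in by its knob until it nipped the standing blade, where it stopped dead at about 7–8 N. The blade came out with about 1.5–2 N of drag. The camera showed the left gap at about 6 mm afterwards. I did not re-measure the right gap once it was set, so it rests on the nip force and stop position.
- **Gauge:** The last view shows the blue handle upright on the rack, within 1–2 mm of where it first sat.
- **Relays:** Each was pressed home from above at over 30 N, with its top at 59 mm, the fully-home height. The first two looked square in close views. The last measured within about 2 mm of its socket middle (x off 1.1 mm, y off 1.3 mm).
- **Everything else:** I found no fourth yellow relay, and the final top view shows none left on the bench. The red look-alike, the tools and the other things looked undisturbed there. In the wrist views the orange gauge looked undisturbed too. The orange relay look-alike was hidden by the arm in the last picture, but I did not go near it. The arm ended raised clear of everything.

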